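# Restock the coffee-pod carousel

## Task

Restock the coffee-pod carousel: first turn it until its empty, orange-marked section faces the black pointer at the front, then try the loose orange pods from the mat in that section's holes. Pods that drop in until the flange lies on the deck stay there, one to a hole; the wider ones that stick half-way belong to another machine and go into the yellow returns tray. When all the loose pods are sorted, turn the carousel until its green-marked decaf section faces the pointer, and leave the mug, the sugar jar and the teaspoon where they are.

Things in the scene. Friction and masses are not known exactly. Their poses are not given: they have to be found in the camera images.
- pod_stand: Fixed foot of the coffee-pod carousel: a black disc 250 mm across, 12 mm high, with a black pointer tongue, 20 mm wide, that shows on the counter before the drum, up to 185 mm from the axis. Origin: on the carousel's axis at counter height. Its x axis runs from the pointer to the axis, so the pointer (the front) lies at -x; z up.
- carousel (a joint): Turn of the carousel drum on its foot in rad, counter-clockwise from above positive, no stops in use. 0 (or any full turn) = orange section squarely at the pointer; pi = green section at the pointer. The drum is a grey disc 300 mm across, its flat deck 50 mm above the counter. It turns stiffly (about 1 N pushed at the rim) and stays where it is left.
- orange_mark (a point): Middle of the orange mark on the rim of the empty section, at deck height, 143 mm from the axis. The deck has 16 places 22.5 degrees apart, 115 mm from the axis: four sections of four. The orange section has four empty holes; the green, blue and red ones are full of pods standing 4 mm above the deck, which are part of the drum.
- green_mark (a point): Middle of the green mark on the rim of the green (decaf) section, at deck height, 143 mm from the axis, opposite the orange mark.
- grip1 (a point): One of four thumb grips on the rim, at the borders between the sections (45 and 135 degrees either side of the orange mark; this one is 45 degrees counter-clockwise of it): black upright blocks 12 x 12 mm, 26 mm tall above the deck, 143.5 mm from the axis. The drum can be pushed round by the side of a grip. Point: the block's centre, 13 mm above the deck.
- hole1 (a point): Mouth centre of empty hole 1 of the orange section, at deck height: a round hole 33 mm wide with at least 34 mm free depth. Its z axis is up.
- hole2 (a point): Mouth centre of empty hole 2 of the orange section, at deck height: a round hole 33 mm wide with at least 34 mm free depth. Its z axis is up.
- hole3 (a point): Mouth centre of empty hole 3 of the orange section, at deck height: a round hole 33 mm wide with at least 34 mm free depth. Its z axis is up.
- hole4 (a point): Mouth centre of empty hole 4 of the orange section, at deck height: a round hole 33 mm wide with at least 34 mm free depth. Its z axis is up.
- pod_a_mid (a point): Loose orange coffee pod, 16 g; may be absent (None). Upright tapered cup 29 mm tall: body 26 mm tall, on top a silver flange 39 mm wide, 3 mm thick, with an orange foil. It may be of the right or of the wider kind (see the mat's entry); which must be found out. Point: on its axis, half-way up (14.5 mm); z axis up through the foil.
- pod_b_mid (a point): Loose orange coffee pod, 16 g; may be absent (None). Upright tapered cup 29 mm tall: body 26 mm tall, on top a silver flange 39 mm wide, 3 mm thick, with an orange foil. It may be of the right or of the wider kind (see the mat's entry); which must be found out. Point: on its axis, half-way up (14.5 mm); z axis up through the foil.
- pod_c_mid (a point): Loose orange coffee pod, 16 g; may be absent (None). Upright tapered cup 29 mm tall: body 26 mm tall, on top a silver flange 39 mm wide, 3 mm thick, with an orange foil. It may be of the right or of the wider kind (see the mat's entry); which must be found out. Point: on its axis, half-way up (14.5 mm); z axis up through the foil.
- pod_d_mid (a point): Loose orange coffee pod, 16 g; may be absent (None). Upright tapered cup 29 mm tall: body 26 mm tall, on top a silver flange 39 mm wide, 3 mm thick, with an orange foil. It may be of the right or of the wider kind (see the mat's entry); which must be found out. Point: on its axis, half-way up (14.5 mm); z axis up through the foil.
- pod_e_mid (a point): Loose orange coffee pod, 16 g; may be absent (None). Upright tapered cup 29 mm tall: body 26 mm tall, on top a silver flange 39 mm wide, 3 mm thick, with an orange foil. It may be of the right or of the wider kind (see the mat's entry); which must be found out. Point: on its axis, half-way up (14.5 mm); z axis up through the foil.
- pod_f_mid (a point): Loose orange coffee pod, 16 g; may be absent (None). Upright tapered cup 29 mm tall: body 26 mm tall, on top a silver flange 39 mm wide, 3 mm thick, with an orange foil. It may be of the right or of the wider kind (see the mat's entry); which must be found out. Point: on its axis, half-way up (14.5 mm); z axis up through the foil.
- returns_tray: Yellow open tray for returns, fixed, 210 (x) x 160 (y) x 40 mm high, walls and floor about 4 mm. Origin: centre of its underside. Tray and mat may be on either side of the carousel.
- pod_mat: Black rubber mat, fixed, 250 (x) x 170 (y) x 3 mm, where the loose pods stand at first. Origin: centre of its underside. Pods of the right kind have a body 26 mm wide at the bottom and 30 mm under the flange, and drop into a hole until the flange lies on the deck; wider ones, 31 and 36 mm, stick in a hole with the flange 11 to 16 mm above the deck and pull out easily.
- mug: White mug, 80 mm wide, 90 mm tall; not part of the job. Origin: centre of its underside.
- sugar_jar: Glass sugar jar with a steel cap, 66 mm wide, 75 mm tall; not part of the job. Origin: centre of its underside.
- teaspoon: Steel teaspoon lying on the counter, 140 mm long; not part of the job. Origin: centre of its underside, at the middle of its length.
Mind the look-alikes: they are no part of the job. What is shaped like the part that bears pod_e_mid but white is not meant.

How it is judged:
By the outcome, as a careful person would: the job done as asked, in the order asked, and still so for the second after the job is handed in, with the robot touching nothing.
Of pod_a, pod_b, pod_c, pod_d, pod_e, pod_f only 4 to 6 are there at a start; the rules pass over those that are not, and their reading is None.
At some moment in a run one of pod_a, pod_b, pod_c, pod_d, pod_e, pod_f may be knocked a few centimetres aside while the robot is not near it.
It also fails if it takes over 210 s, if anything falls off the work surface, if the arm or the gripper's body presses on something with over 40 N, if the wrist force passes 120 N, or if a joint passes its speed limit or range.

## Robot

A 6-joint arm with a two-finger parallel gripper is mounted at the origin on the work surface. World frame = base frame: x ahead of the robot, y to its left, z up, the work surface at z = 0. Lengths are in m, angles in rad, forces in N, time in s.
With the tool pointing down it reaches from about 0.25 to 0.725 m from the base axis. Payload 4 kg.
Tool frame: the origin (TCP) lies on the centre line of the jaws, within the pads' length; the fingertips stand 11 mm ahead of it and the grasp point (between the pads) lies 8 mm behind it; z points along the fingers, x is the direction in which the jaws open and shut, and the axes are right-handed (so a half turn about z gives the same grasp; the last joint's range is limited). The gripper opens to 85 mm and grips with 20 to 120 N. Pads are 22 mm wide; open, the fingers measure 114 mm over their backs; the gripper's body (76 mm by 85 mm) begins 54 mm behind the grasp point. The pads swing forward as they close: fully open they stand 13 mm farther back than shut.
Start: joints at [1.298, 0.241, 0.005, 1.335, 0, 1.571], TCP at [0.135, 0.482, 0.203] pointing down, gripper open.
Joint ranges: [-2.72, 2.72], [-1.05, 1.87], [-1.09, 1.28], [-1.99, 2.15], [-1.42, 1.44], [-3.14, 3.14]. Speed limits (rad/s): [2.79, 2.79, 3.14, 3.14, 3.14, 3.14].

## Interface

Orientations are given as a unit quaternion [x, y, z, w].
In Python, from workcell import bot, viewer, order gives the robot as it stands. The module is installed in compiled form; this text tells all that it offers.
- The arm moves only by the tool send_rows, never from a script. Its argument "increments" is a list that holds one entry, the list of rows, each a list of 4 numbers: the shift along the tool's x, y, z in m, then the turn about the tool's z in degrees. A call has exactly 8 rows; each row shifts and turns the pose as measured when the row begins, along the tool's axes as they then stand; what a row does not reach is not made up. A row lasts 1/10 s, in which the tool goes at most 50 mm and 8.59 degrees, less where a joint would pass 70% of its speed; a pose out of reach is approached as far as the arm can. A call is refused whole if a number of a shift passes 0.05 or a number of a turn 8.59, either way. A call with a gripper value outside its range is refused whole. "hand" is the closure, from -1 (fully open) to 1 (shut), so that 0 is half open, set as the call begins (left out, the last holds). The fingers move at their own pace and stop on an object; the grip force is fixed at half the most. Time passes only in rows, so rows that do not move let the fingers close, or fill a call up. It gives the time, the measured TCP pose, the force and the opening at its end, in the units of the state.
- bot.get_obs(): the state, without advancing time (a new reading comes with each control period).
- viewer.camera(name): name is "scene" or "top" or "wrist"; returns a dict with "image" (400x640x3 uint8, red, green, blue), "range_z" (400x640 float32, m along the optical axis (not along the pixel's ray), 0 where there is no reading), "camera_matrix" (3x3 intrinsics, pixels), "dist" ([k1, k2, p1, p2, k3] as OpenCV has them; the pictures are not rectified), "eye" and "rotation" of the camera in the world. Camera axes: x right, y down, z forward; pixel columns grow to the right and rows downward; lengths in m; the calibration is good to about 2 mm. A picture is of the moment at which its call begins.
- order.job_done(): hands the job in, once; it reports no verdict.
The state is a dict: "clock": time; "joint_pos": joint angles; "joint_vel": joint speeds; "tau": joint torques, N m; "eef_pos": TCP position; "tool_rot": TCP orientation; "ft_force": force on the tool from outside, world axes, zero at the start; "ft_torque": the same for the moment, N m; "grip_width": finger opening in m.
Only numpy, scipy, OpenCV 4.12 (cv2) and the standard library are available. Lean on these libraries where they do the work, as an engineer would, in place of code of your own. Each camera call takes 0.05 s, during which the arm holds its last target.

## Working session

There is one attempt and no reset: what is moved stays moved. The work goes in short steps, Python scripts to look and compute and a tool call to move; the robot and the scene stay as the last step left them, time stands still between calls to the robot, and variables do not carry over. Pictures are saved under pics/ and viewed, and the job is handed in when it is done.

Besides the shell and the picture viewer there is one more tool, called after "Call:" as name([rows], argument=value, ...), one row to a line, values as JSON. send_rows: Moves the arm, as the interface text tells. Its arguments: {"type":"object","properties":{"increments":{"type":"array","items":{"type":"array","items":{"type":"array","items":{"type":"number"}}}},"hand":{"type":"number"}},"required":["increments"]}

```bash
mkdir -p pics
cat > h.py <<'E'
import numpy as np, cv2
from workcell import bot, viewer, order
def cam(n,save=None):
    c=viewer.camera(n)
    if save: cv2.imwrite('pics/'+save+'.png',c['image'][:,:,::-1])
    return c
def ray(c,uv):
    uv=np.array(uv,float).reshape(-1,1,2)
    n=cv2.undistortPoints(uv,np.array(c['camera_matrix']),np.array(c['dist'])).reshape(-1,2)
    d=np.c_[n,np.ones(len(n))]@np.array(c['rotation']).T
    return np.array(c['eye']),d
def onz(c,uv,z):
    e,d=ray(c,uv); t=(z-e[2])/d[:,2]; return e+d*t[:,None]
def proj(c,P):
    R=np.array(c['rotation']); e=np.array(c['eye'])
    rv=cv2.Rodrigues(R.T)[0]
    return cv2.projectPoints(np.array(P,float).reshape(-1,3),rv,-R.T@e,np.array(c['camera_matrix']),np.array(c['dist']))[0].reshape(-1,2)
E
python3 - <<'E'
from h import *
for n in ['scene','top','wrist']:
    c=cam(n,n+'0'); print(n,c['eye'],c['rotation'],c['camera_matrix'],c['dist'])
print(bot.get_obs())
E
```

```text
scene [ 1.59807171 -0.34663741  0.79368375] [ 0.68684464  0.54573417 -0.28806929 -0.38397232] [[511.61656957   0.         318.0316968 ]
 [  0.         511.61656957 199.63368824]
 [  0.           0.           1.        ]] [0.04074596 0.         0.         0.         0.        ]
top [ 0.32019336 -0.05720012  1.26524278] [ 0.71281768 -0.69434879  0.07290567 -0.06674939] [[370.75467249   0.         320.27926078]
 [  0.         370.75467249 200.30314763]
 [  0.           0.           1.        ]] [-0.03209509  0.          0.          0.          0.        ]
wrist [0.05685847 0.50111305 0.37385419] [0.78636731 0.59719237 0.09476556 0.12651962] [[309.22051981   0.         321.87128187]
 [  0.         309.22051981 205.67810987]
 [  0.           0.           1.        ]] [-0.04507544  0.          0.          0.          0.        ]
{'clock': 0.15, 'joint_pos': array([ 1.29803144e+00,  2.41258210e-01,  4.04263246e-03,  1.33518540e+00,
       -1.10851694e-05,  1.57078827e+00]), 'joint_vel': array([-0.0007677 , -0.00142989,  0.00294469, -0.00086831, -0.00054568,
        0.00209936]), 'tau': array([-4.81227926e-04, -3.72635007e+01,  2.52638304e+01,  1.23241270e-02,
        2.87655348e-05,  1.47101765e-06]), 'eef_pos': array([0.13456236, 0.48101787, 0.20201177]), 'tool_rot': array([ 7.96676392e-01,  6.04405561e-01, -6.35849316e-04,  4.89341695e-04]), 'ft_force': array([ 0.01470328, -0.28062663, -0.08868286]), 'ft_torque': array([-0.00257016, -0.0065067 ,  0.03968593]), 'grip_width': 0.08546766413709181}
```

```bash
sed -i "s/^    c=viewer.camera(n)/    c=dict(viewer.camera(n)); c['rotation']=Rot.from_quat(c['rotation']).as_matrix()/; s/^import numpy as np, cv2/import numpy as np, cv2\nfrom scipy.spatial.transform import Rotation as Rot/" h.py; cat h.py|head -8
```

```text
import numpy as np, cv2
from scipy.spatial.transform import Rotation as Rot
from workcell import bot, viewer, order
def cam(n,save=None):
    c=dict(viewer.camera(n)); c['rotation']=Rot.from_quat(c['rotation']).as_matrix()
    if save: cv2.imwrite('pics/'+save+'.png',c['image'][:,:,::-1])
    return c
def ray(c,uv):
```

```bash
cat > meas.py <<'E'
from h import *
def blobs(c,lo,hi,amin=15,roi=None):
    hsv=cv2.cvtColor(np.ascontiguousarray(c['image']),cv2.COLOR_RGB2HSV)
    m=cv2.inRange(hsv,lo,hi)
    if roi:
        mm=np.zeros_like(m); mm[roi[1]:roi[3],roi[0]:roi[2]]=255; m&=mm
    n,l,s,cen=cv2.connectedComponentsWithStats(m)
    return [(cen[i],s[i]) for i in range(1,n) if s[i][4]>=amin],m
E
python3 - <<'E'
from meas import *
c=cam('top')
im=c['image']; cv2.imwrite('pics/top_zoom.png',cv2.resize(im[130:300,160:460,::-1],None,fx=2.6,fy=2.6,interpolation=cv2.INTER_CUBIC))
b,m=blobs(c,(5,120,100),(20,255,255),8,(170,120,460,300))
for p,s in b: print('orange',p.round(1),s,onz(c,p,0.032)[0].round(4), onz(c,p,0.05)[0].round(4))
b,m=blobs(c,(22,120,60),(35,255,255),50,(170,120,460,300))
for p,s in b: print('yellow',p.round(1),s,onz(c,p,0.02)[0].round(4))
for nm,lo,hi in [('red',(0,150,80),(4,255,255)),('red2',(170,150,80),(180,255,255)),('green',(45,100,60),(80,255,255)),('blue',(95,100,60),(125,255,255))]:
    b,m=blobs(c,lo,hi,8,(240,140,350,250))
    for p,s in b: print(nm,p.round(1),s[4],onz(c,p,0.054)[0].round(4))
d=c['range_z']
for p in [(297,193),(387,222),(401,222),(412,195),(440,236),(295,245),(206,218)]:
    z=d[p[1],p[0]]; e,r=ray(c,p); print(p,(e+r[0]*z).round(4))
E
```

```text
orange [276.  157.7] [269 154  15   9  52] [0.7142 0.0924 0.032 ] [0.7084 0.0903 0.05  ]
orange [385.9 195.2] [382 191   9  10  70] [ 0.5915 -0.2883  0.032 ] [ 0.5875 -0.2849  0.05  ]
orange [411.8 194.6] [408 190   9  10  69] [ 0.596  -0.3774  0.032 ] [ 0.592  -0.3727  0.05  ]
orange [413.5 220. ] [409 216  10   9  74] [ 0.5084 -0.3809  0.032 ] [ 0.5056 -0.3762  0.05  ]
orange [386.7 222.1] [382 218  10  10  73] [ 0.4988 -0.2902  0.032 ] [ 0.4962 -0.2868  0.05  ]
orange [415.3 245.7] [411 241  10  10  75] [ 0.422 -0.385  0.032] [ 0.4205 -0.3802  0.05  ]
orange [389.6 247.5] [385 243  10  10  77] [ 0.414  -0.2991  0.032 ] [ 0.4126 -0.2956  0.05  ]
yellow [205.9 217. ] [ 177  184   58   66 2990] [0.5014 0.3217 0.02  ]
red [311.7 163.4] 40 [ 0.6902 -0.0324  0.054 ]
red [333.  172.9] 31 [ 0.6587 -0.1053  0.054 ]
red [322.1 171.4] 44 [ 0.6629 -0.0683  0.054 ]
red [328.6 182.5] 45 [ 0.6251 -0.091   0.054 ]
red [330.5 195.7] 43 [ 0.5797 -0.0983  0.054 ]
red2 [330.9 184.9] 9 [ 0.6169 -0.099   0.054 ]
green [326.9 208.5] 71 [ 0.536  -0.0873  0.054 ]
green [318.4 219. ] 72 [ 0.5001 -0.0602  0.054 ]
green [306.7 225.7] 73 [ 0.4769 -0.0221  0.054 ]
green [293.  227.1] 71 [0.4709 0.0227 0.054 ]
green [317.  230.5] 62 [ 0.4618 -0.0563  0.054 ]
blue [261.9 190.4] 75 [0.5915 0.1316 0.054 ]
blue [263.1 203.6] 77 [0.5469 0.1249 0.054 ]
blue [258.5 213.8] 63 [0.5119 0.1383 0.054 ]
blue [269.4 215.3] 82 [0.508  0.1019 0.054 ]
blue [279.9 223.5] 81 [0.4816 0.0661 0.054 ]
(297, 193) [0.5857 0.0137 0.0548]
(387, 222) [ 0.4995 -0.2914  0.0303]
(401, 222) [ 0.5044 -0.3445  0.0053]
(412, 195) [ 0.5944 -0.3777  0.0327]
(440, 236) [ 0.4569 -0.4703  0.0286]
(295, 245) [0.4158 0.0162 0.0121]
(206, 218) [0.5    0.325  0.0069]
```

```bash
cat >> meas.py <<'E'
COL={'red':[((0,150,60),(4,255,255)),((170,150,60),(180,255,255))],'green':[((45,100,60),(85,255,255))],'blue':[((95,100,60),(125,255,255))]}
def drum(c,verbose=False):
    """axis (x,y) and drum angle from pods + marks in top picture"""
    from scipy.optimize import least_squares
    hsv=cv2.cvtColor(np.ascontiguousarray(c['image']),cv2.COLOR_RGB2HSV)
    pts={k:[] for k in COL}
    for k in COL:
        m=np.zeros(hsv.shape[:2],np.uint8)
        for lo,hi in COL[k]: m|=cv2.inRange(hsv,lo,hi)
        mm=np.zeros_like(m); mm[135:255,235:355]=255; m&=mm
        n,l,s,cen=cv2.connectedComponentsWithStats(m)
        for i in range(1,n):
            if s[i][4]>=25: pts[k].append(onz(c,cen[i],0.054)[0][:2])
    A=[];O=[]
    off={'green':180,'blue':90,'red':-90}
    pod=np.array([p for k in pts for p in pts[k]]); kk=[k for k in pts for p in pts[k]]
    c0=np.array([0.581,0.017])
    r=np.linalg.norm(pod-c0,axis=1); sel=abs(r-.115)<.012
    P=pod[sel]; K=[k for k,s in zip(kk,sel) if s]
    # mean section direction -> rough drum angle
    th=np.degrees(np.arctan2(*(P-c0).T[::-1]))
    z=np.mean([np.exp(1j*np.radians(t-off[k])) for t,k in zip(th,K)]); rough=np.degrees(np.angle(z))
    # slot index relative
    slot=[rough+off[k]+(np.round((((t-rough-off[k]+180)%360)-180-11.25)/22.5)*22.5+11.25) for t,k in zip(th,K)]
    def f(v):
        a=np.radians(np.array(slot)-rough+v[2]); return (P-np.c_[v[0]+.115*np.cos(a),v[1]+.115*np.sin(a)]).ravel()
    s=least_squares(f,[*c0,rough],loss='soft_l1',f_scale=.002,x_scale=[.01,.01,1])
    if verbose: print(len(P),'resid mm',(1000*np.linalg.norm(s.fun.reshape(-1,2),axis=1)).round(1))
    return s.x  # ax,ay, world angle(deg) of orange mark direction
E
python3 - <<'E'
from meas import *
c=cam('top')
v=drum(c,True); print(v)
hsv=cv2.cvtColor(np.ascontiguousarray(c['image']),cv2.COLOR_RGB2HSV)
# pointer: dark px below the drum
m=((hsv[:,:,2]<60)).astype(np.uint8); mm=np.zeros_like(m); mm[236:256,280:312]=1; m&=mm
ys,xs=np.nonzero(m); 
for y in range(236,256):
    s=xs[ys==y]
    if len(s): print(y,s.min(),s.max(),onz(c,[s.mean(),y],0.012)[0].round(4))
# mat, tray rect
for nm,msk,z,roi in [('mat',hsv[:,:,2]<45,0.003,(365,175,435,270)),('tray',cv2.inRange(hsv,(20,100,30),(36,255,255))>0,0.04,(165,175,245,260))]:
    M=msk.astype(np.uint8); k=np.zeros_like(M); k[roi[1]:roi[3],roi[0]:roi[2]]=1; M&=k
    cs,_=cv2.findContours(M,cv2.RETR_EXTERNAL,cv2.CHAIN_APPROX_NONE); q=max(cs,key=cv2.contourArea)
    w=onz(c,q.reshape(-1,2).astype(float),z)[:,:2].astype(np.float32); print(nm,cv2.minAreaRect(w))
w=cam('wrist'); o=bot.get_obs(); R=Rot.from_quat(o['tool_rot']).as_matrix()
for p in [(225,268),(230,290),(215,290),(205,310),(420,268),(415,290)]:
    z=w['range_z'][p[1],p[0]]; e,r=ray(w,p); print(p,((e+r[0]*z-o['eef_pos'])@R).round(4))
E
```

```text
12 resid mm [0.6 0.2 0.1 0.4 0.4 0.1 0.1 0.4 0.2 0.3 0.4 0.2]
[5.85500798e-01 1.66994269e-02 3.08268848e+01]
236 283 285 [0.4451 0.0545 0.012 ]
239 293 298 [0.436  0.0153 0.012 ]
240 293 297 [0.4326 0.0169 0.012 ]
241 293 297 [0.4293 0.0167 0.012 ]
242 293 297 [0.4259 0.0166 0.012 ]
243 293 297 [0.4225 0.0165 0.012 ]
244 292 298 [0.4192 0.0164 0.012 ]
245 291 299 [0.4158 0.0162 0.012 ]
246 292 299 [0.4125 0.0144 0.012 ]
247 293 297 [0.4091 0.016  0.012 ]
248 294 296 [0.4058 0.0158 0.012 ]
249 295 295 [0.4024 0.0157 0.012 ]
mat ((0.5069606304168701, -0.3351150453090668), (0.2466783970594406, 0.166066512465477), 4.799222946166992)
tray ((0.5016577839851379, 0.3158605098724365), (0.16989997029304504, 0.21093609929084778), 87.02296447753906)
(225, 268) [-0.0451 -0.0109 -0.0501]
(230, 290) [-0.0444  0.0012 -0.0491]
(215, 290) [-0.0449 -0.0093 -0.065 ]
(205, 310) [-0.0446 -0.0091 -0.0776]
(420, 268) [ 0.042  -0.0109 -0.05  ]
(415, 290) [ 0.041   0.0007 -0.0498]
```

Run:
```python
from meas import *
w=cam('wrist'); o=bot.get_obs(); R=Rot.from_quat(o['tool_rot']).as_matrix()
print(o['eef_pos'],w['eye'],w['rotation'].round(3))
print(((w['eye']-o['eef_pos'])@R).round(4), (R.T@w['rotation']).round(3))
for p in [(320,150),(100,100),(225,262),(222,270),(228,270),(425,270),(418,266),(440,320),(190,312)]:
    z=w['range_z'][p[1],p[0]]; e,r=ray(w,p); P=e+r[0]*z; print(p,z,P.round(4),((P-o['eef_pos'])@R).round(4))
P=[o['eef_pos']+R@np.array(q) for q in [(0,0,0),(-.0425,-.011,.011),(-.0425,-.011,-.002)]]
print(proj(w,P))
s=cam('scene'); im=s['image']; print(proj(s,P)); cv2.imwrite('pics/sz.png',cv2.resize(im[0:110,420:500,::-1],None,fx=6,fy=5.4))
```

```text
[0.13468256 0.48136968 0.20247888] [0.05691078 0.50130008 0.37434303] [[ 0.269  0.915  0.3  ]
 [ 0.963 -0.255 -0.085]
 [-0.001  0.312 -0.95 ]]
[-0.0018 -0.0803 -0.1719] [[ 1.     0.001 -0.   ]
 [-0.001  0.95   0.312]
 [ 0.    -0.312  0.95 ]]
(320, 150) 0.37111977 [0.1066 0.4848 0.0009] [-0.0042 -0.028   0.2016]
(100, 100) 0.35285297 [-0.021   0.2516  0.0005] [-0.2631 -0.0881  0.2021]
(225, 262) 0.41827017 [0.2173 0.3193 0.001 ] [-0.1337  0.1232  0.2015]
(222, 270) 0.13474649 [0.1114 0.4405 0.2552] [-0.0457 -0.0114 -0.0527]
(228, 270) 0.1393953 [0.114  0.441  0.2511] [-0.0444 -0.009  -0.0486]
(425, 270) 0.134496 [0.1352 0.5262 0.2553] [ 0.0433 -0.0115 -0.0529]
(418, 266) 0.13866378 [0.1351 0.5244 0.2511] [ 0.0415 -0.0112 -0.0486]
(440, 320) 0.109317765 [0.1386 0.5224 0.2832] [ 0.0405 -0.0073 -0.0808]
(190, 312) 0.109395735 [0.112  0.4367 0.2824] [-0.0491 -0.0098 -0.0799]
[[324.92734745 242.76981246]
 [257.69766499 219.40172941]
 [253.38556108 227.16237706]]
[[452.43329999  88.07345602]
 [438.32651186  89.70189352]
 [438.93593375  85.91610435]]
```

Run:
```python
from meas import *
w=cam('wrist'); o=bot.get_obs(); R=Rot.from_quat(o['tool_rot']).as_matrix()
for p in [(325,375),(325,390),(280,385),(110,340),(170,330),(300,398),(530,340),(245,372),(360,370)]:
    z=w['range_z'][p[1],p[0]]; e,r=ray(w,p); P=e+r[0]*z; print(p,z,((P-o['eef_pos'])@R).round(4))
im=w['image'][220:400,100:540]; cv2.imwrite('pics/wz.png',np.clip(cv2.resize(im[:,:,::-1],None,fx=1.8,fy=1.8).astype(int)*3,0,255))
```

```text
(325, 375) 0.08258144 [-0.0009 -0.0109 -0.1078]
(325, 390) 0.07683043 [-0.001  -0.012  -0.1134]
(280, 385) 0.07839397 [-0.0126 -0.0118 -0.1119]
(110, 340) 0.0929465 [-0.0676 -0.0116 -0.0966]
(170, 330) 0.09745645 [-0.0506 -0.0118 -0.0918]
(300, 398) 0.076044805 [-0.0073 -0.0107 -0.1147]
(530, 340) 0.09246947 [ 0.0624 -0.0121 -0.097 ]
(245, 372) 0.4567047 [-0.1171  0.2997  0.184 ]
(360, 370) 0.0843058 [ 0.0088 -0.0108 -0.106 ][ WARN:0@0.941] global loadsave.cpp:1063 imwrite_ Unsupported depth image for selected encoder is fallbacked to CV_8U.
```

```bash
cat > plan.py <<'E'
from h import *
def pose():
    o=bot.get_obs(); R=Rot.from_quat(o['tool_rot']).as_matrix()
    return o['eef_pos'],np.degrees(np.arctan2(R[1,0],R[0,0])),o,R
def plan(way,start=None):
    """way: list of (x,y,z,phi_deg,nrows); rows by straight interpolation"""
    p,f,o,R=pose()
    print('now',p.round(4),'phi',round(f,2),'tilt',R[:,2].round(4),'j',o['joint_pos'].round(2),'w',round(o['grip_width'],4),'F',o['ft_force'].round(1),'t',round(o['clock'],2))
    p=p.copy(); rows=[]
    for x,y,z,ph,n in way:
        t=np.array([x,y,z],float); d=(t-p)/n; df=((ph-f+180)%360-180)/n
        for i in range(n):
            c,s=np.cos(np.radians(f)),np.sin(np.radians(f))
            rows.append([round(float(c*d[0]+s*d[1]),4),round(float(s*d[0]-c*d[1]),4),round(float(-d[2]),4),round(float(-df),2)]); f+=df
        p=t
    for i in range(0,len(rows),8): print(str(rows[i:i+8]))
E
python3 -c "
from plan import *
plan([(0.621,0.156,0.17,-14.2,16)])"
```

```text
now [0.1347 0.4815 0.2026] phi 74.37 tilt [-1.e-04 -2.e-04 -1.e+00] j [1.3  0.24 0.   1.34 0.   1.57] w 0.0853 F [ 0.3  0.7 -0.3] t 0.45
[[-0.0114, 0.0348, 0.002, 5.54], [-0.008, 0.0357, 0.002, 5.54], [-0.0045, 0.0363, 0.002, 5.54], [-0.001, 0.0366, 0.002, 5.54], [0.0025, 0.0365, 0.002, 5.54], [0.006, 0.0361, 0.002, 5.54], [0.0095, 0.0353, 0.002, 5.54], [0.0129, 0.0342, 0.002, 5.54]]
[[0.0161, 0.0328, 0.002, 5.54], [0.0192, 0.0311, 0.002, 5.54], [0.0221, 0.0291, 0.002, 5.54], [0.0248, 0.0269, 0.002, 5.54], [0.0273, 0.0243, 0.002, 5.54], [0.0295, 0.0216, 0.002, 5.54], [0.0315, 0.0187, 0.002, 5.54], [0.0331, 0.0155, 0.002, 5.54]]
```

Call:
send_rows([
  [[-0.011,0.035,0.002,5.5],[-0.008,0.036,0.002,5.5],[-0.005,0.036,0.002,5.5],[-0.001,0.037,0.002,5.5],[0.003,0.036,0.002,5.5],[0.006,0.036,0.002,5.5],[0.01,0.035,0.002,5.5],[0.013,0.034,0.002,5.5]],
], hand=0.3)

```text
clock: 1.25
eef_pos: [0.3825, 0.3167, 0.1866]
tool_rot: [0.968, 0.253, 0.001, -0.002]
ft_force: [0.2, 0.6, -0.6]
grip_width: 0.0297
```

Call:
send_rows([
  [[0.016,0.033,0.002,5.5],[0.019,0.031,0.002,5.5],[0.022,0.029,0.002,5.5],[0.025,0.027,0.002,5.5],[0.027,0.024,0.002,5.5],[0.03,0.022,0.002,5.5],[0.031,0.019,0.002,5.5],[0.033,0.015,0.002,5.5]],
])

```text
clock: 2.05
eef_pos: [0.6305, 0.1391, 0.17]
tool_rot: [0.989, -0.145, 0.001, -0.003]
ft_force: [0.1, 1.4, -0.1]
grip_width: 0.0302
```

```bash
python3 -c "
from plan import *
plan([(0.621,0.156,0.14,-14.2,8)])
w=cam('wrist','w1'); cam('top','t1'); cam('scene','s1')
p,f,o,R=pose()
g=[0.5855+.1435*np.cos(np.radians(75.83)),.0167+.1435*np.sin(np.radians(75.83)),.076]
print(g,proj(w,g),proj(w,[g[0],g[1],.05]))
"
```

```text
now [0.6305 0.1391 0.17  ] phi -16.68 tilt [ 0.0029  0.0061 -1.    ] j [0.21 0.55 0.38 1.4  0.01 2.08] w 0.0302 F [ 0.1  1.4 -0.1] t 2.05
[[-0.0017, -0.0017, 0.0037, -0.31], [-0.0017, -0.0017, 0.0037, -0.31], [-0.0017, -0.0017, 0.0037, -0.31], [-0.0017, -0.0017, 0.0037, -0.31], [-0.0017, -0.0017, 0.0037, -0.31], [-0.0017, -0.0017, 0.0037, -0.31], [-0.0017, -0.0017, 0.0037, -0.31], [-0.0017, -0.0018, 0.0037, -0.31]]
[np.float64(0.6206287643944322), np.float64(0.15583382015930014), 0.076] [[305.68383495 182.34463448]] [[307.00880797 176.02903395]]
```

```bash
python3 -c "
from plan import *
w=cam('wrist'); s=cam('scene')
p,f,o,R=pose()
for q in [(283,256),(290,258),(358,256),(352,260),(278,300),(365,300)]:
    z=w['range_z'][q[1],q[0]]; e,r=ray(w,q); P=e+r[0]*z; print(q,((P-p)@R).round(4),P.round(4),proj(s,P))
print(proj(s,p),proj(s,p+R@[0,0,-.05]))
im=s['image'][120:200,380:450]; cv2.imwrite('pics/s1z.png',cv2.resize(im[:,:,::-1],None,fx=7,fy=7))
plan([(0.621,0.156,0.12,-14.2,8)])
"
```

```text
(283, 256) [-0.0165 -0.0081 -0.0384] [0.6153 0.1524 0.2081] [[417.19310327 165.68844263]]
(290, 258) [-0.0132 -0.007  -0.0382] [0.6182 0.1504 0.2079] [[416.84467195 166.41271752]]
(358, 256) [ 0.0195 -0.0076 -0.0376] [0.6497 0.1418 0.2073] [[418.72991924 173.44459013]]
(352, 260) [ 0.0168 -0.0049 -0.0365] [0.6463 0.1399 0.2061] [[417.34642425 173.24561577]]
(278, 300) [-0.0153 -0.0036 -0.0671] [0.6152 0.1476 0.2367] [[416.79769245 155.1876866 ]]
(365, 300) [ 0.019  -0.004  -0.0677] [0.6482 0.1382 0.2374] [[418.75015796 161.87446147]]
[[412.61848027 182.93596189]] [[415.12157458 164.6214671 ]]
now [0.6289 0.1402 0.1696] phi -16.41 tilt [ 0.0017  0.0062 -1.    ] j [0.22 0.55 0.37 1.4  0.01 2.07] w 0.0299 F [-0.4  0.5  0.4] t 2.3
[[-0.0015, -0.0016, 0.0062, -0.28], [-0.0015, -0.0016, 0.0062, -0.28], [-0.0015, -0.0016, 0.0062, -0.28], [-0.0015, -0.0016, 0.0062, -0.28], [-0.0015, -0.0016, 0.0062, -0.28], [-0.0015, -0.0017, 0.0062, -0.28], [-0.0015, -0.0017, 0.0062, -0.28], [-0.0014, -0.0017, 0.0062, -0.28]]
```

```bash
python3 -c "
from plan import *
plan([(0.6206,0.1558,0.06,-14.2,8)])
"
```

```text
now [0.6289 0.1402 0.1696] phi -16.41 tilt [ 0.0017  0.0062 -1.    ] j [0.22 0.55 0.37 1.4  0.01 2.07] w 0.0299 F [-0.4  0.5  0.4] t 2.3
[[-0.0015, -0.0016, 0.0137, -0.28], [-0.0015, -0.0016, 0.0137, -0.28], [-0.0015, -0.0016, 0.0137, -0.28], [-0.0015, -0.0016, 0.0137, -0.28], [-0.0015, -0.0016, 0.0137, -0.28], [-0.0015, -0.0016, 0.0137, -0.28], [-0.0015, -0.0016, 0.0137, -0.28], [-0.0015, -0.0016, 0.0137, -0.28]]
```

Call:
send_rows([
  [[-0.003,-0.003,0.014,-0.6],[-0.003,-0.003,0.014,-0.6],[-0.003,-0.003,0.014,-0.6],[-0.003,-0.003,0.014,-0.6],[0,0,0.014,0],[0,0,0.014,0],[0,0,0.014,0],[0,0,0.01,0]],
])

```text
clock: 3.1
eef_pos: [0.6144, 0.1674, 0.066]
tool_rot: [0.994, -0.111, 0.004, -0.006]
ft_force: [-0.7, -0.1, 0.2]
grip_width: 0.0298
```

```bash
python3 -c "
from plan import *
plan([(0.6206,0.1558,0.025,-14.2,8)])
w=cam('wrist','w2')
"
```

```text
now [0.6144 0.1674 0.066 ] phi -12.75 tilt [ 0.0092  0.0102 -0.9999] j [0.26 0.58 0.16 1.14 0.01 2.06] w 0.0298 F [-0.7 -0.1  0.2] t 3.1
[[0.0011, 0.0012, 0.0051, 0.18], [0.0011, 0.0012, 0.0051, 0.18], [0.0011, 0.0012, 0.0051, 0.18], [0.0011, 0.0012, 0.0051, 0.18], [0.0011, 0.0012, 0.0051, 0.18], [0.0011, 0.0012, 0.0051, 0.18], [0.0011, 0.0012, 0.0051, 0.18], [0.0011, 0.0012, 0.0051, 0.18]]
```

Call:
send_rows([
  [[0.003,0.003,0,0.3],[0.003,0.003,0,0.3],[0.002,0.002,0,0.3],[0.001,0.001,0.005,0],[0,0,0.005,0],[0,0,0.005,0],[0,0,0.005,0],[0,0,0,0]],
])

```text
clock: 3.95
eef_pos: [0.6218, 0.1566, 0.0455]
tool_rot: [0.993, -0.119, 0.005, -0.006]
ft_force: [-1.2, 0.6, -0.9]
grip_width: 0.03
```

```bash
python3 -c "
from plan import *
plan([(0.6206,0.1558,0.025,-14.2,8)])
w=cam('wrist','w3')
"
```

```text
now [0.6218 0.1566 0.0455] phi -13.65 tilt [ 0.0105  0.0107 -0.9999] j [0.24 0.61 0.15 1.1  0.01 2.05] w 0.03 F [-1.2  0.6 -0.9] t 3.95
[[-0.0001, 0.0001, 0.0026, 0.07], [-0.0001, 0.0001, 0.0026, 0.07], [-0.0001, 0.0001, 0.0026, 0.07], [-0.0001, 0.0001, 0.0026, 0.07], [-0.0001, 0.0001, 0.0026, 0.07], [-0.0001, 0.0001, 0.0026, 0.07], [-0.0001, 0.0001, 0.0026, 0.07], [-0.0001, 0.0001, 0.0026, 0.07]]
```

Call:
send_rows([
  [[0,0,0.004,0],[0,0,0.004,0],[0,0,0.004,0],[0,0,0.003,0],[0,0,0.003,0],[0,0,0.002,0],[0,0,0,0],[0,0,0,0]],
])

```text
clock: 4.8
eef_pos: [0.6222, 0.1572, 0.024]
tool_rot: [0.993, -0.119, 0.005, -0.006]
ft_force: [1.0, -0.2, 0.1]
grip_width: 0.0301
```

```bash
python3 -c "
from plan import *
plan([(0.6206,0.1558,0.025,-14.2,8)])
w=cam('wrist','w4'); p,f,o,R=pose()
for q in [(283,256),(290,258),(358,256),(352,260),(318,265),(318,275)]:
    z=w['range_z'][q[1],q[0]]; e,r=ray(w,q); P=e+r[0]*z; print(q,((P-p)@R).round(4),P.round(4))
"
```

```text
now [0.6222 0.1572 0.024 ] phi -13.62 tilt [ 0.0109  0.0108 -0.9999] j [0.24 0.63 0.12 1.05 0.01 2.05] w 0.0301 F [ 1.  -0.2  0.1] t 4.8
[[-0.0002, 0.0002, -0.0001, 0.07], [-0.0002, 0.0002, -0.0001, 0.07], [-0.0002, 0.0002, -0.0001, 0.07], [-0.0002, 0.0002, -0.0001, 0.07], [-0.0002, 0.0002, -0.0001, 0.07], [-0.0002, 0.0002, -0.0001, 0.07], [-0.0002, 0.0002, -0.0001, 0.07], [-0.0002, 0.0002, -0.0001, 0.07]]
(283, 256) [-0.0188 -0.0088 -0.0381] [0.6055 0.1698 0.0621]
(290, 258) [-0.0153 -0.0088 -0.0401] [0.609  0.1689 0.0642]
(358, 256) [ 0.0173 -0.0091 -0.0386] [0.6407 0.1616 0.0629]
(352, 260) [ 0.0147 -0.0056 -0.0361] [0.6374 0.1588 0.0603]
(318, 265) [-0.002  -0.0007 -0.0323] [0.62   0.158  0.0563]
(318, 275) [-0.0019 -0.0005 -0.0416] [0.62   0.1577 0.0656]
```

Call:
send_rows([
  [[-0.008,0,0,-2],[-0.013,0.001,0,-5],[-0.015,0.001,0,-6],[-0.015,0.001,0,-6],[-0.015,0.001,0,-6],[-0.015,0.001,0,-6],[-0.015,0.001,0,-6],[-0.015,0.001,0,-6]],
])

```text
clock: 5.65
eef_pos: [0.515, 0.1437, 0.0245]
tool_rot: [0.961, 0.275, 0.013, -0.005]
ft_force: [0.6, 0.9, -1.3]
grip_width: 0.0299
```

```bash
cat > st.py <<'E'
from plan import *
p,f,o,R=pose()
A=np.array([.5855,.0167]); v=p[:2]-A
print('r',np.linalg.norm(v).round(4),'ang',np.degrees(np.arctan2(v[1],v[0])).round(2),'phi',f.round(2),'phi+90-ang',(f+90-np.degrees(np.arctan2(v[1],v[0]))).round(2),'z',p[2].round(4),'tilt',R[:2,2].round(4),'F',o['ft_force'].round(1),'t',o['clock'],'j',o['joint_pos'].round(2))
E
python3 st.py
```

```text
r 0.1453 ang 119.04 phi 31.87 phi+90-ang 2.84 z 0.0245 tilt [0.0231 0.0168] F [ 0.6  0.9 -1.3] t 5.65 j [ 0.27  0.43 -0.22  0.89  0.01  1.28]
```

Call:
send_rows([
  [[-0.015,0.001,0,-5.5],[-0.015,0.001,0,-5.5],[-0.015,0.001,0,-5.5],[-0.015,0.001,0,-5.5],[-0.015,0.001,0,-6],[-0.015,0.001,0,-6],[-0.015,0.001,0,-6],[-0.015,0.001,0,-6]],
])

```text
clock: 6.45
eef_pos: [0.4448, 0.0504, 0.0243]
tool_rot: [0.76, 0.649, 0.021, -0.002]
ft_force: [-0.7, 0.9, 1.4]
grip_width: 0.0303
```

```bash
python3 st.py
```

```text
r 0.1447 ang 166.53 phi 81.04 phi+90-ang 4.5 z 0.0243 tilt [0.0293 0.0292] F [-0.7  0.9  1.4] t 6.45 j [ 0.09  0.28 -0.45  0.8   0.03  0.25]
```

Call:
send_rows([
  [[-0.015,0.001,0,-5],[-0.015,0.001,0,-5],[-0.015,0.001,0,-5],[-0.015,0.001,0,-5.5],[-0.015,0.001,0,-5.5],[-0.014,0.001,0,-5.5],[-0.012,0.001,0,-5],[-0.006,0,0,-2]],
])

```text
clock: 7.25
eef_pos: [0.4586, -0.0521, 0.0236]
tool_rot: [0.484, 0.875, 0.022, 0.002]
ft_force: [-1.0, 1.0, 0.2]
grip_width: 0.0299
```

```bash
python3 st.py; python3 -c "
from meas import *
c=cam('top','t2'); print(drum(c,True))"
```

```text
r 0.1444 ang -151.53 phi 122.07 phi+90-ang 363.6 z 0.0236 tilt [0.0256 0.0369] F [-1.   1.   0.2] t 7.25 j [-0.14  0.32 -0.41  0.83  0.04 -0.7 ]
9 resid mm [0.3 0.1 0.4 0.2 0.  0.3 0.7 0.4 0.5]
[5.85669353e-01 1.69163637e-02 1.60133984e+02]
```

Call:
send_rows([
  [[-0.01,0.001,0,-3.5],[-0.012,0.001,0,-4],[-0.012,0.001,0,-4],[-0.009,0,0,-3],[-0.005,0,0,-1.5],[-0.002,0,0,-1],[0,0,0,0],[0,0,0,0]],
])

```text
clock: 8.1
eef_pos: [0.4874, -0.0876, 0.0242]
tool_rot: [0.343, 0.939, 0.021, 0.003]
ft_force: [0.1, -0.2, -0.2]
grip_width: 0.03
```

```bash
python3 st.py; python3 -c "
from meas import *
c=cam('top','t3'); print(drum(c,True))"
```

```text
r 0.1432 ang -133.26 phi 139.94 phi+90-ang 363.2 z 0.0242 tilt [0.0207 0.0374] F [ 0.1 -0.2 -0.2] t 8.1 j [-0.21  0.38 -0.31  0.87  0.04 -1.08]
9 resid mm [0.2 0.5 0.3 1.2 0.8 0.6 0.1 0.5 3.5]
[ 5.85690903e-01  1.63985969e-02 -1.80924520e+02]
```

Call:
send_rows([
  [[-0.0015,0,0,0],[-0.0015,0,0,0],[0,0,0,0],[0.003,0,0,0],[0.003,0,-0.005,0],[0,0,-0.015,0],[0,0,-0.02,0],[0,0,-0.02,0]],
])

```text
clock: 8.95
eef_pos: [0.4797, -0.0862, 0.0838]
tool_rot: [0.342, 0.939, 0.021, -0.001]
ft_force: [0.3, 0.0, -0.3]
grip_width: 0.0299
```

Call:
send_rows([
  [[0.0,0,-0.03,0],[0,0,-0.03,0],[0.0,0.03,0,0],[0,0.03,0,0],[0.0,0.03,0,0],[0,0.03,0,0],[0.0,0.02,0,0],[0,0,0,0]],
], hand=-0.6)

```text
clock: 9.75
eef_pos: [0.5736, 0.022, 0.1605]
tool_rot: [0.344, 0.939, 0.022, 0.006]
ft_force: [-0.4, 0.5, 0.5]
grip_width: 0.0681
```

```bash
python3 st.py; python3 -c "
from meas import *
c=cam('top','t4'); print(drum(c,True))"
```

```text
r 0.013 ang 155.93 phi 139.79 phi+90-ang 73.86 z 0.1605 tilt [0.0257 0.038 ] F [-0.4  0.5  0.5] t 9.75 j [ 0.02  0.38  0.09  1.25  0.04 -0.85]
5 resid mm [0.9 0.2 0.2 0.4 0.3]
[5.85220935e-01 1.62134777e-02 1.79647418e+02]
```

```bash
cat > go.py <<'E'
import sys
from plan import *
# go.py gx gy tipz phi [n] ; G= point on tool axis at fingertips (tool z=-0.039)
T=np.array([0,0,-0.039])
def goto(gx,gy,tz,ph,n=8):
    p,f,o,R=pose(); G=p+R@T
    df=(ph-f+180)%360-180
    print('G',G.round(4),'phi',f.round(2),'tilt',R[:2,2].round(3),'j',o['joint_pos'].round(2),'w',round(o['grip_width'],4),'F',o['ft_force'].round(1),'t',round(o['clock'],2))
    d=np.array([gx,gy,tz])-G; print('d world',d.round(4),'dphi',round(df,1),'| d tool total',(R.T@d).round(4))
    if n:
        rows=[]
        for i in range(n):
            Ri=R@Rot.from_euler('z',-df*(i+.5)/n*1,degrees=True).as_matrix()
            rows.append([round(float(a),3) for a in Ri.T@d/n]+[round(-df/n,1)])
        print(rows)
if __name__=='__main__':
    a=[float(x) for x in sys.argv[1:]]; goto(*a[:4],int(a[4]) if len(a)>4 else 8)
E
python3 go.py 0.4988 -0.2902 0.11 146
```

```text
G [0.5717 0.0197 0.1993] phi 139.75 tilt [0.025 0.037] j [ 0.02  0.38  0.09  1.25  0.04 -0.85] w 0.0683 F [-0.2  0.3  0.8] t 9.8
d world [-0.0729 -0.3099 -0.0893] dphi 6.3 | d tool total [-0.1451 -0.2872  0.0758]
[[-0.018, -0.036, 0.009, np.float64(-0.8)], [-0.017, -0.036, 0.009, np.float64(-0.8)], [-0.017, -0.037, 0.009, np.float64(-0.8)], [-0.016, -0.037, 0.009, np.float64(-0.8)], [-0.016, -0.037, 0.009, np.float64(-0.8)], [-0.015, -0.037, 0.009, np.float64(-0.8)], [-0.015, -0.037, 0.009, np.float64(-0.8)], [-0.014, -0.038, 0.009, np.float64(-0.8)]]
```

Call:
send_rows([
  [[-0.018,-0.036,0.009,-0.8],[-0.021,-0.044,0.009,-0.8],[-0.021,-0.044,0.009,-0.8],[-0.021,-0.044,0.009,-0.8],[-0.021,-0.044,0.009,-0.8],[-0.018,-0.038,0.009,-0.8],[-0.012,-0.025,0.009,-0.8],[-0.005,-0.01,0.009,-0.8]],
], hand=-0.4)

```text
clock: 10.6
eef_pos: [0.5006, -0.2952, 0.0763]
tool_rot: [0.289, 0.957, 0.021, 0.008]
ft_force: [0.2, 0.5, 0.1]
grip_width: 0.0598
```

```bash
python3 go.py 0.4988 -0.2902 0.04 146; python3 -c "
from meas import *
c=cam('top','t5'); print(drum(c,True))
b,m=blobs(c,(5,120,100),(20,255,255),8,(170,120,460,300))
for p,s in b: print('orange',p.round(1),s[4],onz(c,p,0.032)[0].round(4))
w=cam('wrist','w5')"
```

```text
G [ 0.4996 -0.2966  0.1152] phi 146.4 tilt [0.027 0.035] j [-0.56  0.48  0.01  1.1   0.04 -1.54] w 0.0598 F [0.2 0.5 0.1] t 10.6
d world [-0.0008  0.0064 -0.0752] dphi -0.4 | d tool total [0.0044 0.0016 0.0754]
[[0.001, 0.0, 0.009, np.float64(0.0)], [0.001, 0.0, 0.009, np.float64(0.0)], [0.001, 0.0, 0.009, np.float64(0.0)], [0.001, 0.0, 0.009, np.float64(0.0)], [0.001, 0.0, 0.009, np.float64(0.0)], [0.001, 0.0, 0.009, np.float64(0.0)], [0.001, 0.0, 0.009, np.float64(0.0)], [0.001, 0.0, 0.009, np.float64(0.0)]]
12 resid mm [0.  0.3 0.3 0.8 0.4 0.4 0.3 0.6 0.2 0.5 0.6 0.9]
[5.85610473e-01 1.65229539e-02 1.79523354e+02]
orange [386.  195.2] 72 [ 0.5913 -0.2885  0.032 ]
orange [385.1 220.7] 33 [ 0.5036 -0.2848  0.032 ]
orange [293.6 236. ] 58 [0.4441 0.0208 0.032 ]
```

Call:
send_rows([
  [[0.001,0.001,0.01,0],[0.001,0,0.012,0],[0.001,0,0.012,0],[0.001,0,0.01,0],[0,0,0.01,0],[0,0,0.006,0],[0,0,0.003,0],[0,0,0,0]],
])

```text
clock: 11.5
eef_pos: [0.4981, -0.2829, 0.0077]
tool_rot: [0.287, 0.958, 0.022, 0.005]
ft_force: [-0.7, 0.1, -0.0]
grip_width: 0.0599
```

```bash
python3 go.py 0.4988 -0.2902 0.017 146.4; python3 -c "
from meas import *
w=cam('wrist','w6')"
```

```text
G [ 0.4973 -0.2844  0.0466] phi 146.63 tilt [0.023 0.039] j [-0.54  0.54 -0.09  0.94  0.05 -1.53] w 0.0599 F [-0.7  0.1 -0. ] t 11.5
d world [ 0.0015 -0.0058 -0.0296] dphi -0.2 | d tool total [-0.0045 -0.0053  0.0294]
[[-0.001, -0.001, 0.004, np.float64(0.0)], [-0.001, -0.001, 0.004, np.float64(0.0)], [-0.001, -0.001, 0.004, np.float64(0.0)], [-0.001, -0.001, 0.004, np.float64(0.0)], [-0.001, -0.001, 0.004, np.float64(0.0)], [-0.001, -0.001, 0.004, np.float64(0.0)], [-0.001, -0.001, 0.004, np.float64(0.0)], [-0.001, -0.001, 0.004, np.float64(0.0)]]
```

Call:
send_rows([
  [[-0.002,-0.002,0,0],[-0.002,-0.002,0.003,0],[-0.001,-0.001,0.008,0],[0,-0.001,0.008,0],[0,0,0.007,0],[0,0,0.003,0],[0,0,0,0],[0,0,0,0]],
])

```text
clock: 12.35
eef_pos: [0.5008, -0.2915, -0.023]
tool_rot: [0.288, 0.958, 0.022, 0.007]
ft_force: [0.1, -0.3, 0.6]
grip_width: 0.06
```

```bash
python3 go.py 0.4988 -0.2902 0.017 146.4; python3 -c "
from meas import *
w=cam('wrist','w7')"
```

```text
G [ 0.4998 -0.2929  0.0159] phi 146.57 tilt [0.025 0.037] j [-0.55  0.58 -0.11  0.88  0.05 -1.54] w 0.06 F [ 0.1 -0.3  0.6] t 12.35
d world [-0.001   0.0027  0.0011] dphi -0.2 | d tool total [ 0.0024  0.0018 -0.001 ]
[[0.0, 0.0, -0.0, np.float64(0.0)], [0.0, 0.0, -0.0, np.float64(0.0)], [0.0, 0.0, -0.0, np.float64(0.0)], [0.0, 0.0, -0.0, np.float64(0.0)], [0.0, 0.0, -0.0, np.float64(0.0)], [0.0, 0.0, -0.0, np.float64(0.0)], [0.0, 0.0, -0.0, np.float64(0.0)], [0.0, 0.0, -0.0, np.float64(0.0)]]
```

Call:
send_rows([
  [[0.001,0.001,0,0],[0.001,0.001,0,0],[0,0,0,0],[0,0,0,0],[0,0,0,0],[0,0,0,0],[0,0,0,0],[0,0,-0.005,0]],
], hand=1)

```text
clock: 13.2
eef_pos: [0.5004, -0.2886, -0.017]
tool_rot: [0.287, 0.958, 0.021, 0.007]
ft_force: [1.0, 0.3, 0.0]
grip_width: 0.0353
```

```bash
python3 go.py 0.4904 0.0795 0.12 146.0 16; python3 -c "
from meas import *
w=cam('wrist','w8')"
```

```text
G [ 0.4994 -0.2901  0.0219] phi 146.6 tilt [0.026 0.037] j [-0.55  0.57 -0.11  0.89  0.04 -1.54] w 0.0353 F [1.  0.3 0. ] t 13.2
d world [-0.009   0.3696  0.0981] dphi -0.6 | d tool total [ 0.2108  0.3077 -0.0846]
[[0.013, 0.019, -0.005, np.float64(0.0)], [0.013, 0.019, -0.005, np.float64(0.0)], [0.013, 0.019, -0.005, np.float64(0.0)], [0.013, 0.019, -0.005, np.float64(0.0)], [0.013, 0.019, -0.005, np.float64(0.0)], [0.013, 0.019, -0.005, np.float64(0.0)], [0.013, 0.019, -0.005, np.float64(0.0)], [0.013, 0.019, -0.005, np.float64(0.0)], [0.013, 0.019, -0.005, np.float64(0.0)], [0.013, 0.019, -0.005, np.float64(0.0)], [0.013, 0.019, -0.005, np.float64(0.0)], [0.013, 0.019, -0.005, np.float64(0.0)], [0.013, 0.019, -0.005, np.float64(0.0)], [0.013, 0.019, -0.005, np.float64(0.0)], [0.013, 0.019, -0.005, np.float64(0.0)], [0.013, 0.019, -0.005, np.float64(0.0)]]
```

Call:
send_rows([
  [[0,0,-0.03,0],[0.005,0.007,-0.035,0],[0.018,0.027,-0.02,0],[0.027,0.039,0,0],[0.027,0.039,0,0],[0.027,0.039,0,0],[0.027,0.039,0,0],[0.027,0.039,0,0]],
])

```text
clock: 14.05
eef_pos: [0.4975, -0.0128, 0.0858]
tool_rot: [0.294, 0.955, 0.021, 0.014]
ft_force: [1.5, 0.5, -0.6]
grip_width: 0.0355
```

Call:
send_rows([
  [[0.022,0.033,0,0],[0.014,0.021,0,0],[0.008,0.012,0,0],[0.003,0.004,0,0],[0,0,0,0],[0,0,0,0],[0,0,0,0],[0,0,0,0]],
])

```text
clock: 14.85
eef_pos: [0.4978, 0.0789, 0.0916]
tool_rot: [0.291, 0.956, 0.023, 0.016]
ft_force: [0.2, -0.9, 0.0]
grip_width: 0.0351
```

```bash
python3 go.py 0.4904 0.0795 0.075 146.0; python3 -c "
from meas import *
w=cam('wrist','w9')
a=np.radians(179.6-33.75+0); h=[.5856+.115*np.cos(a),.0167+.115*np.sin(a),.05]; print(h,proj(w,h))"
```

```text
G [0.4961 0.0776 0.1306] phi 146.18 tilt [0.043 0.034] j [ 0.14  0.29 -0.24  1.    0.03 -0.84] w 0.0351 F [ 0.2 -0.9  0. ] t 14.85
d world [-0.0057  0.0019 -0.0556] dphi -0.2 | d tool total [ 0.0067 -0.0045  0.0553]
[[0.001, -0.001, 0.007, np.float64(0.0)], [0.001, -0.001, 0.007, np.float64(0.0)], [0.001, -0.001, 0.007, np.float64(0.0)], [0.001, -0.001, 0.007, np.float64(0.0)], [0.001, -0.001, 0.007, np.float64(0.0)], [0.001, -0.001, 0.007, np.float64(0.0)], [0.001, -0.001, 0.007, np.float64(0.0)], [0.001, -0.001, 0.007, np.float64(0.0)]]
[np.float64(0.49042936150012867), np.float64(0.08125656099519868), 0.05] [[333.54630248 215.37041501]]
```

```bash
cat >> meas.py <<'E'
def ell(m,amin=200):
    cs,_=cv2.findContours(m,cv2.RETR_EXTERNAL,cv2.CHAIN_APPROX_NONE); r=[]
    for q in cs:
        if cv2.contourArea(q)>amin and len(q)>5:
            e=cv2.fitEllipse(q); r.append((np.array(e[0]),e[1],cv2.contourArea(q)))
    return r
E
python3 - <<'E'
from meas import *
w=cam('wrist'); hsv=cv2.cvtColor(np.ascontiguousarray(w['image']),cv2.COLOR_RGB2HSV)
for nm,lo,hi in [('green',(45,100,20),(85,255,255)),('blue',(95,120,20),(125,255,255)),('orange',(5,150,90),(20,255,255))]:
    for c,ax,a in ell(cv2.inRange(hsv,lo,hi)): print(nm,c.round(1),np.round(ax,1),a,onz(w,c,.054)[0].round(4),onz(w,c,.10)[0].round(4))
d=w['range_z']
for p in [(335,209),(335,235),(335,200),(323,150),(225,50),(180,205)]:
    e,r=ray(w,p); print(p,onz(w,p,.05)[0].round(4),(e+r[0]*d[p[1],p[0]]).round(4))
m=cv2.inRange(hsv,(0,0,0),(180,255,28)); cv2.imwrite('pics/m.png',m); print(hsv[209,335],hsv[209,300],hsv[300,200])
for c,ax,a in ell(m): print('dark',c.round(1),np.round(ax,1),a,onz(w,c,.05)[0].round(4))
t=np.radians(179.6+np.array([-33.75,-11.25,11.25,33.75,90-33.75,90-11.25,90+11.25,90+33.75]))
P=np.c_[.5856+.115*np.cos(t),.0167+.115*np.sin(t),[.05]*4+[.054]*4]; print(np.c_[P,proj(w,P)].round(4))
E
```

```text
green [146. 321.] [26.  32.4] 635.0 [0.6787 0.074  0.054 ] [0.6264 0.0584 0.1   ]
green [ 99.6 297.4] [26.6 39. ] 814.5 [0.6952 0.0346 0.054 ] [0.6391 0.0279 0.1   ]
green [ 59.1 291.6] [ 9.9 84.7] 535.5 [0.7222 0.011  0.054 ] [0.6601 0.0096 0.1   ]
green [ 58.6 258.2] [28.6 41.6] 934.0 [ 0.6949 -0.0103  0.054 ] [ 0.639  -0.0069  0.1   ]
green [ 31.  207.3] [31.7 45.7] 1135.0 [ 0.6775 -0.0516  0.054 ] [ 0.6254 -0.039   0.1   ]
blue [ 22.9 149.7] [35.8 49.9] 1401.0 [ 0.6455 -0.0831  0.054 ] [ 0.6006 -0.0634  0.1   ]
blue [39.5 93.5] [40.6 54.6] 1739.5 [ 0.6041 -0.1     0.054 ] [ 0.5685 -0.0765  0.1   ]
blue [83.  50.4] [45.6 58.2] 2083.5 [ 0.5592 -0.0998  0.054 ] [ 0.5336 -0.0763  0.1   ]
blue [147.9  32.5] [49.7 60.1] 2342.0 [ 0.5178 -0.0824  0.054 ] [ 0.5016 -0.0629  0.1   ]
blue [31.2 31.4] [22.8 90.3] 1426.5 [ 0.579 -0.128  0.054] [ 0.549  -0.0982  0.1   ]
orange [321.9 291.9] [60.5 72.9] 3466.5 [0.5336 0.1304 0.054 ] [0.5138 0.1022 0.1   ]
orange [341.3  92.1] [ 18.7 115.4] 1325.5 [0.4399 0.0122 0.054 ] [0.4411 0.0105 0.1   ]
(335, 209) [0.4868 0.0775 0.05  ] [0.4933 0.0889 0.017
[... 337 characters left out ...]
 371.9] [ 61.8 127.1] 4828.0 [0.4583 0.2933 0.05  ]
dark [250.4 355.6] [114.5 339.1] 19380.5 [0.6294 0.1562 0.05  ]
[[ 4.904000e-01  8.130000e-02  5.000000e-02  3.335884e+02  2.154546e+02]
 [ 4.730000e-01  3.990000e-02  5.000000e-02  3.220628e+02  1.559978e+02]
 [ 4.727000e-01 -4.900000e-03  5.000000e-02  2.837611e+02  9.850420e+01]
 [ 4.895000e-01 -4.650000e-02  5.000000e-02  2.227579e+02  5.668540e+01]
 [ 5.210000e-01 -7.850000e-02  5.400000e-02  1.485043e+02  4.168340e+01]
 [ 5.624000e-01 -9.590000e-02  5.400000e-02  8.402670e+01  5.899410e+01]
 [ 6.072000e-01 -9.620000e-02  5.400000e-02  4.088890e+01  1.012683e+02]
 [ 6.488000e-01 -7.940000e-02  5.400000e-02  2.427370e+01  1.565144e+02]]
```

```bash
cat > rel.py <<'E'
"""wrist view: correct camera pose with drum pods (PnP), then find held pod's foil vs hole in same frame"""
from meas import *
from plan import pose
import sys
A0=(.5856,.0167)
def run(ang,hole_i,foil_off=.016,name=None,pod=True):
    w=cam('wrist',name); hsv=cv2.cvtColor(np.ascontiguousarray(w['image']),cv2.COLOR_RGB2HSV)
    t=lambda a:np.radians(ang+a)
    S=[(q+90*0+o,k) for k,q in [('blue',90),('green',180),('red',270)] for o in (-33.75,-11.25,11.25,33.75)]
    P=[];U=[]
    for k in COL:
        m=np.zeros(hsv.shape[:2],np.uint8)
        for lo,hi in COL[k]: m|=cv2.inRange(hsv,(lo[0],lo[1],20),hi)
        for c,ax,a in ell(m):
            if min(c[0]-ax[1]/2,c[1]-ax[1]/2)<1 or c[0]+ax[1]/2>639: continue
            x=onz(w,c,.054)[0]
            for q,kk in S:
                h=np.array([A0[0]+.115*np.cos(t(q)),A0[1]+.115*np.sin(t(q)),.054])
                if kk==k and np.linalg.norm(x-h)<.014 and a/(np.pi/4*ax[0]*ax[1])>.97: P.append(h);U.append(c)
    print(len(P),'pts')
    K=np.array(w['camera_matrix']);D=np.array(w['dist']);R=w['rotation'];e=np.array(w['eye'])
    p,f,o,Rt=pose(); G=p+Rt@[0,0,-.039]
    if len(P)>=3:
        # rotation-only correction (eye kept), small
        from scipy.optimize import least_squares
        def pr(v): 
            return {**w,'rotation':R@Rot.from_rotvec(v).as_matrix()}
        s=least_squares(lambda v:(proj(pr(v),P)-np.array(U)).ravel(),[0,0,0],loss='soft_l1')
        w=pr(s.x); print('corr deg',np.degrees(s.x).round(2),'rms px',np.sqrt(np.mean(s.fun**2)).round(2))
        np.save('corr.npy',s.x)
    elif True:
        w={**w,'rotation':R@Rot.from_rotvec(np.load('corr.npy')).as_matrix()}
    h=np.array([A0[0]+.115*np.cos(t(hole_i)),A0[1]+.115*np.sin(t(hole_i)),.05])
    print('hole',h.round(4),'px',proj(w,h).round(1))
    if pod:
        m=cv2.inRange(hsv,(5,150,90),(20,255,255)); m[:230]=0
        c,ax,a=max(ell(m),key=lambda z:z[2])
        x=onz(w,c,G[2]+foil_off)[0]; print('pod px',c.round(1),'foil',x.round(4),'G',G.round(4),'pod in tool',((x-p)@Rt).round(4))
        # axis: down along tool z from foil by
        ph=x+Rt[:,2]*0.02  # body
        d=np.array([h[0]-ph[0],h[1]-ph[1],0]); print('move world',d.round(4),'tool',(Rt.T@d).round(4))
if __name__=='__main__': run(float(sys.argv[1]),float(sys.argv[2]),float(sys.argv[3]) if len(sys.argv)>3 else .016)
E
python3 rel.py 179.6 -33.75
```

```text
6 pts
corr deg [-0.85  0.14 -0.46] rms px 0.92
hole [0.4904 0.0813 0.05  ] px [[332.6 210.8]]
pod px [321.9 291.9] foil [0.4947 0.0764 0.1466] G [0.4961 0.0779 0.1306] pod in tool [ 0.0001 -0.0012 -0.0551]
move world [-0.0051  0.0042  0.    ] tool [ 0.0066  0.0006 -0.0001]
```

Call:
send_rows([
  [[0.002,0,0.008,0],[0.002,0,0.01,0],[0.002,0,0.01,0],[0.001,0,0.01,0],[0,0,0.004,0],[0,0,0.002,0],[0,0,0,0],[0,0,0,0]],
])

```text
clock: 15.8
eef_pos: [0.4921, 0.0845, 0.042]
tool_rot: [0.291, 0.956, 0.022, 0.014]
ft_force: [-0.9, -0.4, 0.6]
grip_width: 0.0352
```

```bash
python3 go.py 0.4904 0.0813 0.057 146.0;python3 rel.py 179.6 -33.75
```

```text
G [0.4905 0.0832 0.0809] phi 146.17 tilt [0.04  0.034] j [ 0.15  0.34 -0.31  0.87  0.03 -0.83] w 0.0352 F [-0.9 -0.4  0.6] t 15.8
d world [-0.0001 -0.0019 -0.0239] dphi -0.2 | d tool total [-0.0006 -0.0028  0.0238]
[[-0.0, -0.0, 0.003, np.float64(0.0)], [-0.0, -0.0, 0.003, np.float64(0.0)], [-0.0, -0.0, 0.003, np.float64(0.0)], [-0.0, -0.0, 0.003, np.float64(0.0)], [-0.0, -0.0, 0.003, np.float64(0.0)], [-0.0, -0.0, 0.003, np.float64(0.0)], [-0.0, -0.0, 0.003, np.float64(0.0)], [-0.0, -0.0, 0.003, np.float64(0.0)]]
1 pts
hole [0.4904 0.0813 0.05  ] px [[320.7 241.5]]
pod px [321.9 291.9] foil [0.4892 0.0818 0.097 ] G [0.4906 0.0831 0.081 ] pod in tool [ 0.0002 -0.0011 -0.0551]
move world [ 0.0005 -0.0013  0.    ] tool [-0.0011 -0.0008 -0.    ]
```

Call:
send_rows([
  [[0,-0.001,0.004,0],[-0.001,-0.001,0.006,0],[0,0,0.006,0],[0,0,0.004,0],[0,0,0.003,0],[0,0,0.001,0],[0,0,0,0],[0,0,0,0]],
])

```text
clock: 16.65
eef_pos: [0.4957, 0.0853, 0.0214]
tool_rot: [0.29, 0.956, 0.026, 0.017]
ft_force: [-1.1, -0.9, -0.3]
grip_width: 0.0353
```

```bash
python3 go.py 0.4904 0.0813 0.057 146.0;python3 rel.py 179.6 -33.75
```

```text
G [0.4939 0.0838 0.0603] phi 146.18 tilt [0.047 0.04 ] j [ 0.15  0.37 -0.34  0.81  0.03 -0.83] w 0.0353 F [-1.1 -0.9 -0.3] t 16.65
d world [-0.0035 -0.0025 -0.0033] dphi -0.2 | d tool total [ 0.0016 -0.0042  0.0031]
[[0.0, -0.001, 0.0, np.float64(0.0)], [0.0, -0.001, 0.0, np.float64(0.0)], [0.0, -0.001, 0.0, np.float64(0.0)], [0.0, -0.001, 0.0, np.float64(0.0)], [0.0, -0.001, 0.0, np.float64(0.0)], [0.0, -0.001, 0.0, np.float64(0.0)], [0.0, -0.001, 0.0, np.float64(0.0)], [0.0, -0.001, 0.0, np.float64(0.0)]]
0 pts
hole [0.4904 0.0813 0.05  ] px [[324.7 256.4]]
pod px [321.9 291.9] foil [0.4924 0.0825 0.0763] G [0.4939 0.0838 0.0603] pod in tool [ 0.0002 -0.0009 -0.0551]
move world [-0.003 -0.002  0.   ] tool [ 0.0013 -0.0033 -0.0002]
```

Call:
send_rows([
  [[0.001,-0.002,0,0],[0,-0.002,0,0],[0,-0.001,0,0],[0,0,0.001,0],[0,0,0.001,0],[0,0,0.001,0],[0,0,0,0],[0,0,0,0]],
])

```text
clock: 17.5
eef_pos: [0.4941, 0.0833, 0.0215]
tool_rot: [0.29, 0.956, 0.029, 0.018]
ft_force: [0.6, 0.4, 0.1]
grip_width: 0.0358
```

```bash
python3 go.py 0.4904 0.0813 0.057 146.0;python3 rel.py 179.6 -33.75
```

```text
G [0.4921 0.0815 0.0604] phi 146.2 tilt [0.052 0.045] j [ 0.14  0.36 -0.35  0.8   0.04 -0.84] w 0.0358 F [0.6 0.4 0.1] t 17.5
d world [-0.0017 -0.0002 -0.0034] dphi -0.2 | d tool total [ 0.0014 -0.0014  0.0033]
[[0.0, -0.0, 0.0, np.float64(0.0)], [0.0, -0.0, 0.0, np.float64(0.0)], [0.0, -0.0, 0.0, np.float64(0.0)], [0.0, -0.0, 0.0, np.float64(0.0)], [0.0, -0.0, 0.0, np.float64(0.0)], [0.0, -0.0, 0.0, np.float64(0.0)], [0.0, -0.0, 0.0, np.float64(0.0)], [0.0, -0.0, 0.0, np.float64(0.0)]]
0 pts
hole [0.4904 0.0813 0.05  ] px [[324.2 261. ]]
pod px [321.9 291.9] foil [0.4906 0.0801 0.0764] G [0.4921 0.0815 0.0604] pod in tool [ 0.0002 -0.001  -0.0551]
move world [-0.0012  0.0002  0.    ] tool [ 0.0011 -0.0004 -0.    ]
```

```bash
python3 -c "
from meas import *
w=cam('wrist','w10'); s=cam('scene'); cv2.imwrite('pics/s10.png',cv2.resize(s['image'][150:270,270:430,::-1],None,fx=5,fy=5,interpolation=cv2.INTER_CUBIC))"
```

Call:
send_rows([
  [[0.001,0,0.002,0],[0,0,0.003,0],[0,0,0.003,0],[0,0,0.002,0],[0,0,0,0],[0,0,0,0],[0,0,0,0],[0,0,0,0]],
])

```text
clock: 18.45
eef_pos: [0.4988, 0.0901, 0.0215]
tool_rot: [0.289, 0.956, 0.037, 0.022]
ft_force: [-1.2, -0.7, 4.4]
grip_width: 0.0352
```

```bash
python3 go.py 0.4904 0.0813 0.057 146.0;python3 rel.py 179.6 -33.75; python3 -c "
from meas import *
w=cam('wrist','w11')"
```

```text
G [0.4963 0.0878 0.0604] phi 146.31 tilt [0.064 0.059] j [ 0.15  0.36 -0.35  0.79  0.05 -0.84] w 0.0352 F [-1.2 -0.7  4.4] t 18.45
d world [-0.0059 -0.0065 -0.0034] dphi -0.3 | d tool total [ 0.0014 -0.009   0.0026]
[[0.0, -0.001, 0.0, np.float64(0.0)], [0.0, -0.001, 0.0, np.float64(0.0)], [0.0, -0.001, 0.0, np.float64(0.0)], [0.0, -0.001, 0.0, np.float64(0.0)], [0.0, -0.001, 0.0, np.float64(0.0)], [0.0, -0.001, 0.0, np.float64(0.0)], [0.0, -0.001, 0.0, np.float64(0.0)], [0.0, -0.001, 0.0, np.float64(0.0)]]
0 pts
hole [0.4904 0.0813 0.05  ] px [[324.5 248.2]]
pod px [321.9 291.9] foil [0.4946 0.0862 0.0764] G [0.4963 0.0878 0.0604] pod in tool [ 0.0002 -0.001  -0.0551]
move world [-0.0054 -0.0061  0.    ] tool [ 0.0011 -0.008  -0.0007]
```

Call:
send_rows([
  [[0,0,-0.005,0],[0,-0.003,-0.005,0],[0,-0.003,0,0],[0,-0.002,0,0],[0,0,0,0],[0,0,0,0],[0,0,0,0],[0,0,0,0]],
])

```text
clock: 19.35
eef_pos: [0.4915, 0.081, 0.0297]
tool_rot: [0.29, 0.956, 0.036, 0.02]
ft_force: [-0.3, -0.4, 1.2]
grip_width: 0.0353
```

```bash
python3 go.py 0.4904 0.0813 0.057 146.0;python3 rel.py 179.6 -33.75 .0186; python3 -c "
from meas import *
w=cam('wrist','w12')"
```

```text
G [0.4892 0.0788 0.0685] phi 146.26 tilt [0.06  0.057] j [ 0.13  0.34 -0.36  0.81  0.05 -0.85] w 0.0353 F [-0.3 -0.4  1.2] t 19.35
d world [ 0.0012  0.0025 -0.0115] dphi -0.3 | d tool total [0.0006 0.0018 0.0117]
[[0.0, 0.0, 0.001, np.float64(0.0)], [0.0, 0.0, 0.001, np.float64(0.0)], [0.0, 0.0, 0.001, np.float64(0.0)], [0.0, 0.0, 0.001, np.float64(0.0)], [0.0, 0.0, 0.001, np.float64(0.0)], [0.0, 0.0, 0.001, np.float64(0.0)], [0.0, 0.0, 0.001, np.float64(0.0)], [0.0, 0.0, 0.001, np.float64(0.0)]]
0 pts
hole [0.4904 0.0813 0.05  ] px [[322.7 258.3]]
pod px [321.9 291.9] foil [0.4863 0.0754 0.0871] G [0.4892 0.0788 0.0685] pod in tool [ 0.0002 -0.0029 -0.0579]
move world [0.0029 0.0047 0.    ] tool [0.0002 0.0055 0.0004]
```

Run:
```python
import cv2,numpy as np
im=cv2.imread('pics/w12.png')
hsv=cv2.cvtColor(im,cv2.COLOR_BGR2HSV)
for y in range(236,264,2):
    print(y,[int(x) for x in hsv[y,286:362:4,0]],[int(x) for x in hsv[y,286:362:4,1]])
```

```text
236 [75, 75, 76, 75, 75, 75, 75, 77, 70, 68, 70, 73, 75, 72, 73, 73, 77, 73, 73] [28, 28, 30, 27, 28, 28, 28, 25, 25, 23, 25, 25, 23, 28, 25, 25, 25, 25, 25]
238 [75, 77, 75, 75, 77, 78, 73, 19, 11, 10, 10, 16, 73, 70, 75, 72, 70, 74, 73] [28, 25, 28, 28, 25, 28, 25, 56, 138, 145, 120, 62, 25, 25, 28, 28, 25, 30, 25]
240 [75, 73, 75, 72, 73, 73, 12, 10, 10, 9, 10, 10, 13, 70, 73, 73, 73, 74, 70] [28, 25, 28, 28, 25, 25, 86, 163, 166, 156, 165, 156, 83, 25, 25, 25, 25, 30, 25]
242 [77, 77, 73, 73, 73, 14, 10, 9, 9, 10, 9, 11, 10, 21, 73, 73, 71, 72, 70] [25, 25, 25, 25, 25, 68, 160, 162, 157, 166, 159, 168, 160, 44, 25, 25, 22, 28, 25]
244 [75, 77, 72, 75, 70, 10, 10, 10, 10, 10, 10, 10, 10, 10, 71, 73, 73, 73, 70] [28, 25, 28, 28, 26, 163, 164, 163, 161, 169, 176, 163, 158, 153, 23, 25, 25, 25, 25]
246 [73, 79, 77, 75, 15, 10, 10, 9, 9, 10, 10, 10, 10, 9, 16, 73, 73, 73, 70] [25, 23, 25, 28, 63, 163, 165, 157, 161, 159, 161, 163, 162, 154, 71, 25, 25, 25, 25]
248 [73, 73, 73, 75, 10, 10, 10, 9, 10, 10, 9, 10, 10, 10, 11, 70, 70, 73, 73] [25, 25, 25, 23, 149, 164, 172, 163, 166, 161, 
[... 465 characters left out ...]
171, 151, 40, 22, 19, 22, 26, 23, 41, 153, 153, 111, 23, 22, 41]
256 [6, 73, 70, 11, 10, 7, 150, 129, 126, 130, 126, 128, 158, 12, 10, 10, 30, 71, 17] [38, 25, 25, 115, 118, 29, 7, 14, 10, 13, 11, 9, 10, 35, 122, 137, 25, 22, 51]
258 [18, 73, 73, 12, 5, 128, 120, 120, 120, 130, 130, 120, 128, 143, 8, 11, 30, 73, 10] [39, 25, 25, 71, 19, 9, 10, 8, 8, 6, 6, 4, 8, 9, 26, 89, 31, 25, 41]
260 [11, 73, 60, 6, 125, 128, 120, 135, 3, 6, 160, 150, 120, 130, 130, 8, 13, 68, 11] [60, 25, 18, 15, 12, 8, 6, 4, 20, 32, 7, 4, 8, 6, 6, 25, 34, 23, 54]
262 [13, 77, 0, 120, 128, 135, 9, 11, 11, 11, 11, 11, 9, 140, 120, 128, 9, 64, 13] [54, 25, 11, 8, 8, 4, 66, 160, 180, 183, 180, 155, 70, 6, 4, 8, 24, 22, 64]
```

Call:
send_rows([
  [[0,0.002,0,0],[0,0.002,0,0],[0,0.001,0.002,0],[0,0,0.003,0],[0,0,0.002,0],[0,0,0,0],[0,0,0,0],[0,0,0,0]],
])

```text
clock: 20.25
eef_pos: [0.4949, 0.0863, 0.0222]
tool_rot: [0.289, 0.956, 0.036, 0.02]
ft_force: [-0.7, -0.0, 0.0]
grip_width: 0.0354
```

```bash
python3 go.py 0.4904 0.0813 0.057 146.0;python3 rel.py 179.6 -33.75 .0186
```

```text
G [0.4926 0.0841 0.061 ] phi 146.3 tilt [0.059 0.057] j [ 0.14  0.35 -0.36  0.79  0.05 -0.84] w 0.0354 F [-0.7 -0.   0. ] t 20.25
d world [-0.0022 -0.0028 -0.004 ] dphi -0.3 | d tool total [ 0.0004 -0.0038  0.0037]
[[0.0, -0.0, 0.0, np.float64(0.0)], [0.0, -0.0, 0.0, np.float64(0.0)], [0.0, -0.0, 0.0, np.float64(0.0)], [0.0, -0.0, 0.0, np.float64(0.0)], [0.0, -0.0, 0.0, np.float64(0.0)], [0.0, -0.0, 0.0, np.float64(0.0)], [0.0, -0.0, 0.0, np.float64(0.0)], [0.0, -0.0, 0.0, np.float64(0.0)]]
0 pts
hole [0.4904 0.0813 0.05  ] px [[322.4 256.1]]
pod px [321.9 291.9] foil [0.4897 0.0807 0.0797] G [0.4926 0.084  0.0611] pod in tool [ 0.0002 -0.0029 -0.0579]
move world [-0.0005 -0.0006  0.    ] tool [ 0.0001 -0.0007 -0.0001]
```

Call:
send_rows([
  [[0,-0.001,0.002,0],[0,0,0.002,0],[0,0,0.002,0],[0,0,0,0],[0,0,0,0],[0,0,0,0],[0,0,0,0],[0,0,0,0]],
])

```text
clock: 21.1
eef_pos: [0.4978, 0.0889, 0.022]
tool_rot: [0.289, 0.956, 0.041, 0.023]
ft_force: [0.6, -0.8, -0.1]
grip_width: 0.0356
```

```bash
python3 go.py 0.4904 0.0813 0.057 146.0;python3 rel.py 179.6 -33.75 .0186;  python3 -c "
from meas import *
w=cam('wrist','w13')"
```

```text
G [0.4952 0.0864 0.0608] phi 146.34 tilt [0.067 0.065] j [ 0.14  0.35 -0.36  0.78  0.06 -0.84] w 0.0356 F [ 0.6 -0.8 -0.1] t 21.1
d world [-0.0048 -0.0051 -0.0038] dphi -0.3 | d tool total [ 0.0012 -0.0072  0.0031]
[[0.0, -0.001, 0.0, np.float64(0.0)], [0.0, -0.001, 0.0, np.float64(0.0)], [0.0, -0.001, 0.0, np.float64(0.0)], [0.0, -0.001, 0.0, np.float64(0.0)], [0.0, -0.001, 0.0, np.float64(0.0)], [0.0, -0.001, 0.0, np.float64(0.0)], [0.0, -0.001, 0.0, np.float64(0.0)], [0.0, -0.001, 0.0, np.float64(0.0)]]
0 pts
hole [0.4904 0.0813 0.05  ] px [[324.2 250.7]]
pod px [321.9 291.9] foil [0.4922 0.0829 0.0794] G [0.4951 0.0864 0.0608] pod in tool [ 0.0001 -0.0029 -0.0579]
move world [-0.0031 -0.0029  0.    ] tool [ 0.001  -0.0041 -0.0004]
```

Call:
send_rows([
  [[0,-0.002,-0.003,0],[0.001,-0.002,0,0],[0,0,0,0],[0,0,0,0],[0,0,0,0],[0,0,0,0],[0,0,0,0],[0,0,0,0]],
])

```text
clock: 22.0
eef_pos: [0.495, 0.0861, 0.0249]
tool_rot: [0.289, 0.956, 0.041, 0.023]
ft_force: [0.5, 0.5, 0.9]
grip_width: 0.0356
```

```bash
python3 go.py 0.4904 0.0813 0.057 146.0;python3 rel.py 179.6 -33.75 .0186;  python3 -c "
from meas import *
w=cam('wrist','w14')"
```

```text
G [0.4923 0.0835 0.0637] phi 146.35 tilt [0.068 0.066] j [ 0.14  0.34 -0.36  0.79  0.06 -0.85] w 0.0356 F [0.5 0.5 0.9] t 22.0
d world [-0.0019 -0.0022 -0.0067] dphi -0.4 | d tool total [ 0.0005 -0.0035  0.0064]
[[0.0, -0.0, 0.001, np.float64(0.0)], [0.0, -0.0, 0.001, np.float64(0.0)], [0.0, -0.0, 0.001, np.float64(0.0)], [0.0, -0.0, 0.001, np.float64(0.0)], [0.0, -0.0, 0.001, np.float64(0.0)], [0.0, -0.0, 0.001, np.float64(0.0)], [0.0, -0.0, 0.001, np.float64(0.0)], [0.0, -0.0, 0.001, np.float64(0.0)]]
0 pts
hole [0.4904 0.0813 0.05  ] px [[322.7 254. ]]
pod px [321.9 291.8] foil [0.4893 0.08   0.0823] G [0.4923 0.0836 0.0637] pod in tool [ 0.0002 -0.0029 -0.058 ]
move world [-0.0002 -0.      0.    ] tool [ 0.0001 -0.0001 -0.    ]
```

Call:
send_rows([
  [[0,0,0,0],[0,0,0,0],[0,0,0,0],[0,0,0,0],[0,0,0,0],[0,0,0,0],[0,0,0,0],[0,0,0,0]],
], hand=-0.1)

```text
clock: 22.9
eef_pos: [0.4942, 0.0857, 0.0246]
tool_rot: [0.289, 0.956, 0.041, 0.023]
ft_force: [-0.0, 0.2, 0.1]
grip_width: 0.0473
```

```bash
cat > podz.py <<'E'
from meas import *
from plan import pose
import sys
w=cam('wrist',sys.argv[1]); hsv=cv2.cvtColor(np.ascontiguousarray(w['image']),cv2.COLOR_RGB2HSV)
w={**w,'rotation':w['rotation']@Rot.from_rotvec(np.load('corr.npy')).as_matrix()}
m=cv2.inRange(hsv,(5,150,90),(20,255,255)); 
p,f,o,Rt=pose()
print('w',o['grip_width'].round(4),'z',p[2].round(4),'tilt',Rt[:2,2].round(3))
for c,ax,a in ell(m):
    i,j=int(c[1]),int(c[0]); e,r=ray(w,c); z=np.median(w['range_z'][i-4:i+5,j-4:j+5]); P=e+r[0]*z
    d=w['range_z'][i-8:i+9,j-8:j+9]
    print(c.round(1),np.round(ax,1),int(a),'pos',P.round(4),'tool',((P-p)@Rt).round(4))
E
python3 podz.py w15
```

```text
Traceback (most recent call last):
  File "podz.py", line 8, in <module>
    print('w',o['grip_width'].round(4),'z',p[2].round(4),'tilt',Rt[:2,2].round(3))
              ^^^^^^^^^^^^^^^^^^^^^
AttributeError: 'float' object has no attribute 'round'
```

```bash
sed -i "s/o\['grip_width'\].round(4)/round(o['grip_width'],4)/" podz.py; python3 podz.py w15
```

```text
w 0.0466 z 0.0246 tilt [0.067 0.065]
[321.  271.6] [50.6 60.6] 2405 pos [0.494  0.0861 0.0559] tool [-0.0002  0.0031 -0.0312]
[343.8 106. ] [ 30.4 164.4] 3037 pos [0.4409 0.0223 0.053 ] tool [ 0.0087 -0.0793 -0.0359]
```

```bash
python3 go.py 0.494 0.0857 0.11 146 ; python3 go.py 0.475 0.198 0.11 180 8
```

```text
G [0.4916 0.0831 0.0634] phi 146.34 tilt [0.067 0.065] j [ 0.13  0.34 -0.36  0.79  0.06 -0.85] w 0.0466 F [ 0.5  0.7 -0.1] t 23.0
d world [0.0024 0.0026 0.0466] dphi -0.3 | d tool total [-0.0015  0.0077 -0.046 ]
[[-0.0, 0.001, -0.006, np.float64(0.0)], [-0.0, 0.001, -0.006, np.float64(0.0)], [-0.0, 0.001, -0.006, np.float64(0.0)], [-0.0, 0.001, -0.006, np.float64(0.0)], [-0.0, 0.001, -0.006, np.float64(0.0)], [-0.0, 0.001, -0.006, np.float64(0.0)], [-0.0, 0.001, -0.006, np.float64(0.0)], [-0.0, 0.001, -0.006, np.float64(0.0)]]
G [0.4916 0.0831 0.0634] phi 146.34 tilt [0.067 0.065] j [ 0.13  0.34 -0.36  0.79  0.06 -0.85] w 0.0466 F [ 0.5  0.7 -0.1] t 23.0
d world [-0.0166  0.1149  0.0466] dphi 33.7 | d tool total [ 0.0766  0.0904 -0.04  ]
[[0.009, 0.012, -0.005, np.float64(-4.2)], [0.008, 0.012, -0.005, np.float64(-4.2)], [0.007, 0.013, -0.005, np.float64(-4.2)], [0.006, 0.013, -0.005, np.float64(-4.2)], [0.005, 0.014, -0.005, np.float64(-4.2)], [0.004, 0.014, -0.005, np.float64(-4.2)], [0.003, 0.014, -0.005, np.float64(-4.2)], [0.002, 0.015, -0.005, np.float64(-4.2)]]
```

Call:
send_rows([
  [[0,0.002,-0.01,0],[0,0.003,-0.016,0],[0,0.003,-0.02,0],[0.008,0.012,-0.005,-4],[0.014,0.02,-0.002,-4],[0.014,0.022,-0.002,-4],[0.012,0.02,-0.002,-4],[0.006,0.01,-0.002,-4]],
], hand=1)

```text
clock: 23.8
eef_pos: [0.484, 0.1898, 0.0979]
tool_rot: [0.114, 0.992, 0.037, 0.032]
ft_force: [0.4, -0.8, 0.3]
grip_width: -0.0001
```

```bash
python3 go.py 0.475 0.200 0.018 169 8; python3 podz.py w16
```

```text
G [0.4812 0.1872 0.1367] phi 166.75 tilt [0.071 0.067] j [ 0.35  0.28 -0.23  0.97  0.04 -0.99] w -0.0001 F [ 0.4 -0.8  0.3] t 23.8
d world [-0.0062  0.0128 -0.1187] dphi 2.3 | d tool total [0.0154 0.0015 0.1185]
[[0.002, 0.0, 0.015, np.float64(-0.3)], [0.002, 0.0, 0.015, np.float64(-0.3)], [0.002, 0.0, 0.015, np.float64(-0.3)], [0.002, 0.0, 0.015, np.float64(-0.3)], [0.002, 0.0, 0.015, np.float64(-0.3)], [0.002, 0.0, 0.015, np.float64(-0.3)], [0.002, 0.0, 0.015, np.float64(-0.3)], [0.002, 0.0, 0.015, np.float64(-0.3)]]
w -0.0001 z 0.0984 tilt [0.072 0.068]
[271.4  68.9] [49.  54.4] 2094 pos [0.4949 0.0878 0.0547] tool [-0.0315 -0.1016  0.0373]
```

Call:
send_rows([
  [[0.002,0,0.015,0],[0.002,0,0.02,0],[0.002,0,0.02,0],[0.002,0,0.02,0],[0.002,0,0.02,0],[0.002,0,0.012,0],[0.002,0,0.006,0],[0,0,0,0]],
])

```text
clock: 24.65
eef_pos: [0.4829, 0.2025, -0.0125]
tool_rot: [0.117, 0.992, 0.039, 0.036]
ft_force: [0.2, -0.3, 0.1]
grip_width: 0.0001
```

```bash
python3 go.py 0.475 0.230 0.018 169 8; python3 podz.py w17
```

```text
G [0.4797 0.1997 0.0262] phi 166.43 tilt [0.081 0.07 ] j [ 0.37  0.42 -0.38  0.68  0.04 -0.96] w 0.0001 F [ 0.2 -0.3  0.1] t 24.65
d world [-0.0047  0.0303 -0.0082] dphi 2.6 | d tool total [0.0122 0.0275 0.0099]
[[0.002, 0.003, 0.001, np.float64(-0.3)], [0.001, 0.003, 0.001, np.float64(-0.3)], [0.001, 0.003, 0.001, np.float64(-0.3)], [0.001, 0.003, 0.001, np.float64(-0.3)], [0.001, 0.003, 0.001, np.float64(-0.3)], [0.001, 0.003, 0.001, np.float64(-0.3)], [0.001, 0.003, 0.001, np.float64(-0.3)], [0.001, 0.004, 0.001, np.float64(-0.3)]]
w -0.0003 z -0.012 tilt [0.082 0.07 ]
[175.6  34.1] [ 84.3 116. ] 7097 pos [0.4954 0.0904 0.0542] tool [-0.0421 -0.1003 -0.0727]
```

Call:
send_rows([
  [[0.001,0.005,0.002,0],[0.001,0.005,0.002,0],[0.001,0.005,0.002,0],[0.001,0.005,0,0],[0.001,0.005,0,0],[0.001,0.005,0,0],[0.001,0.005,0,0],[0.001,0.005,0,0]],
])

```text
clock: 25.5
eef_pos: [0.4876, 0.2283, -0.0131]
tool_rot: [0.123, 0.991, 0.021, 0.043]
ft_force: [-0.3, -14.6, 6.5]
grip_width: 0.0002
```

```bash
python3 go.py 0.475 0.230 0.018 169 1
```

```text
G [0.4841 0.2271 0.0257] phi 165.77 tilt [0.09  0.031] j [ 0.44  0.44 -0.33  0.7  -0.01 -0.88] w 0.0002 F [ -0.3 -14.6   6.5] t 25.5
d world [-0.0091  0.0029 -0.0077] dphi 3.2 | d tool total [0.0101 0.0002 0.007 ]
[[0.01, 0.0, 0.007, np.float64(-3.2)]]
```

Call:
send_rows([
  [[0.001,0.004,0,0],[0.001,0.004,0,0],[0.001,0.004,0,0],[0.001,0.004,0,0],[0,0,0,0],[0,-0.005,-0.02,0],[0,-0.01,-0.04,0],[0,0,-0.02,0]],
])

```text
clock: 26.3
eef_pos: [0.4732, 0.2117, 0.0656]
tool_rot: [0.129, 0.991, -0.0, 0.043]
ft_force: [0.9, 0.8, 0.5]
grip_width: 0.0004
```

```bash
python3 go.py 0.365 0.31 0.08 169 8
```

```text
G [0.4699 0.2121 0.1044] phi 165.14 tilt [ 0.084 -0.012] j [ 0.45  0.33 -0.26  0.91 -0.05 -0.86] w 0.0004 F [0.9 0.8 0.5] t 26.3
d world [-0.1049  0.0979 -0.0244] dphi 3.9 | d tool total [0.1281 0.0675 0.0144]
[[0.016, 0.009, 0.002, np.float64(-0.5)], [0.016, 0.009, 0.002, np.float64(-0.5)], [0.016, 0.009, 0.002, np.float64(-0.5)], [0.016, 0.009, 0.002, np.float64(-0.5)], [0.016, 0.009, 0.002, np.float64(-0.5)], [0.016, 0.009, 0.002, np.float64(-0.5)], [0.016, 0.009, 0.002, np.float64(-0.5)], [0.015, 0.009, 0.002, np.float64(-0.5)]]
```

Call:
send_rows([
  [[0.016,0.009,0.002,0],[0.02,0.01,0,0],[0.024,0.012,0,0],[0.024,0.012,0,0],[0.02,0.01,0,0],[0.014,0.008,0.01,0],[0.008,0.004,0.015,0],[0.004,0,0.015,0]],
])

```text
clock: 27.1
eef_pos: [0.3711, 0.3208, 0.0216]
tool_rot: [0.129, 0.99, 0.01, 0.05]
ft_force: [-0.6, 0.2, -0.0]
grip_width: -0.0001
```

```bash
python3 go.py 0.36 0.30 0.02 169 8
```

```text
G [0.3671 0.3205 0.0604] phi 165.12 tilt [0.101 0.006] j [ 0.76  0.33 -0.4   0.76 -0.06 -0.56] w -0.0001 F [-0.6  0.2 -0. ] t 27.1
d world [-0.0071 -0.0205 -0.0404] dphi 3.9 | d tool total [ 0.0055 -0.0229  0.0393]
[[0.001, -0.003, 0.005, np.float64(-0.5)], [0.001, -0.003, 0.005, np.float64(-0.5)], [0.001, -0.003, 0.005, np.float64(-0.5)], [0.001, -0.003, 0.005, np.float64(-0.5)], [0.001, -0.003, 0.005, np.float64(-0.5)], [0.001, -0.003, 0.005, np.float64(-0.5)], [0.001, -0.003, 0.005, np.float64(-0.5)], [0.001, -0.003, 0.005, np.float64(-0.5)]]
```

Call:
send_rows([
  [[0.003,-0.003,0.01,0],[0.003,-0.003,0.014,0],[0,-0.002,0.01,0],[0,0,0.005,0],[-0.006,0.002,0,0],[-0.006,0.002,0,0],[-0.005,0.001,0,0],[-0.005,0.001,0,0]],
])

```text
clock: 27.9
eef_pos: [0.3848, 0.3188, -0.0182]
tool_rot: [0.125, 0.991, 0.011, 0.044]
ft_force: [-23.0, 4.2, 9.7]
grip_width: 0.0004
```

```bash
python3 go.py 0.36 0.30 0.02 169 1
```

```text
G [0.3813 0.3183 0.0206] phi 165.54 tilt [0.089 0.011] j [ 0.73  0.4  -0.41  0.68 -0.05 -0.6 ] w 0.0004 F [-23.    4.2   9.7] t 27.9
d world [-0.0213 -0.0183 -0.0006] dphi 3.5 | d tool total [ 0.0161 -0.0231 -0.0015]
[[0.017, -0.023, -0.001, np.float64(-3.5)]]
```

Contact made (23 N); ratcheting with small steps.

Call:
send_rows([
  [[-0.004,0.001,0,0],[-0.004,0.001,0,0],[-0.004,0.001,0,0],[-0.004,0.001,0,0],[-0.004,0.001,0,0],[-0.004,0.001,0,0],[-0.004,0.001,0,0],[-0.004,0.001,0,0]],
])

```text
clock: 28.7
eef_pos: [0.3809, 0.3191, -0.0173]
tool_rot: [0.116, 0.993, 0.011, 0.005]
ft_force: [-12.7, 1.5, 7.1]
grip_width: -0.0003
```

```bash
python3 go.py 0.36 0.30 0.02 169 1
```

```text
G [0.3804 0.3183 0.0217] phi 166.64 tilt [0.012 0.021] j [ 0.69  0.43 -0.36  0.76  0.01 -0.65] w -0.0003 F [-12.7   1.5   7.1] t 28.7
d world [-0.0204 -0.0183 -0.0017] dphi 2.4 | d tool total [ 0.0157 -0.0225  0.0011]
[[0.016, -0.022, 0.001, np.float64(-2.4)]]
```

Call:
send_rows([
  [[-0.004,0.001,0,0],[-0.004,0.001,0,0],[-0.004,0.001,0,0],[-0.004,0.001,0,0],[0.005,0,0,0],[0.01,-0.002,-0.02,0],[0.01,-0.004,-0.04,0],[0,0,-0.04,0]],
], hand=-0.4)

```text
clock: 29.5
eef_pos: [0.3246, 0.3181, 0.0827]
tool_rot: [0.103, 0.993, 0.013, -0.052]
ft_force: [0.7, 0.9, -0.2]
grip_width: 0.06
```

```bash
python3 go.py 0.4988 -0.15 0.13 169 16
python3 - <<'E'
from meas import *
c=cam('top','t6'); print(drum(c,True))
b,m=blobs(c,(5,120,100),(20,255,255),8,(170,120,460,300))
for p,s in b: print('orange',p.round(1),s[4],onz(c,p,0.032)[0].round(4))
E
```

```text
G [0.3286 0.3167 0.1215] phi 168.19 tilt [-0.1    0.036] j [ 0.71  0.29 -0.27  1.07  0.09 -0.66] w 0.06 F [ 0.7  0.9 -0.2] t 29.5
d world [ 0.1702 -0.4667  0.0085] dphi 0.8 | d tool total [-0.2598 -0.4214 -0.0424]
[[-0.016, -0.026, -0.003, np.float64(-0.1)], [-0.016, -0.026, -0.003, np.float64(-0.1)], [-0.016, -0.026, -0.003, np.float64(-0.1)], [-0.016, -0.026, -0.003, np.float64(-0.1)], [-0.016, -0.026, -0.003, np.float64(-0.1)], [-0.016, -0.026, -0.003, np.float64(-0.1)], [-0.016, -0.026, -0.003, np.float64(-0.1)], [-0.016, -0.026, -0.003, np.float64(-0.1)], [-0.016, -0.026, -0.003, np.float64(-0.1)], [-0.016, -0.026, -0.003, np.float64(-0.1)], [-0.016, -0.026, -0.003, np.float64(-0.1)], [-0.016, -0.027, -0.003, np.float64(-0.1)], [-0.016, -0.027, -0.003, np.float64(-0.1)], [-0.016, -0.027, -0.003, np.float64(-0.1)], [-0.016, -0.027, -0.003, np.float64(-0.1)], [-0.016, -0.027, -0.003, np.float64(-0.1)]]
12 resid mm [0.7 0.4 0.2 0.5 0.3 0.4 0.2 0.3 0.4 0.6 0.4 0.2]
[5.85466372e-01 1.66826577e-02 1.75178208e+02]
orange [385.9 195.2] 71 [ 0.5916 -0.2884  0.032 ]
orange [411.8 194.6] 69 [ 0.596  -0.3774  0.032 ]
orange [273.3 218.7] 76 [0.5003 0.0911 0.032 ]
orange [413.5 220.1] 73 [ 0.5082 -0.3808  0.032 ]
orange [290.8 235.8] 59 [0.4443 0.0301 0.032 ]
orange [415.3 245.7] 75 [ 0.422 -0.385  0.032]
orange [389.7 247.5] 78 [ 0.4141 -0.2993  0.032 ]
```

```bash
python3 go.py 0.45 0.32 0.10 169 1;python3 go.py 0.45 0.32 0.025 169 1
```

```text
G [0.3329 0.3196 0.1282] phi 168.2 tilt [-0.091  0.044] j [ 0.71  0.28 -0.26  1.07  0.09 -0.66] w 0.0594 F [1.3 1.4 4.2] t 29.55
d world [ 0.1171  0.0004 -0.0282] dphi 0.8 | d tool total [-0.1167  0.0239  0.0175]
[[-0.117, 0.023, 0.017, np.float64(-0.8)]]
G [0.3329 0.3196 0.1282] phi 168.2 tilt [-0.091  0.044] j [ 0.71  0.28 -0.26  1.07  0.09 -0.66] w 0.0594 F [1.3 1.4 4.2] t 29.55
d world [ 0.1171  0.0004 -0.1032] dphi 0.8 | d tool total [-0.1241  0.022   0.0921]
[[-0.124, 0.021, 0.092, np.float64(-0.8)]]
```

Call:
send_rows([
  [[-0.02,0.004,0,0],[-0.03,0.006,0,0],[-0.03,0.006,0,0],[-0.025,0.004,0.005,0],[-0.015,0.002,0.02,0],[-0.004,0,0.03,0],[0,0,0.025,0],[0,0,0.01,0]],
], hand=1)

```text
clock: 30.35
eef_pos: [0.4702, 0.3271, -0.0014]
tool_rot: [0.106, 0.993, 0.028, -0.033]
ft_force: [-0.6, -0.5, -0.4]
grip_width: -0.0003
```

```bash
python3 go.py 0.41 0.32 0.025 169 1; python3 podz.py w18
```

```text
G [0.4725 0.3246 0.0374] phi 167.97 tilt [-0.059  0.062] j [ 0.56  0.56 -0.08  0.94  0.08 -0.8 ] w -0.0003 F [-0.6 -0.5 -0.4] t 30.35
d world [-0.0625 -0.0046 -0.0124] dphi 1.0 | d tool total [ 0.0591 -0.0183  0.0158]
[[0.059, -0.018, 0.016, np.float64(-1.0)]]
w -0.0001 z -0.0022 tilt [-0.06   0.061]
```

Call:
send_rows([
  [[0.002,0.01,0.006,0],[0.004,0.02,0.004,0],[0.002,0.012,0.002,0],[0.001,0.006,0,0],[0.001,0.005,0,0],[0.001,0.005,0,0],[0.001,0.005,0,0],[0.001,0.005,0,0]],
])

```text
clock: 31.2
eef_pos: [0.4733, 0.3851, -0.0071]
tool_rot: [0.11, 0.993, 0.013, -0.028]
ft_force: [0.3, -11.2, 4.5]
grip_width: 0.0005
```

```bash
python3 go.py 0.41 0.32 0.025 169 1
```

```text
G [0.4754 0.3838 0.0319] phi 167.43 tilt [-0.053  0.032] j [ 0.65  0.63  0.04  1.    0.06 -0.7 ] w 0.0005 F [  0.3 -11.2   4.5] t 31.2
d world [-0.0654 -0.0638 -0.0069] dphi 1.6 | d tool total [ 0.0494 -0.0767  0.0083]
[[0.05, -0.076, 0.008, np.float64(-1.6)]]
```

Call:
send_rows([
  [[0.001,0.004,0,0],[0.001,0.004,0,0],[0,0,0,0],[0.01,-0.01,0,0],[0.02,-0.01,0.002,0],[0.015,-0.004,0.002,0],[0.006,-0.001,0,0],[0.005,-0.001,0,0]],
])

```text
clock: 32.0
eef_pos: [0.4138, 0.372, -0.0051]
tool_rot: [0.114, 0.993, 0.007, -0.026]
ft_force: [0.5, -0.6, -0.5]
grip_width: 0.0
```

```bash
python3 go.py 0.41 0.32 0.025 169 1
```

```text
G [0.4157 0.3712 0.0339] phi 166.91 tilt [-0.049  0.021] j [ 0.7   0.54 -0.13  0.93  0.05 -0.64] w 0.0 F [ 0.5 -0.6 -0.5] t 32.0
d world [-0.0057 -0.0512 -0.0089] dphi 2.1 | d tool total [-0.0065 -0.0512  0.0081]
[[-0.006, -0.051, 0.008, np.float64(-2.1)]]
```

Call:
send_rows([
  [[0.006,-0.001,0.002,0],[0.005,-0.001,0.002,0],[0.004,-0.001,0,0],[0.004,-0.001,0,0],[0.004,-0.001,0,0],[0.004,-0.001,0,0],[0.004,-0.001,0,0],[0,0,0,0]],
])

```text
clock: 32.8
eef_pos: [0.4173, 0.3723, -0.0021]
tool_rot: [0.121, 0.993, 0.01, 0.008]
ft_force: [0.5, -0.1, -0.0]
grip_width: 0.0003
```

```bash
python3 go.py 0.40 -0.05 0.13 130 16
```

```text
G [0.4166 0.3717 0.0369] phi 166.05 tilt [0.018 0.017] j [ 0.73  0.51 -0.18  0.86  0.   -0.6 ] w 0.0003 F [ 0.5 -0.1 -0. ] t 32.8
d world [-0.0166 -0.4217  0.0931] dphi -36.1 | d tool total [-0.0868 -0.4112 -0.1006]
[[-0.006, -0.026, -0.006, np.float64(2.3)], [-0.007, -0.025, -0.006, np.float64(2.3)], [-0.008, -0.025, -0.006, np.float64(2.3)], [-0.009, -0.025, -0.006, np.float64(2.3)], [-0.01, -0.024, -0.006, np.float64(2.3)], [-0.011, -0.024, -0.006, np.float64(2.3)], [-0.012, -0.023, -0.006, np.float64(2.3)], [-0.013, -0.023, -0.006, np.float64(2.3)], [-0.014, -0.022, -0.006, np.float64(2.3)], [-0.014, -0.022, -0.006, np.float64(2.3)], [-0.015, -0.021, -0.006, np.float64(2.3)], [-0.016, -0.021, -0.006, np.float64(2.3)], [-0.017, -0.02, -0.006, np.float64(2.3)], [-0.018, -0.019, -0.006, np.float64(2.3)], [-0.018, -0.019, -0.006, np.float64(2.3)], [-0.019, -0.018, -0.006, np.float64(2.3)]]
```

```bash
python3 go.py 0.4554 -0.045 0.12 167 16
```

```text
G [0.4166 0.3717 0.0369] phi 166.05 tilt [0.018 0.017] j [ 0.73  0.51 -0.18  0.86  0.   -0.6 ] w 0.0003 F [ 0.5 -0.1 -0. ] t 32.8
d world [ 0.0388 -0.4167  0.0831] dphi 0.9 | d tool total [-0.1392 -0.3932 -0.0895]
[[-0.009, -0.025, -0.006, np.float64(-0.1)], [-0.009, -0.025, -0.006, np.float64(-0.1)], [-0.009, -0.025, -0.006, np.float64(-0.1)], [-0.009, -0.025, -0.006, np.float64(-0.1)], [-0.009, -0.025, -0.006, np.float64(-0.1)], [-0.009, -0.025, -0.006, np.float64(-0.1)], [-0.009, -0.025, -0.006, np.float64(-0.1)], [-0.009, -0.025, -0.006, np.float64(-0.1)], [-0.008, -0.025, -0.006, np.float64(-0.1)], [-0.008, -0.025, -0.006, np.float64(-0.1)], [-0.008, -0.025, -0.006, np.float64(-0.1)], [-0.008, -0.025, -0.006, np.float64(-0.1)], [-0.008, -0.025, -0.006, np.float64(-0.1)], [-0.008, -0.025, -0.006, np.float64(-0.1)], [-0.008, -0.025, -0.006, np.float64(-0.1)], [-0.008, -0.025, -0.006, np.float64(-0.1)]]
```

Call:
send_rows([
  [[-0.002,0,-0.03,0],[-0.004,-0.01,-0.03,0],[-0.01,-0.028,-0.02,0],[-0.014,-0.04,-0.007,0],[-0.015,-0.044,0,0],[-0.015,-0.044,0,0],[-0.015,-0.044,0,0],[-0.015,-0.044,0,0]],
])

```text
clock: 33.6
eef_pos: [0.4488, 0.1042, 0.0863]
tool_rot: [0.115, 0.993, 0.015, 0.012]
ft_force: [1.7, -0.0, 0.0]
grip_width: -0.0002
```

Call:
send_rows([
  [[-0.015,-0.042,0,0],[-0.013,-0.038,0,0],[-0.01,-0.028,0,0],[-0.007,-0.018,0,0],[-0.003,-0.008,0,0],[0,0,0.01,0],[0,0,0.01,0],[0,0,0,0]],
])

```text
clock: 34.4
eef_pos: [0.4691, -0.0452, 0.0643]
tool_rot: [0.119, 0.993, 0.017, 0.016]
ft_force: [-0.1, 0.8, 0.1]
grip_width: 0.0001
```

```bash
python3 go.py 0.4554 -0.045 0.062 167 8; python3 podz.py w19
```

```text
G [ 0.4677 -0.0463  0.1033] phi 166.35 tilt [0.036 0.029] j [-0.12  0.27 -0.34  0.93  0.03 -1.45] w 0.0001 F [-0.1  0.8  0.1] t 34.4
d world [-0.0123  0.0013 -0.0413] dphi 0.7 | d tool total [ 0.0134 -0.0031  0.0408]
[[0.002, -0.0, 0.005, np.float64(-0.1)], [0.002, -0.0, 0.005, np.float64(-0.1)], [0.002, -0.0, 0.005, np.float64(-0.1)], [0.002, -0.0, 0.005, np.float64(-0.1)], [0.002, -0.0, 0.005, np.float64(-0.1)], [0.002, -0.0, 0.005, np.float64(-0.1)], [0.002, -0.0, 0.005, np.float64(-0.1)], [0.002, -0.0, 0.005, np.float64(-0.1)]]
w 0.0001 z 0.0648 tilt [0.036 0.029]
[381.5 292. ] [16.3 25.2] 239 pos [0.4384 0.0077 0.0547] tool [0.0427 0.0437 0.0105]
```

Call:
send_rows([
  [[0.003,0,0.008,0],[0.004,0,0.01,0],[0.004,-0.001,0.01,0],[0.003,-0.001,0.008,0],[0,0,0.004,0],[0,0,0,0],[0,0,0,0],[0,0,0,0]],
])

```text
clock: 35.25
eef_pos: [0.4561, -0.0381, 0.022]
tool_rot: [0.114, 0.993, 0.017, 0.017]
ft_force: [-0.2, 0.4, 0.1]
grip_width: -0.0
```

```bash
python3 go.py 0.471 -0.068 0.062 167 8; python3 podz.py w20; python3 -c "
from meas import *
print(drum(cam('top'),True))"
```

```text
G [ 0.4546 -0.0393  0.0609] phi 166.83 tilt [0.037 0.03 ] j [-0.11  0.3  -0.43  0.8   0.03 -1.45] w -0.0 F [-0.2  0.4  0.1] t 35.25
d world [ 0.0164 -0.0287  0.0011] dphi 0.2 | d tool total [-0.0225 -0.0242 -0.0013]
[[-0.003, -0.003, -0.0, np.float64(-0.0)], [-0.003, -0.003, -0.0, np.float64(-0.0)], [-0.003, -0.003, -0.0, np.float64(-0.0)], [-0.003, -0.003, -0.0, np.float64(-0.0)], [-0.003, -0.003, -0.0, np.float64(-0.0)], [-0.003, -0.003, -0.0, np.float64(-0.0)], [-0.003, -0.003, -0.0, np.float64(-0.0)], [-0.003, -0.003, -0.0, np.float64(-0.0)]]
w -0.0002 z 0.022 tilt [0.037 0.03 ]
10 resid mm [0.6 0.3 0.2 0.5 0.6 0.3 0.1 0.2 0.4 0.6]
[5.85516064e-01 1.67592743e-02 1.75159677e+02]
```

Call:
send_rows([
  [[-0.004,-0.005,0,0],[-0.005,-0.005,0,0],[-0.005,-0.005,0,0],[-0.005,-0.005,0,0],[-0.003,-0.002,0,0],[0,0,0,0],[0,0,0,0],[0,0,0,0]],
])

```text
clock: 36.15
eef_pos: [0.4752, -0.0669, 0.0219]
tool_rot: [0.115, 0.993, 0.018, 0.017]
ft_force: [-0.4, 0.9, 0.3]
grip_width: 0.0001
```

```bash
python3 go.py 0.471 -0.068 0.062 167 1; python3 -c "
from meas import *
print(drum(cam('top'),True)); cam('wrist','w21')"
```

```text
G [ 0.4737 -0.0681  0.0609] phi 166.78 tilt [0.038 0.032] j [-0.17  0.34 -0.37  0.82  0.04 -1.51] w 0.0001 F [-0.4  0.9  0.3] t 36.15
d world [-0.0027  0.0001  0.0011] dphi 0.2 | d tool total [ 0.0026 -0.0005 -0.0012]
[[0.003, -0.0, -0.001, np.float64(-0.2)]]
10 resid mm [0.3 0.2 0.4 0.9 0.2 0.2 0.1 0.3 0.6 1.3]
[ 5.85727461e-01  1.64557392e-02 -1.80499804e+02]
```

Call:
send_rows([
  [[-0.001,-0.001,0,0],[-0.001,-0.001,0,0],[0,0,0,0],[0.003,0.003,0,0],[0,0,-0.02,0],[0,0,-0.03,0],[0,0,-0.02,0],[0,0,0,0]],
])

```text
clock: 37.05
eef_pos: [0.4686, -0.0673, 0.0923]
tool_rot: [0.115, 0.993, 0.017, 0.014]
ft_force: [0.5, -0.2, -0.7]
grip_width: -0.0002
```

```bash
python3 go.py 0.4141 -0.2993 0.10 169 8; python3 -c "
from meas import *
c=cam('top','t7');print(drum(c,True))
b,m=blobs(c,(5,120,100),(20,255,255),8,(170,120,460,300))
for p,s in b: print('orange',p.round(1),s[4],onz(c,p,0.032)[0].round(4))"
```

```text
G [ 0.4673 -0.0685  0.1313] phi 166.82 tilt [0.033 0.03 ] j [-0.17  0.25 -0.29  1.01  0.04 -1.51] w -0.0002 F [ 0.5 -0.2 -0.7] t 37.05
d world [-0.0532 -0.2308 -0.0313] dphi 2.2 | d tool total [-1.000e-04 -2.379e-01  2.250e-02]
[[0.0, -0.03, 0.003, np.float64(-0.3)], [0.0, -0.03, 0.003, np.float64(-0.3)], [0.0, -0.03, 0.003, np.float64(-0.3)], [0.0, -0.03, 0.003, np.float64(-0.3)], [0.001, -0.03, 0.003, np.float64(-0.3)], [0.001, -0.03, 0.003, np.float64(-0.3)], [0.001, -0.03, 0.003, np.float64(-0.3)], [0.001, -0.03, 0.003, np.float64(-0.3)]]
9 resid mm [0.5 0.1 0.2 0.5 0.4 0.4 0.2 0.6 0.4]
[ 5.85620032e-01  1.68114831e-02 -1.79751156e+02]
orange [385.9 195.2] 70 [ 0.5916 -0.2882  0.032 ]
orange [411.8 194.6] 69 [ 0.596  -0.3774  0.032 ]
orange [275.7 220.5] 75 [0.4942 0.083  0.032 ]
orange [413.5 220. ] 74 [ 0.5084 -0.3809  0.032 ]
orange [291.1 235.8] 33 [0.4444 0.0292 0.032 ]
orange [415.2 245.7] 78 [ 0.4221 -0.3847  0.032 ]
orange [389.8 247.5] 77 [ 0.4142 -0.2995  0.032 ]
```

Call:
send_rows([
  [[0,-0.025,0,-0.3],[0,-0.04,0,-0.3],[0,-0.042,0,-0.3],[0,-0.042,0,-0.3],[0,-0.036,0.003,-0.3],[0,-0.025,0.005,-0.3],[0.001,-0.012,0.008,-0.3],[0.001,-0.004,0.008,0]],
], hand=-0.4)

```text
clock: 37.9
eef_pos: [0.4126, -0.2907, 0.0479]
tool_rot: [0.093, 0.995, 0.018, 0.009]
ft_force: [0.3, -0.1, -0.1]
grip_width: 0.0597
```

```bash
python3 go.py 0.4142 -0.2995 0.04 169 8; python3 podz.py w22
```

```text
G [ 0.4118 -0.2921  0.0869] phi 169.3 tilt [0.021 0.035] j [-0.64  0.38 -0.23  0.96  0.04 -2.02] w 0.0597 F [ 0.3 -0.1 -0.1] t 37.9
d world [ 0.0024 -0.0074 -0.0469] dphi -0.3 | d tool total [-0.0031 -0.0086  0.0466]
[[-0.0, -0.001, 0.006, np.float64(0.0)], [-0.0, -0.001, 0.006, np.float64(0.0)], [-0.0, -0.001, 0.006, np.float64(0.0)], [-0.0, -0.001, 0.006, np.float64(0.0)], [-0.0, -0.001, 0.006, np.float64(0.0)], [-0.0, -0.001, 0.006, np.float64(0.0)], [-0.0, -0.001, 0.006, np.float64(0.0)], [-0.0, -0.001, 0.006, np.float64(0.0)]]
w 0.0598 z 0.0464 tilt [0.018 0.037]
[ 81.9 271.6] [32.6 46. ] 1175 pos [ 0.5878 -0.2878  0.0354] tool [-0.1727  0.0342  0.0142]
[ 99.4 246.3] [13.  24.4] 210 pos [ 0.5808 -0.2984  0.0187] tool [-0.1677  0.0219  0.0304]
[319.6 217.5] [45.3 48.8] 1733 pos [ 0.4116 -0.3003  0.0347] tool [-0.0019 -0.0107  0.0113]
[ 18.  154.5] [37.6 53.1] 1537 pos [ 0.5923 -0.375   0.0341] tool [-0.1933 -0.0507  0.0124]
[136.9 118.4] [48.7 58.9] 2251 pos [ 0.5062 -0.3805  0.0338] tool [-0.1097 -0.072   0.011 ]
[276.4  79.2] [56.6 60.7] 2698 pos [ 0.4204 -0.3859  0.0331] tool [-0.0264 -0.0931  0.0099]
```

Call:
send_rows([
  [[-0.001,-0.003,0.006,0],[-0.001,-0.003,0.012,0],[-0.001,-0.002,0.014,0],[0,-0.001,0.014,0],[0,-0.001,0.01,0],[0,0,0.006,0],[0,0,0.003,0],[0,0,0,0]],
])

```text
clock: 38.75
eef_pos: [0.4149, -0.2909, -0.0257]
tool_rot: [0.088, 0.996, 0.021, 0.006]
ft_force: [0.2, -0.2, 0.3]
grip_width: 0.0599
```

```bash
python3 go.py 0.4142 -0.2995 0.016 169 1; python3 podz.py w23
```

```text
G [ 0.4143 -0.2925  0.0133] phi 169.89 tilt [0.015 0.041] j [-0.64  0.48 -0.3   0.8   0.04 -2.03] w 0.0599 F [ 0.2 -0.2  0.3] t 38.75
d world [-0.0001 -0.007   0.0027] dphi -0.9 | d tool total [-0.0011 -0.0068 -0.003 ]
[[-0.001, -0.007, -0.003, np.float64(0.9)]]
w 0.06 z -0.0254 tilt [0.015 0.04 ]
[  5.9 355.6] [14.6 37.9] 358 pos [ 0.578  -0.2824  0.0353] tool [-0.1593  0.0396 -0.0577]
[ 24.8 317.1] [46.6 51.8] 1762 pos [ 0.5752 -0.2934  0.0194] tool [-0.1584  0.0276 -0.0424]
[322.6 283.9] [64.1 76. ] 3819 pos [ 0.4113 -0.3019  0.0346] tool [ 0.0013 -0.0088 -0.0604]
[322.8 238.6] [19.2 48. ] 468 pos [ 0.4093 -0.314   0.0174] tool [ 0.0013 -0.0218 -0.0437]
[ 34.3 133.6] [70.3 95.3] 5203 pos [ 0.5047 -0.3813  0.0337] tool [-0.1045 -0.0706 -0.0612]
[ 86.1 122.8] [58.1 83.1] 2249 pos [ 0.489  -0.3813  0.0262] tool [-0.089  -0.0737 -0.0541]
[253.3  69.1] [ 96.1 105.7] 7977 pos [ 0.42   -0.3873  0.0333] tool [-0.0222 -0.0913 -0.0624]
```

Call:
send_rows([
  [[0,-0.003,-0.002,0],[0,-0.004,0,0],[0,-0.001,0,0],[0,0,0,0],[0,0,0,0],[0,0,0,0],[0,0,0,0],[0,0,0,0]],
], hand=-0.4)

```text
clock: 39.6
eef_pos: [0.4151, -0.3015, -0.0212]
tool_rot: [0.088, 0.996, 0.019, 0.008]
ft_force: [0.4, 0.7, 0.6]
grip_width: 0.0598
```

Call:
send_rows([
  [[0,0,0,0],[0,0,0,0],[0,0,0,0],[0,0,0,0],[0,0,0,0],[0,0,-0.01,0],[0,0,-0.02,0],[0,0,-0.03,0]],
], hand=1)

```text
clock: 40.4
eef_pos: [0.4105, -0.3008, 0.0372]
tool_rot: [0.088, 0.996, 0.022, 0.004]
ft_force: [0.3, -0.1, -0.4]
grip_width: 0.0351
```

```bash
python3 go.py 0.4728 0.0388 0.12 169 12; python3 podz.py w24
```

```text
G [ 0.41   -0.3025  0.0762] phi 169.87 tilt [0.011 0.044] j [-0.66  0.41 -0.22  0.96  0.04 -2.05] w 0.0351 F [ 0.3 -0.1 -0.4] t 40.4
d world [0.0628 0.3413 0.0438] dphi -0.9 | d tool total [-0.0019  0.3486 -0.0282]
[[-0.0, 0.029, -0.002, np.float64(0.1)], [-0.0, 0.029, -0.002, np.float64(0.1)], [-0.0, 0.029, -0.002, np.float64(0.1)], [-0.0, 0.029, -0.002, np.float64(0.1)], [0.0, 0.029, -0.002, np.float64(0.1)], [0.0, 0.029, -0.002, np.float64(0.1)], [0.0, 0.029, -0.002, np.float64(0.1)], [0.0, 0.029, -0.002, np.float64(0.1)], [0.0, 0.029, -0.002, np.float64(0.1)], [0.0, 0.029, -0.002, np.float64(0.1)], [0.0, 0.029, -0.002, np.float64(0.1)], [0.0, 0.029, -0.002, np.float64(0.1)]]
w 0.0349 z 0.043 tilt [0.018 0.038]
[ 71.9 291.6] [32.8 47.8] 1230 pos [ 0.5877 -0.288   0.0355] tool [-0.1684  0.0454  0.0113]
[321.9 296.6] [59.2 71.4] 3317 pos [ 0.4091 -0.3018  0.0925] tool [ 0.0042  0.0029 -0.0495]
[ 94.8 268.6] [25.5 35.1] 499 pos [ 0.5771 -0.2956  0.0204] tool [-0.1592  0.0355  0.0259]
[322.6 253.2] [19.9 47.7] 508 pos [ 0.4068 -0.3141  0.0759] tool [ 0.0046 -0.0103 -0.0334]
[ 11.  175.3] [26.9 51.9] 977 pos [ 0.5879 -0.3727  0.0344] tool [-0.1835 -0.0379  0.0092]
[ 33.6 151.1] [16.3 32.7] 352 pos [ 0.5826 -0.3831  0.0175] tool [-0.18   -0.0497  0.0256]
[128.1 136.9] [50.5 61.7] 2448 pos [ 0.5059 -0.3808  0.034 ] tool [-0.1043 -0.0602  0.0077]
[156.2 128.2] [30.2 45.6] 327 pos [ 0.489  -0.3824  0.0329] tool [-0.0879 -0.0648  0.0085]
[274.9  98.4] [59.1 63.1] 2928 pos [ 0.4202 -0.3861  0.0335] tool [-0.0209 -0.0805  0.0065]
```

Call:
send_rows([
  [[0,0.015,-0.02,0],[0,0.03,-0.015,0],[0,0.042,-0.006,0],[0,0.046,0,0],[0,0.046,0,0],[0,0.046,0,0],[0,0.042,0,0],[0,0.035,0,0]],
])

```text
clock: 41.25
eef_pos: [0.4737, -0.0052, 0.1061]
tool_rot: [0.094, 0.995, 0.017, 0.016]
ft_force: [0.6, -0.2, -0.3]
grip_width: 0.0352
```

Call:
send_rows([
  [[0,0.025,0,0],[0,0.014,0,0],[0,0.006,0,0],[0,0.002,0,0],[0,0,0,0],[0,0,0,0],[0,0,0,0],[0,0,0,0]],
])

```text
clock: 42.05
eef_pos: [0.4834, 0.0452, 0.1108]
tool_rot: [0.092, 0.995, 0.017, 0.019]
ft_force: [-0.4, 0.5, -0.1]
grip_width: 0.0353
```

```bash
python3 go.py 0.4728 0.0388 0.075 169 1; python3 rel.py 180.2 -11.25 .0175; python3 podz.py w25
```

```text
G [0.4819 0.044  0.1498] phi 169.43 tilt [0.04  0.031] j [ 0.07  0.24 -0.25  1.04  0.03 -1.31] w 0.0353 F [-0.4  0.5 -0.1] t 42.05
d world [-0.0091 -0.0052 -0.0748] dphi -0.4 | d tool total [ 0.0105 -0.0096  0.0742]
[[0.01, -0.01, 0.074, np.float64(0.4)]]
9 pts
corr deg [-0.8  -0.22 -0.23] rms px 1.05
hole [0.4727 0.0387 0.05  ] px [[337.2 195.4]]
pod px [321.9 296.6] foil [0.4813 0.0437 0.1673] G [0.4819 0.044  0.1498] pod in tool [-0.0001  0.0003 -0.0565]
move world [-0.0094 -0.0056  0.    ] tool [ 0.0082 -0.0072 -0.0006]
w 0.0353 z 0.1109 tilt [0.04  0.031]
[321.9 296.6] [59.2 71.6] 3332 pos [0.4815 0.0445 0.1663] tool [-0.0001  0.0008 -0.0555]
[326.3 240.8] [21.2 37.6] 414 pos [0.4874 0.0732 0.0568] tool [0.0031 0.026  0.055 ]
[373.1 156.9] [15.5 91.2] 898 pos [0.4416 0.0123 0.0535] tool [ 0.037  -0.0423  0.0546]
```

Call:
send_rows([
  [[0.002,-0.002,0.008,0],[0.003,-0.003,0.012,0],[0.003,-0.003,0.014,0],[0.002,-0.001,0.014,0],[0,0,0.01,0],[0,0,0.005,0],[0,0,0.002,0],[0,0,0,0]],
])

```text
clock: 42.95
eef_pos: [0.4735, 0.0389, 0.0406]
tool_rot: [0.092, 0.995, 0.017, 0.018]
ft_force: [-0.3, 0.9, 0.2]
grip_width: 0.0356
```

```bash
python3 go.py 0.4728 0.0388 0.064 169 1; python3 rel.py 180.2 -11.25 .0175
```

```text
G [0.472  0.0377 0.0795] phi 169.35 tilt [0.039 0.031] j [ 0.06  0.3  -0.37  0.86  0.03 -1.32] w 0.0356 F [-0.3  0.9  0.2] t 42.95
d world [ 0.0008  0.0011 -0.0155] dphi -0.4 | d tool total [-0.0001  0.0006  0.0156]
[[-0.0, 0.001, 0.016, np.float64(0.4)]]
1 pts
hole [0.4727 0.0387 0.05  ] px [[323.1 247.8]]
pod px [321.9 296.7] foil [0.4714 0.0373 0.0973] G [0.4721 0.0377 0.0798] pod in tool [ 0.0001  0.     -0.0565]
move world [0.0006 0.0009 0.    ] tool [-0.0004  0.001   0.    ]
```

Call:
send_rows([
  [[0,0,0.004,0],[0,0.001,0.005,0],[0,0,0.004,0],[0,0,0.002,0],[0,0,0,0],[0,0,0,0],[0,0,0,0],[0,0,0,0]],
])

```text
clock: 43.8
eef_pos: [0.4766, 0.0408, 0.0264]
tool_rot: [0.092, 0.995, 0.017, 0.02]
ft_force: [0.2, 0.3, 0.1]
grip_width: 0.0356
```

```bash
python3 go.py 0.4728 0.0388 0.064 169 1; python3 rel.py 180.2 -11.25 .0175;python3 podz.py w26
```

```text
G [0.4749 0.0395 0.0653] phi 169.36 tilt [0.044 0.031] j [ 0.07  0.32 -0.39  0.81  0.03 -1.32] w 0.0356 F [0.2 0.3 0.1] t 43.8
d world [-0.0021 -0.0007 -0.0013] dphi -0.4 | d tool total [ 0.0019 -0.0012  0.0012]
[[0.002, -0.001, 0.001, np.float64(0.4)]]
1 pts
hole [0.4727 0.0387 0.05  ] px [[327. 257.]]
pod px [321.9 296.7] foil [0.4742 0.0392 0.0829] G [0.4749 0.0395 0.0654] pod in tool [-0.0001  0.0003 -0.0565]
move world [-0.0024 -0.0011  0.    ] tool [ 0.0021 -0.0015 -0.0001]
w 0.0352 z 0.0264 tilt [0.044 0.031]
[308.6 332.9] [26.1 56.6] 801 pos [0.4914 0.0834 0.0563] tool [-0.0078  0.0457 -0.0279]
[321.9 296.7] [59.3 71.7] 3337 pos [0.4744 0.04   0.0819] tool [-0.0001  0.001  -0.0555]
[380.9 199.7] [ 24.8 133.4] 2095 pos [0.4409 0.0096 0.0533] tool [ 0.0283 -0.0361 -0.0294]
```

Call:
send_rows([
  [[0.001,-0.001,0,0],[0.001,-0.001,0,0],[0.001,0,0,0],[0,0,0,0],[0,0,0,0],[0,0,0,0],[0,0,0,0],[0,0,0,0]],
])

```text
clock: 44.7
eef_pos: [0.473, 0.0392, 0.0263]
tool_rot: [0.092, 0.995, 0.017, 0.021]
ft_force: [-0.1, -0.8, 0.6]
grip_width: 0.0351
```

```bash
python3 rel.py 180.2 -11.25 .0175;python3 podz.py w27
```

```text
1 pts
hole [0.4727 0.0387 0.05  ] px [[320.9 260.5]]
pod px [321.9 296.7] foil [0.4706 0.0377 0.0827] G [0.4712 0.038  0.0652] pod in tool [-0.0001  0.0003 -0.0565]
move world [0.0012 0.0004 0.    ] tool [-0.0011  0.0006  0.0001]
w 0.0353 z 0.0263 tilt [0.044 0.031]
[303.2 334. ] [29.4 56.8] 990 pos [0.491  0.082  0.0564] tool [-0.0109  0.0465 -0.0279]
[321.9 296.6] [59.3 71.7] 3337 pos [0.4708 0.0386 0.0815] tool [-0.0001  0.0011 -0.0553]
[373.9 202.7] [ 24.8 131.3] 2053 pos [0.4408 0.0089 0.0535] tool [ 0.0249 -0.0346 -0.0295]
```

Call:
send_rows([
  [[0,0,0,0],[0,0,0,0],[0,0,0,0],[0,0,0,0],[0,0.001,-0.01,0],[0,0.001,-0.02,0],[0,0.001,-0.03,0],[0,0,-0.02,0]],
], hand=-0.4)

```text
clock: 45.6
eef_pos: [0.4669, 0.0397, 0.1074]
tool_rot: [0.092, 0.995, 0.017, 0.017]
ft_force: [0.3, -0.4, 0.3]
grip_width: 0.0598
```

```bash
python3 go.py 0.4988 -0.2 0.13 191 1; python3 podz.py w28
```

```text
G [0.4655 0.0385 0.1463] phi 169.37 tilt [0.036 0.031] j [ 0.06  0.22 -0.29  1.03  0.03 -1.32] w 0.0598 F [ 0.3 -0.4  0.3] t 45.6
d world [ 0.0333 -0.2385 -0.0163] dphi 21.6 | d tool total [-0.0762 -0.2288  0.0102]
[[-0.032, -0.239, 0.01, np.float64(-21.6)]]
w 0.0596 z 0.1104 tilt [0.041 0.031]
[306.5 258.1] [33.4 37.6] 985 pos [0.4892 0.0791 0.0564] tool [-0.0108  0.0403  0.056 ]
[318.2 208.7] [37.9 40.3] 1199 pos [0.4718 0.0382 0.0557] tool [-0.0012 -0.0031  0.0547]
[352.2 168.7] [15.5 91.8] 877 pos [0.4414 0.0121 0.0535] tool [ 0.0239 -0.0343  0.0548]
```

```bash
python3 go.py 0.422 -0.3848 0.09 191.4 10; python3 -c "
from meas import *
c=cam('top','t8');print(drum(c,True))
b,m=blobs(c,(5,120,100),(20,255,255),8,(170,120,460,300))
for p,s in b: print('orange',p.round(1),s[4],onz(c,p,0.032)[0].round(4))"
```

```text
G [0.4673 0.0385 0.1493] phi 169.36 tilt [0.041 0.031] j [ 0.06  0.21 -0.29  1.03  0.03 -1.32] w 0.0596 F [0.5 0.1 2.2] t 45.65
d world [-0.0453 -0.4233 -0.0593] dphi 22.0 | d tool total [-0.0316 -0.4264  0.0442]
[[-0.002, -0.043, 0.004, np.float64(-2.2)], [-0.001, -0.043, 0.004, np.float64(-2.2)], [0.001, -0.043, 0.004, np.float64(-2.2)], [0.003, -0.043, 0.004, np.float64(-2.2)], [0.004, -0.043, 0.004, np.float64(-2.2)], [0.006, -0.042, 0.004, np.float64(-2.2)], [0.007, -0.042, 0.004, np.float64(-2.2)], [0.009, -0.042, 0.004, np.float64(-2.2)], [0.011, -0.041, 0.004, np.float64(-2.2)], [0.012, -0.041, 0.004, np.float64(-2.2)]]
9 resid mm [0.8 0.2 0.1 0.3 0.1 0.2 0.6 0.1 0.2]
[5.85677767e-01 1.65076636e-02 1.80298612e+02]
orange [385.9 195.2] 70 [ 0.5916 -0.2882  0.032 ]
orange [411.8 194.6] 69 [ 0.596  -0.3774  0.032 ]
orange [413.5 220. ] 74 [ 0.5084 -0.3809  0.032 ]
orange [299.8 236.3] 21 [4.434e-01 2.000e-04 3.200e-02]
orange [415.3 245.7] 75 [ 0.422 -0.385  0.032]
```

Call:
send_rows([
  [[-0.002,-0.03,0,-2.2],[-0.001,-0.045,0,-2.2],[0.001,-0.048,0,-2.2],[0.003,-0.048,0,-2.2],[0.004,-0.048,0,-2.2],[0.006,-0.048,0.003,-2.2],[0.007,-0.045,0.004,-2.2],[0.009,-0.04,0.005,-2.2]],
])

```text
clock: 46.5
eef_pos: [0.4306, -0.3184, 0.0834]
tool_rot: [-0.074, 0.997, 0.015, 0.025]
ft_force: [0.2, 0.0, -0.1]
grip_width: 0.0596
```

Call:
send_rows([
  [[0.008,-0.03,0.006,-2.2],[0.006,-0.02,0.006,-1],[0.003,-0.01,0.006,-0.5],[0.001,-0.003,0.006,0],[0,0,0.004,0],[0,0,0,0],[0,0,0,0],[0,0,0,0]],
])

```text
clock: 47.3
eef_pos: [0.4219, -0.3854, 0.0474]
tool_rot: [-0.105, 0.994, 0.017, 0.023]
ft_force: [0.7, 0.1, -0.3]
grip_width: 0.0598
```

```bash
python3 go.py 0.422 -0.385 0.017 191.4 1;  python3 podz.py w29
```

```text
G [ 0.4202 -0.3869  0.0863] phi -167.95 tilt [0.043 0.038] j [-0.77  0.49 -0.06  1.02  0.06 -2.56] w 0.0598 F [ 0.7  0.1 -0.3] t 47.3
d world [ 0.0018  0.0019 -0.0693] dphi -0.6 | d tool total [ 0.0013 -0.0005  0.0694]
[[0.001, -0.0, 0.069, np.float64(0.6)]]
w 0.0595 z 0.0475 tilt [0.043 0.038]
[ 84.6 295.7] [28.9 42.5] 963 pos [ 0.588  -0.2891  0.0363] tool [-0.1817  0.059   0.022 ]
[325.8 231. ] [44.2 48.2] 1673 pos [ 0.4199 -0.3862  0.0346] tool [ 0.0029 -0.0007  0.0128]
[195.7 209.2] [42.4 50. ] 1662 pos [ 0.506  -0.3812  0.0345] tool [-0.0822 -0.0139  0.0167]
[ 68.9 186.4] [37.7 50.9] 1506 pos [ 0.5934 -0.3772  0.035 ] tool [-0.1685 -0.0283  0.0202]
```

Very well aligned. Descend, then grip.

Call:
send_rows([
  [[0.001,0,0.008,0],[0,-0.001,0.014,0],[0,0,0.015,0],[0,-0.001,0.014,0],[0,0,0.01,0],[0,0,0.004,0],[0,0,0.002,0],[0,0,0,0]],
])

```text
clock: 48.15
eef_pos: [0.4265, -0.3843, -0.021]
tool_rot: [-0.107, 0.994, 0.015, 0.025]
ft_force: [-0.2, -0.7, -0.4]
grip_width: 0.06
```

```bash
python3 go.py 0.422 -0.385 0.017 191.4 1;  python3 podz.py w30
```

```text
G [ 0.4247 -0.3857  0.0179] phi -167.76 tilt [0.047 0.035] j [-0.77  0.57 -0.13  0.86  0.06 -2.55] w 0.06 F [-0.2 -0.7 -0.4] t 48.15
d world [-0.0027  0.0007 -0.0009] dphi -0.8 | d tool total [0.0025 0.0012 0.0008]
[[0.003, 0.001, 0.001, np.float64(0.8)]]
w 0.06 z -0.0207 tilt [0.047 0.034]
[ 13.4 367.9] [29.3 44.1] 934 pos [ 0.583  -0.2898  0.0364] tool [-0.1756  0.0606 -0.0465]
[330.2 294. ] [60.6 72.4] 3446 pos [ 0.4199 -0.3877  0.0346] tool [ 0.0044 -0.0003 -0.0557]
[140.8 260.6] [56.8 74. ] 3297 pos [ 0.5056 -0.3828  0.0347] tool [-0.0804 -0.0138 -0.0516]
```

Call:
send_rows([
  [[0.002,0,0,0],[0.001,0,0,0],[0,0,0,0],[0,0,0,0],[0,0,0,0],[0,0,-0.01,0],[0,0,-0.02,0],[0,0,-0.03,0]],
], hand=1)

```text
clock: 49.0
eef_pos: [0.4186, -0.3855, 0.0392]
tool_rot: [-0.107, 0.994, 0.017, 0.023]
ft_force: [0.5, 0.2, 0.8]
grip_width: 0.0353
```

```bash
python3 go.py 0.4729 -0.006 0.125 191.4 12;  python3 podz.py w31
```

```text
G [ 0.4169 -0.387   0.0782] phi -167.78 tilt [0.043 0.039] j [-0.78  0.49 -0.08  1.    0.06 -2.56] w 0.0353 F [0.5 0.2 0.8] t 49.0
d world [0.056  0.381  0.0468] dphi -0.8 | d tool total [-0.1375  0.3615 -0.0297]
[[-0.011, 0.03, -0.002, np.float64(0.1)], [-0.011, 0.03, -0.002, np.float64(0.1)], [-0.011, 0.03, -0.002, np.float64(0.1)], [-0.011, 0.03, -0.002, np.float64(0.1)], [-0.011, 0.03, -0.002, np.float64(0.1)], [-0.011, 0.03, -0.002, np.float64(0.1)], [-0.011, 0.03, -0.002, np.float64(0.1)], [-0.011, 0.03, -0.002, np.float64(0.1)], [-0.011, 0.03, -0.002, np.float64(0.1)], [-0.011, 0.03, -0.002, np.float64(0.1)], [-0.011, 0.03, -0.002, np.float64(0.1)], [-0.011, 0.03, -0.002, np.float64(0.1)]]
w 0.0352 z 0.0456 tilt [0.05  0.032]
[ 72.  300.5] [29.2 44.4] 1014 pos [ 0.5879 -0.2894  0.0365] tool [-0.1829  0.0613  0.0205]
[321.8 293.1] [60.  71.2] 3357 pos [ 0.4157 -0.3874  0.0932] tool [ 0.0027  0.0034 -0.0478]
[185.2 212.3] [43.5 52. ] 1777 pos [ 0.5058 -0.3815  0.0347] tool [-0.0832 -0.0112  0.0153]
[ 54.1 188.3] [38.5 53.3] 1608 pos [ 0.5932 -0.3774  0.0352] tool [-0.1694 -0.0258  0.0193]
```

Call:
send_rows([
  [[-0.005,0.014,-0.02,0],[-0.01,0.028,-0.015,0],[-0.016,0.041,-0.004,0],[-0.017,0.045,0,0],[-0.017,0.045,0,0],[-0.017,0.045,0,0],[-0.017,0.043,0,0],[-0.015,0.04,0,0]],
])

```text
clock: 49.85
eef_pos: [0.4738, -0.0707, 0.1069]
tool_rot: [-0.1, 0.994, 0.007, 0.035]
ft_force: [0.3, 0.3, 0.3]
grip_width: 0.0355
```

Call:
send_rows([
  [[-0.011,0.03,0,0],[-0.007,0.018,0,0],[-0.002,0.007,0,0],[0,0.001,0.01,0],[0,0,0.01,0],[0,0,0.005,0],[0,0,0,0],[0,0,0,0]],
])

```text
clock: 50.65
eef_pos: [0.4844, -0.007, 0.0843]
tool_rot: [-0.103, 0.994, 0.006, 0.037]
ft_force: [-0.1, -0.8, 1.3]
grip_width: 0.0355
```

```bash
python3 go.py 0.4729 -0.006 0.08 191.4 1; python3 rel.py 180.3 11.25 .0175; python3 podz.py w32
```

```text
G [ 0.4816 -0.0078  0.1232] phi -168.22 tilt [0.071 0.02 ] j [-0.03  0.24 -0.32  0.94  0.02 -1.81] w 0.0355 F [-0.1 -0.8  1.3] t 50.65
d world [-0.0087  0.0018 -0.0432] dphi -0.4 | d tool total [0.0113 0.0033 0.0425]
[[0.011, 0.003, 0.043, np.float64(0.4)]]
9 pts
corr deg [-0.63 -0.46 -0.32] rms px 1.51
hole [ 0.4729 -0.0063  0.05  ] px [[341.9 225. ]]
pod px [321.8 293.1] foil [ 0.4807 -0.01    0.1407] G [ 0.4816 -0.0078  0.1232] pod in tool [-0.     -0.002  -0.0566]
move world [-0.0092  0.0033  0.    ] tool [ 0.0084  0.0051 -0.0006]
w 0.0354 z 0.0847 tilt [0.072 0.02 ]
[294.7 325.1] [19.2 36.6] 420 pos [0.4901 0.0848 0.0565] tool [-0.0219  0.0884  0.0303]
[321.8 293. ] [60.  71.3] 3361 pos [ 0.4805 -0.0083  0.1383] tool [ 0.0003 -0.0004 -0.0538]
[382.7 245.5] [16.7 37.6] 442 pos [0.4412 0.0006 0.0536] tool [0.0432 0.016  0.028 ]
```

Call:
send_rows([
  [[0.003,0.001,0.006,0],[0.003,0.001,0.009,0],[0.003,0.001,0.009,0],[0.002,0.001,0.007,0],[0.001,0,0.004,0],[0,0,0.002,0],[0,0,0,0],[0,0,0,0]],
])

```text
clock: 51.55
eef_pos: [0.4735, -0.0048, 0.0434]
tool_rot: [-0.102, 0.994, 0.006, 0.037]
ft_force: [-0.7, -0.4, 0.0]
grip_width: 0.035
```

```bash
python3 go.py 0.4729 -0.006 0.0645 191.4 1; python3 rel.py 180.3 11.25 .0175; python3 podz.py w33
```

```text
G [ 0.4707 -0.0056  0.0823] phi -168.24 tilt [0.071 0.02 ] j [-0.03  0.27 -0.41  0.82  0.02 -1.8 ] w 0.035 F [-0.7 -0.4  0. ] t 51.55
d world [ 0.0022 -0.0004 -0.0178] dphi -0.4 | d tool total [-0.0007 -0.001   0.0179]
[[-0.001, -0.001, 0.018, np.float64(0.4)]]
3 pts
corr deg [-0.85 -0.6  -1.09] rms px 3.47
hole [ 0.4729 -0.0063  0.05  ] px [[323.5 243. ]]
pod px [321.8 293.1] foil [ 0.4695 -0.0072  0.0999] G [ 0.4708 -0.0056  0.0824] pod in tool [ 0.0003 -0.0013 -0.0566]
move world [0.002  0.0005 0.    ] tool [-0.002   0.0001  0.0002]
w 0.0352 z 0.0436 tilt [0.072 0.02 ]
[284.6 349.5] [20.4 28.9] 423 pos [0.4809 0.0734 0.0573] tool [-0.0239  0.0752 -0.0116]
[321.8 293. ] [60.  71.3] 3359 pos [ 0.4695 -0.0056  0.0977] tool [ 0.0003  0.0003 -0.0542]
```

Call:
send_rows([
  [[0,0,0.004,0],[0,0,0.005,0],[0,0,0.004,0],[0,0,0.002,0],[0,0,0,0],[0,0,0,0],[0,0,0,0],[0,0,0,0]],
])

```text
clock: 52.45
eef_pos: [0.4758, -0.0046, 0.0279]
tool_rot: [-0.102, 0.994, 0.006, 0.038]
ft_force: [-0.3, 0.1, -0.4]
grip_width: 0.0353
```

```bash
python3 go.py 0.4729 -0.006 0.0645 191.4 1; python3 podz.py w34
```

```text
G [ 0.4729 -0.0053  0.0668] phi -168.25 tilt [0.074 0.02 ] j [-0.02  0.3  -0.42  0.78  0.02 -1.8 ] w 0.0353 F [-0.3  0.1 -0.4] t 52.45
d world [ 0.     -0.0007 -0.0023] dphi -0.4 | d tool total [ 0.0003 -0.0007  0.0023]
[[0.0, -0.001, 0.002, np.float64(0.4)]]
w 0.0354 z 0.0279 tilt [0.074 0.02 ]
[309.7 331.9] [27.5 59.1] 954 pos [0.4708 0.0408 0.0565] tool [-0.0065  0.0455 -0.028 ]
[321.8 293.1] [60.1 71.3] 3361 pos [ 0.4715 -0.0055  0.0822] tool [ 0.0002  0.0002 -0.0544]
```

Call:
send_rows([
  [[0.001,-0.001,0,0],[0.001,-0.001,0.001,0],[0.001,0,0.001,0],[0,0,0,0],[0,0,0,0],[0,0,0,0],[0,0,0,0],[0,0,0,0]],
])

```text
clock: 53.3
eef_pos: [0.4751, -0.0069, 0.0271]
tool_rot: [-0.103, 0.994, 0.006, 0.04]
ft_force: [0.1, 1.3, 1.4]
grip_width: 0.0353
```

Call:
send_rows([
  [[0,0,0,0],[0,0,0,0],[0,0,0,0],[0,0,0,0],[0,0,0,0],[0,0,0,0],[0,0,0,0],[0,0,0,0]],
], hand=-0.1)

```text
clock: 54.1
eef_pos: [0.4734, -0.0073, 0.0258]
tool_rot: [-0.102, 0.994, 0.006, 0.038]
ft_force: [-0.3, -0.1, -0.5]
grip_width: 0.0472
```

```bash
python3 go.py 0.4729 -0.006 0.0645 191.4 1; python3 podz.py w35;python3 -c "
from meas import *
print(drum(cam('top'),True))"
```

```text
G [ 0.4705 -0.0081  0.0647] phi -168.25 tilt [0.074 0.02 ] j [-0.03  0.3  -0.43  0.77  0.02 -1.81] w 0.0472 F [-0.3 -0.1 -0.5] t 54.1
d world [ 0.0024  0.0021 -0.0002] dphi -0.4 | d tool total [-0.0027  0.0015  0.0004]
[[-0.003, 0.002, 0.0, np.float64(0.4)]]
w 0.0467 z 0.0258 tilt [0.074 0.02 ]
[306.4 330.1] [42.7 56.5] 1878 pos [0.4706 0.0355 0.0564] tool [-0.0083  0.0426 -0.0299]
[362.9 322.2] [19.9 64.6] 804 pos [0.441  0.0225 0.0543] tool [ 0.0234  0.0359 -0.0302]
[325.9 272.1] [69.6 70.3] 3840 pos [ 0.4695 -0.0161  0.075 ] tool [ 0.0019 -0.0076 -0.0495]
12 resid mm [0.6 0.2 0.4 0.6 0.4 0.4 0.2 0.4 0.4 0.6 0.2 0.3]
[ 5.85702219e-01  1.66412346e-02 -1.79695148e+02]
```

Call:
send_rows([
  [[0,-0.003,0,0],[0,-0.003,0,0],[0,0,0,0],[0,0,0,0],[0,0,0,0],[0,0,0,0],[0,0,0,0],[0,0,0,0]],
])

```text
clock: 55.0
eef_pos: [0.4749, -0.0138, 0.0259]
tool_rot: [-0.102, 0.994, 0.006, 0.038]
ft_force: [0.2, 0.0, -0.2]
grip_width: 0.0471
```

Call:
send_rows([
  [[0,0,0,0],[0,0,0,0],[0,0,0,0],[0,0,0,0],[0,0,0,0],[0,0,0,0],[0,0,-0.01,0],[0,0,-0.02,0]],
], hand=1)

```text
clock: 55.8
eef_pos: [0.4694, -0.0144, 0.0546]
tool_rot: [-0.102, 0.994, 0.006, 0.035]
ft_force: [0.0, 0.8, 0.0]
grip_width: 0.0353
```

```bash
python3 go.py 0.48 0.29 0.13 191.4 10; python3 podz.py w36;python3 -c "
from meas import *
print(drum(cam('top'),True))"
```

```text
G [ 0.4668 -0.0151  0.0935] phi -168.26 tilt [0.067 0.02 ] j [-0.05  0.26 -0.4   0.85  0.02 -1.82] w 0.0353 F [0.  0.8 0. ] t 55.8
d world [0.0132 0.3051 0.0365] dphi -0.3 | d tool total [-0.0774  0.2962 -0.0295]
[[-0.008, 0.03, -0.003, np.float64(0.0)], [-0.008, 0.03, -0.003, np.float64(0.0)], [-0.008, 0.03, -0.003, np.float64(0.0)], [-0.008, 0.03, -0.003, np.float64(0.0)], [-0.008, 0.03, -0.003, np.float64(0.0)], [-0.008, 0.03, -0.003, np.float64(0.0)], [-0.008, 0.03, -0.003, np.float64(0.0)], [-0.008, 0.03, -0.003, np.float64(0.0)], [-0.008, 0.03, -0.003, np.float64(0.0)], [-0.008, 0.03, -0.003, np.float64(0.0)]]
w 0.0353 z 0.0584 tilt [0.074 0.019]
[281.9 349.2] [14.9 27.3] 290 pos [0.4789 0.0753 0.0574] tool [-0.0249  0.0866  0.0032]
[296.2 318.6] [13.3 35.6] 244 pos [0.4741 0.0463 0.057 ] tool [-0.0143  0.0592  0.0028]
[322.  283.5] [68.  68.5] 3661 pos [ 0.4661 -0.0161  0.1028] tool [ 0.0027 -0.0001 -0.0448]
12 resid mm [0.8 0.2 0.6 0.8 0.4 0.2 0.5 0.6 0.4 0.6 0.3 2.9]
[5.85502749e-01 1.64261244e-02 1.80058972e+02]
```

Call:
send_rows([
  [[0,0.005,-0.025,0],[-0.005,0.02,-0.015,0],[-0.009,0.036,0,0],[-0.011,0.042,0,0],[-0.011,0.044,0,0],[-0.011,0.044,0,0],[-0.01,0.04,0,0],[-0.009,0.032,0,0]],
])

```text
clock: 56.7
eef_pos: [0.4851, 0.2619, 0.1061]
tool_rot: [-0.097, 0.994, 0.006, 0.042]
ft_force: [0.4, -0.1, -1.2]
grip_width: 0.0353
```

Call:
send_rows([
  [[-0.004,0.018,0.01,0],[-0.001,0.008,0.02,0],[0,0.002,0.025,0],[0,0,0.02,0],[0,0,0.01,0],[0,0,0,0],[0,0,0,0],[0,0,0,0]],
])

```text
clock: 57.5
eef_pos: [0.4937, 0.3028, 0.0196]
tool_rot: [-0.102, 0.994, 0.009, 0.046]
ft_force: [-0.4, 0.1, 0.4]
grip_width: 0.0354
```

```bash
python3 go.py 0.48 0.30 0.03 191.4 1; python3 podz.py w37
```

```text
G [0.4902 0.3017 0.0584] phi -168.34 tilt [0.089 0.027] j [ 0.56  0.47 -0.18  0.83 -0.02 -1.21] w 0.0354 F [-0.4  0.1  0.4] t 57.5
d world [-0.0102 -0.0017 -0.0284] dphi -0.3 | d tool total [0.0129 0.0001 0.0274]
[[0.013, 0.0, 0.027, np.float64(0.3)]]
w 0.0352 z 0.0199 tilt [0.089 0.027]
[322.  283.4] [68.2 69. ] 3690 pos [0.4894 0.3007 0.0677] tool [ 0.0005 -0.0009 -0.0481]
```

Call:
send_rows([
  [[0.003,0,0.01,0],[0.003,0,0.012,0],[0.002,0,0.006,0],[0,0,0.002,0],[0,0,0,0],[0,0,0,0],[0,0,0,0],[0,0,0,0]],
])

```text
clock: 58.35
eef_pos: [0.4916, 0.3034, -0.0083]
tool_rot: [-0.101, 0.994, 0.011, 0.05]
ft_force: [-0.1, 0.5, 0.8]
grip_width: 0.0351
```

Call:
send_rows([
  [[0,0,0,0],[0,0,0,0],[0,0,0,0],[0,0,0,0],[-0.001,0,-0.02,0],[-0.002,0,-0.03,0],[-0.002,0,-0.02,0],[0,0,0,0]],
], hand=-0.3)

```text
clock: 59.15
eef_pos: [0.489, 0.3016, 0.063]
tool_rot: [-0.101, 0.994, 0.01, 0.048]
ft_force: [-0.2, 0.7, -0.5]
grip_width: 0.0553
```

```bash
python3 go.py 0.56 0.28 0.08 191.4 1;python3 go.py 0.56 0.28 0.025 191.4 1; python3 podz.py w38
```

```text
G [0.4853 0.3004 0.1018] phi -168.42 tilt [0.094 0.03 ] j [ 0.57  0.41 -0.15  0.92 -0.03 -1.21] w 0.0553 F [-0.2  0.7 -0.5] t 59.15
d world [ 0.0747 -0.0204 -0.0218] dphi -0.2 | d tool total [-0.0666 -0.0353  0.0281]
[[-0.067, -0.035, 0.028, np.float64(0.2)]]
G [0.4853 0.3004 0.1018] phi -168.42 tilt [0.094 0.03 ] j [ 0.57  0.41 -0.15  0.92 -0.03 -1.21] w 0.0553 F [-0.2  0.7 -0.5] t 59.15
d world [ 0.0747 -0.0204 -0.0768] dphi -0.2 | d tool total [-0.0612 -0.0359  0.0828]
[[-0.061, -0.036, 0.083, np.float64(0.2)]]
w 0.0552 z 0.0615 tilt [0.092 0.029]
[325.3 238.8] [40.5 44.5] 1412 pos [0.4877 0.3136 0.0362] tool [0.0005 0.0121 0.0256]
```

Call:
send_rows([
  [[-0.014,-0.007,0,0],[-0.02,-0.01,0,0],[-0.018,-0.009,0.005,0],[-0.01,-0.006,0.014,0],[-0.004,-0.002,0.02,0],[0,0,0.02,0],[0,0,0.012,0],[0,0,0.004,0]],
], hand=1)

```text
clock: 60.0
eef_pos: [0.5633, 0.2796, -0.0202]
tool_rot: [-0.102, 0.994, 0.007, 0.042]
ft_force: [-0.3, -0.3, -0.5]
grip_width: 0.0
```

Call:
send_rows([
  [[-0.008,-0.002,0,0],[-0.008,-0.002,0,0],[-0.005,-0.001,0,0],[-0.004,-0.001,0,0],[-0.004,-0.001,0,0],[-0.004,-0.001,0,0],[-0.004,-0.001,0,0],[-0.004,-0.001,0,0]],
])

```text
clock: 60.8
eef_pos: [0.5861, 0.2789, -0.0184]
tool_rot: [-0.105, 0.994, 0.01, 0.021]
ft_force: [-11.2, -0.6, 4.9]
grip_width: 0.0003
```

```bash
python3 go.py 0.56 0.28 0.025 191.4 1; python3 podz.py w39
```

```text
G [0.5846 0.278  0.0206] phi -167.92 tilt [0.04  0.024] j [ 0.44  0.66  0.06  0.92  0.   -1.34] w 0.0003 F [-11.2  -0.6   4.9] t 60.8
d world [-0.0246  0.002   0.0044] dphi -0.7 | d tool total [ 0.0234  0.0072 -0.0054]
[[0.023, 0.007, -0.005, np.float64(0.7)]]
w 0.0001 z -0.0184 tilt [0.04  0.024]
```

Call:
send_rows([
  [[-0.004,-0.001,0,0],[-0.004,-0.001,0,0],[0,0,0,0],[0.004,0,0,0],[0.01,0.001,-0.02,0],[0.01,0.001,-0.035,0],[0,0,-0.035,0],[0,-0.02,-0.02,0]],
], hand=-0.4)

```text
clock: 61.65
eef_pos: [0.5378, 0.2496, 0.0915]
tool_rot: [-0.111, 0.994, 0.007, -0.016]
ft_force: [-0.1, 0.2, 0.3]
grip_width: 0.0595
```

```bash
python3 go.py 0.5084 -0.3809 0.11 191.4 14; python3 -c "
from meas import *
c=cam('top','t9');print(drum(c,True))
b,m=blobs(c,(5,120,100),(20,255,255),8,(170,120,460,300))
for p,s in b: print('orange',p.round(1),s[4],onz(c,p,0.032)[0].round(4))"
```

```text
G [0.5391 0.2492 0.1305] phi -167.26 tilt [-0.034  0.01 ] j [ 0.42  0.51  0.11  1.19  0.02 -1.37] w 0.0595 F [-0.1  0.2  0.3] t 61.65
d world [-0.0307 -0.6301 -0.0205] dphi -1.3 | d tool total [ 0.1682 -0.6081  0.015 ]
[[0.012, -0.043, 0.001, np.float64(0.1)], [0.012, -0.043, 0.001, np.float64(0.1)], [0.012, -0.043, 0.001, np.float64(0.1)], [0.012, -0.044, 0.001, np.float64(0.1)], [0.012, -0.044, 0.001, np.float64(0.1)], [0.012, -0.044, 0.001, np.float64(0.1)], [0.012, -0.044, 0.001, np.float64(0.1)], [0.011, -0.044, 0.001, np.float64(0.1)], [0.011, -0.044, 0.001, np.float64(0.1)], [0.011, -0.044, 0.001, np.float64(0.1)], [0.011, -0.044, 0.001, np.float64(0.1)], [0.011, -0.044, 0.001, np.float64(0.1)], [0.011, -0.044, 0.001, np.float64(0.1)], [0.011, -0.044, 0.001, np.float64(0.1)]]
12 resid mm [0.7 0.1 0.5 0.7 0.3 0.3 0.3 0.6 0.4 0.7 0.2 0.2]
[5.85579844e-01 1.66238395e-02 1.79988637e+02]
orange [385.9 195.3] 72 [ 0.591  -0.2883  0.032 ]
orange [411.8 194.6] 69 [ 0.596  -0.3774  0.032 ]
orange [275.6 220.5] 75 [0.4943 0.0833 0.032 ]
orange [413.5 220. ] 74 [ 0.5084 -0.3809  0.032 ]
orange [288.4 226.3] 77 [0.4761 0.0395 0.032 ]
orange [294.3 236. ] 61 [0.4439 0.0185 0.032 ]
```

Call:
send_rows([
  [[0.009,-0.03,0,0],[0.013,-0.045,0,0],[0.013,-0.048,0,0],[0.013,-0.048,0,0],[0.013,-0.048,0,0],[0.013,-0.048,0,0],[0.013,-0.048,0,0],[0.013,-0.048,0,0]],
])

```text
clock: 62.5
eef_pos: [0.534, -0.1305, 0.1014]
tool_rot: [-0.114, 0.993, 0.007, 0.001]
ft_force: [0.8, -0.7, 0.1]
grip_width: 0.0598
```

```bash
python3 go.py 0.5084 -0.3809 0.10 191.4 8
```

```text
G [ 0.534  -0.131   0.1403] phi -166.91 tilt [0.001 0.013] j [-0.25  0.4  -0.04  1.13  0.01 -2.05] w 0.0598 F [ 0.8 -0.7  0.1] t 62.5
d world [-0.0256 -0.2499 -0.0403] dphi -1.7 | d tool total [ 0.0817 -0.2381  0.037 ]
[[0.01, -0.03, 0.005, np.float64(0.2)], [0.01, -0.03, 0.005, np.float64(0.2)], [0.01, -0.03, 0.005, np.float64(0.2)], [0.01, -0.03, 0.005, np.float64(0.2)], [0.01, -0.03, 0.005, np.float64(0.2)], [0.01, -0.03, 0.005, np.float64(0.2)], [0.009, -0.03, 0.005, np.float64(0.2)], [0.009, -0.03, 0.005, np.float64(0.2)]]
```

Call:
send_rows([
  [[0.013,-0.045,0,0.2],[0.014,-0.042,0,0.2],[0.014,-0.04,0.003,0.2],[0.012,-0.036,0.005,0.2],[0.01,-0.026,0.008,0.2],[0.007,-0.016,0.008,0.2],[0.003,-0.008,0.008,0],[0,-0.002,0.008,0]],
])

```text
clock: 63.3
eef_pos: [0.5128, -0.3792, 0.0661]
tool_rot: [-0.097, 0.995, -0.001, 0.01]
ft_force: [0.4, 0.8, -0.3]
grip_width: 0.0601
```

```bash
python3 go.py 0.5084 -0.3809 0.017 191.4 8;python3 podz.py w40
```

```text
G [ 0.512  -0.3792  0.1051] phi -168.88 tilt [ 0.021 -0.   ] j [-0.64  0.58  0.16  1.13  0.01 -2.41] w 0.0601 F [ 0.4  0.8 -0.3] t 63.3
d world [-0.0036 -0.0017 -0.0881] dphi 0.3 | d tool total [ 0.0057 -0.0006  0.088 ]
[[0.001, -0.0, 0.011, np.float64(-0.0)], [0.001, -0.0, 0.011, np.float64(-0.0)], [0.001, -0.0, 0.011, np.float64(-0.0)], [0.001, -0.0, 0.011, np.float64(-0.0)], [0.001, -0.0, 0.011, np.float64(-0.0)], [0.001, -0.0, 0.011, np.float64(-0.0)], [0.001, -0.0, 0.011, np.float64(-0.0)], [0.001, -0.0, 0.011, np.float64(-0.0)]]
w 0.0597 z 0.0644 tilt [0.019 0.001]
[199.2 300. ] [15.8 31. ] 331 pos [ 0.5954 -0.2928  0.0373] tool [-0.0976  0.0679  0.0288]
[332.3 220.5] [41.4 44.3] 1438 pos [ 0.5074 -0.381   0.0344] tool [ 0.0058 -0.0016  0.0298]
[209.2 202.1] [40.4 45.7] 1448 pos [ 0.595  -0.3757  0.0355] tool [-0.0812 -0.0133  0.0304]
```

Call:
send_rows([
  [[0.002,0,0.01,0],[0.002,0,0.016,0],[0.002,0,0.018,0],[0,0,0.018,0],[0,0,0.014,0],[0,0,0.006,0],[0,0,0.002,0],[0,0,0,0]],
])

```text
clock: 64.15
eef_pos: [0.5109, -0.3696, -0.0238]
tool_rot: [-0.104, 0.995, 0.001, 0.01]
ft_force: [-1.2, -0.0, -0.5]
grip_width: 0.0599
```

```bash
python3 go.py 0.5084 -0.3809 0.017 191.4 1;python3 podz.py w41
```

```text
G [ 0.5101 -0.3698  0.0152] phi -168.1 tilt [0.019 0.004] j [-0.63  0.66  0.04  0.94  0.01 -2.41] w 0.0599 F [-1.2 -0.  -0.5] t 64.15
d world [-0.0017 -0.0111  0.0018] dphi -0.5 | d tool total [ 0.004  -0.0105 -0.0019]
[[0.004, -0.011, -0.002, np.float64(0.5)]]
w 0.0598 z -0.0235 tilt [0.019 0.004]
[335.5 274. ] [66.4 75.7] 3950 pos [ 0.5065 -0.3829  0.0343] tool [ 0.0061 -0.0119 -0.0579]
[333.3 239.3] [40.2 53.1] 557 pos [ 0.5111 -0.3982  0.0339] tool [ 0.0047 -0.0278 -0.0574]
[129.8 241. ] [63.4 79.7] 3964 pos [ 0.5938 -0.3777  0.0355] tool [-0.0805 -0.0248 -0.0574]
[170.2 213.1] [27.  54.1] 837 pos [ 0.5847 -0.3868  0.02  ] tool [-0.0694 -0.0318 -0.0421]
```

Call:
send_rows([
  [[0.001,-0.004,-0.001,0],[0.002,-0.004,-0.001,0],[0.001,-0.002,0,0],[0,-0.001,0,0],[0,0,0,0],[0,0,0,0],[0,0,0,0],[0,0,0,0]],
])

```text
clock: 65.0
eef_pos: [0.5111, -0.3846, -0.0179]
tool_rot: [-0.103, 0.995, -0.001, 0.012]
ft_force: [-0.1, 0.5, -0.0]
grip_width: 0.0599
```

Call:
send_rows([
  [[0,0,0,0],[0,0,0,0],[0,0,0,0],[0,0,0,0],[0,0,0,0],[0,0,-0.01,0],[0,0,-0.02,0],[0,0,-0.03,0]],
], hand=1)

```text
clock: 65.8
eef_pos: [0.5061, -0.3814, 0.0391]
tool_rot: [-0.103, 0.995, 0.003, 0.008]
ft_force: [-0.4, 0.1, -0.0]
grip_width: 0.0357
```

```bash
python3 go.py 0.4729 -0.006 0.125 191.2 10;python3 podz.py w42
```

```text
G [ 0.5055 -0.3817  0.0781] phi -168.12 tilt [0.015 0.007] j [-0.65  0.6   0.12  1.08  0.01 -2.43] w 0.0357 F [-0.4  0.1 -0. ] t 65.8
d world [-0.0326  0.3757  0.0469] dphi -0.7 | d tool total [-0.0462  0.3745 -0.0449]
[[-0.005, 0.037, -0.004, np.float64(0.1)], [-0.005, 0.037, -0.004, np.float64(0.1)], [-0.005, 0.037, -0.004, np.float64(0.1)], [-0.004, 0.037, -0.004, np.float64(0.1)], [-0.004, 0.037, -0.004, np.float64(0.1)], [-0.004, 0.037, -0.004, np.float64(0.1)], [-0.004, 0.037, -0.004, np.float64(0.1)], [-0.004, 0.037, -0.004, np.float64(0.1)], [-0.004, 0.037, -0.004, np.float64(0.1)], [-0.004, 0.037, -0.004, np.float64(0.1)]]
w 0.0353 z 0.0461 tilt [0.023 0.   ]
[321.9 294. ] [60. 70.] 3300 pos [ 0.5045 -0.3794  0.091 ] tool [ 0.0028  0.0053 -0.045 ]
[182.3 214.6] [44.7 52.7] 1848 pos [ 0.5946 -0.3762  0.0358] tool [-0.0847 -0.0098  0.0123]
```

Run:
```python
import cv2,numpy as np
for n in ['w8','w24','w31','w42']:
    im=cv2.imread(f'pics/{n}.png'); hsv=cv2.cvtColor(im,cv2.COLOR_BGR2HSV)
    out=[]
    for y in range(232,268,4):
        r=hsv[y,270:375]; m=(r[:,0]<16)&(r[:,1]>130)&(r[:,2]>25); xs=np.nonzero(m)[0]
        out.append((y,int(xs.max()-xs.min()+1) if len(xs) else 0))
    print(n,out)
```

```text
w8 [(232, 0), (236, 0), (240, 27), (244, 38), (248, 43), (252, 47), (256, 51), (260, 0), (264, 32)]
w24 [(232, 0), (236, 0), (240, 0), (244, 21), (248, 34), (252, 41), (256, 46), (260, 49), (264, 0)]
w31 [(232, 0), (236, 12), (240, 34), (244, 43), (248, 50), (252, 53), (256, 58), (260, 61), (264, 71)]
w42 [(232, 0), (236, 0), (240, 22), (244, 37), (248, 45), (252, 51), (256, 55), (260, 67), (264, 62)]
```

Call:
send_rows([
  [[0,0.015,-0.02,0],[-0.004,0.03,-0.015,0],[-0.006,0.044,-0.004,0],[-0.006,0.047,0,0],[-0.006,0.047,0,0],[-0.006,0.047,0,0],[-0.006,0.045,0,0],[-0.005,0.04,0,0]],
])

```text
clock: 66.65
eef_pos: [0.4879, -0.0659, 0.0927]
tool_rot: [-0.098, 0.995, -0.006, 0.021]
ft_force: [0.4, 0.6, 0.2]
grip_width: 0.0353
```

Call:
send_rows([
  [[-0.003,0.028,0,0],[-0.002,0.016,0,0],[0,0.006,0.004,0],[0,0.001,0.01,0],[0,0,0.012,0],[0,0,0.006,0],[0,0,0,0],[0,0,0,0]],
])

```text
clock: 67.45
eef_pos: [0.4845, -0.0107, 0.0602]
tool_rot: [-0.1, 0.995, -0.007, 0.023]
ft_force: [0.1, 0.3, -0.3]
grip_width: 0.0353
```

```bash
python3 go.py 0.4729 -0.0055 0.085 191.2 1; python3 rel.py 180.1 11.25 .0175; python3 podz.py w43
```

```text
G [ 0.4826 -0.0104  0.0992] phi -168.46 tilt [ 0.048 -0.009] j [-0.02  0.29 -0.33  0.9  -0.01 -1.79] w 0.0353 F [ 0.1  0.3 -0.3] t 67.45
d world [-0.0097  0.0049 -0.0142] dphi -0.3 | d tool total [0.0092 0.0069 0.0136]
[[0.009, 0.007, 0.014, np.float64(0.3)]]
6 pts
corr deg [-0.65 -0.54 -0.75] rms px 2.22
hole [ 0.4728 -0.0059  0.05  ] px [[339.6 245.2]]
pod px [321.9 294. ] foil [ 0.4819 -0.0116  0.1167] G [ 0.4826 -0.0104  0.0992] pod in tool [ 0.0001 -0.0014 -0.0565]
move world [-0.01    0.0058  0.    ] tool [ 0.0086  0.0077 -0.0005]
w 0.0355 z 0.0605 tilt [ 0.048 -0.009]
[293.  346.9] [31.3 41.1] 973 pos [0.4876 0.077  0.0567] tool [-0.0202  0.0852  0.0032]
[321.9 294.1] [60. 70.] 3300 pos [ 0.4815 -0.0085  0.1121] tool [ 0.0003  0.0017 -0.0517]
[388.5 259.9] [18.4 22.2] 232 pos [ 0.4404 -0.0048  0.0534] tool [0.0426 0.0146 0.005 ]
```

Call:
send_rows([
  [[0.002,0.002,0.003,0],[0.003,0.002,0.006,0],[0.002,0.002,0.006,0],[0.002,0.001,0.006,0],[0,0,0.005,0],[0,0,0.002,0],[0,0,0,0],[0,0,0,0]],
])

```text
clock: 68.35
eef_pos: [0.4753, -0.0055, 0.0299]
tool_rot: [-0.1, 0.995, -0.007, 0.024]
ft_force: [-0.4, -0.5, -0.2]
grip_width: 0.0355
```

```bash
python3 go.py 0.4729 -0.0055 0.065 191.2 1; python3 podz.py w44
```

```text
G [ 0.4734 -0.0052  0.0689] phi -168.46 tilt [ 0.049 -0.009] j [-0.01  0.31 -0.39  0.82 -0.01 -1.78] w 0.0355 F [-0.4 -0.5 -0.2] t 68.35
d world [-0.0005 -0.0003 -0.0039] dphi -0.3 | d tool total [ 0.0007 -0.0002  0.0039]
[[0.001, -0.0, 0.004, np.float64(0.3)]]
w 0.035 z 0.03 tilt [ 0.05  -0.009]
[309.6 332.6] [27.4 58. ] 918 pos [0.4716 0.0414 0.0559] tool [-0.0068  0.0463 -0.0265]
[321.9 294.1] [60. 70.] 3299 pos [ 0.4723 -0.0034  0.0819] tool [ 0.0002  0.0017 -0.052 ]
```

Call:
send_rows([
  [[0.001,-0.001,0.001,0],[0.001,-0.001,0.001,0],[0.001,-0.002,0,0],[0,0,0,0],[0,0,0,0],[0,0,0,0],[0,0,0,0],[0,0,0,0]],
])

```text
clock: 69.2
eef_pos: [0.4752, -0.0104, 0.0293]
tool_rot: [-0.1, 0.995, -0.007, 0.026]
ft_force: [-0.4, 0.3, 0.4]
grip_width: 0.0354
```

```bash
python3 go.py 0.4729 -0.0055 0.065 191.2 1; python3 podz.py w45
```

```text
G [ 0.4731 -0.0101  0.0682] phi -168.48 tilt [ 0.054 -0.008] j [-0.02  0.31 -0.4   0.81 -0.01 -1.79] w 0.0354 F [-0.4  0.3  0.4] t 69.2
d world [-0.0002  0.0046 -0.0032] dphi -0.3 | d tool total [-0.0006  0.0046  0.0032]
[[-0.001, 0.005, 0.003, np.float64(0.3)]]
w 0.0352 z 0.0293 tilt [ 0.054 -0.008]
[309.3 336.5] [31.2 59.8] 1226 pos [0.471  0.0388 0.0559] tool [-0.0071  0.0485 -0.0272]
[360.9 333.6] [16.5 30.5] 241 pos [0.4421 0.0304 0.0541] tool [ 0.023   0.0461 -0.0269]
[321.9 294.1] [60.3 70. ] 3318 pos [ 0.4719 -0.0082  0.0811] tool [ 0.0002  0.0018 -0.0519]
```

Call:
send_rows([
  [[0.001,0,0,0],[0.001,0,0,0],[0.001,0,0,0],[0,0,0,0],[0,0,0,0],[0,0,0,0],[0,0,0,0],[0,0,0,0]],
])

```text
clock: 70.05
eef_pos: [0.4721, -0.0112, 0.0289]
tool_rot: [-0.1, 0.995, -0.007, 0.026]
ft_force: [1.2, 0.8, -0.2]
grip_width: 0.0353
```

Call:
send_rows([
  [[0,0,0,0],[0,0,0,0],[0,0,0,0],[0,0,0,0],[0,0,0,0],[0,0,0,0],[0,0,0,0],[0,0,0,0]],
], hand=-0.1)

```text
clock: 70.85
eef_pos: [0.4711, -0.0112, 0.0286]
tool_rot: [-0.1, 0.995, -0.007, 0.025]
ft_force: [-0.1, -0.4, 0.4]
grip_width: 0.047
```

```bash
python3 go.py 0.4729 -0.0055 0.065 191.2 1; python3 podz.py w46;python3 -c "
from meas import *
print(drum(cam('top'),True))"
```

```text
G [ 0.469  -0.0108  0.0675] phi -168.47 tilt [ 0.052 -0.009] j [-0.02  0.3  -0.41  0.81 -0.01 -1.79] w 0.047 F [-0.1 -0.4  0.4] t 70.85
d world [ 0.0039  0.0053 -0.0025] dphi -0.3 | d tool total [-0.0047  0.0045  0.0027]
[[-0.005, 0.005, 0.003, np.float64(0.3)]]
w 0.0467 z 0.0286 tilt [ 0.052 -0.009]
[303.4 331.2] [44.2 55.3] 1916 pos [0.471  0.0346 0.0559] tool [-0.0104  0.0443 -0.0277]
[360.4 317.2] [19.8 81.9] 1009 pos [0.4413 0.0183 0.0537] tool [ 0.022   0.0344 -0.0269]
[318.9 279.6] [55.5 64.8] 2821 pos [ 0.4701 -0.009   0.0688] tool [-0.0015  0.0016 -0.0403]
12 resid mm [0.8 0.6 0.7 0.3 0.6 0.  0.4 0.5 0.4 0.2 0.4 0.5]
[ 5.85619965e-01  1.65994765e-02 -1.79582216e+02]
```

Call:
send_rows([
  [[-0.001,0.001,0.003,0],[0,0,0.003,0],[0,0,0.002,0],[0,0,0,0],[0,0,0,0],[0,0,0,0],[0,0,0,0],[0,0,0,0]],
])

```text
clock: 71.75
eef_pos: [0.4727, -0.01, 0.0204]
tool_rot: [-0.1, 0.995, -0.007, 0.026]
ft_force: [-1.1, -0.0, 0.9]
grip_width: 0.047
```

Call:
send_rows([
  [[0,0,0,0],[0,0,0,0],[0,0,0,0],[0,0,0,0],[0,0,0,0],[0,0,0,0],[0,0,-0.01,0],[0,0,-0.02,0]],
], hand=1)

```text
clock: 72.55
eef_pos: [0.4689, -0.0098, 0.0503]
tool_rot: [-0.1, 0.995, -0.007, 0.023]
ft_force: [-0.5, -0.2, 0.3]
grip_width: 0.035
```

```bash
python3 go.py 0.45 0.27 0.13 191.4 10; python3 podz.py w47;python3 -c "
from meas import *
print(drum(cam('top'),True))"
```

```text
G [ 0.4671 -0.0095  0.0893] phi -168.48 tilt [ 0.047 -0.009] j [-0.02  0.27 -0.38  0.87 -0.01 -1.79] w 0.035 F [-0.5 -0.2  0.3] t 72.55
d world [-0.0171  0.2795  0.0407] dphi -0.1 | d tool total [-0.0409  0.2765 -0.044 ]
[[-0.004, 0.028, -0.004, np.float64(0.0)], [-0.004, 0.028, -0.004, np.float64(0.0)], [-0.004, 0.028, -0.004, np.float64(0.0)], [-0.004, 0.028, -0.004, np.float64(0.0)], [-0.004, 0.028, -0.004, np.float64(0.0)], [-0.004, 0.028, -0.004, np.float64(0.0)], [-0.004, 0.028, -0.004, np.float64(0.0)], [-0.004, 0.028, -0.004, np.float64(0.0)], [-0.004, 0.028, -0.004, np.float64(0.0)], [-0.004, 0.028, -0.004, np.float64(0.0)]]
w 0.0352 z 0.054 tilt [ 0.053 -0.009]
[282.3 349.9] [15.1 27. ] 289 pos [0.479  0.0729 0.0568] tool [-0.024   0.0795 -0.0031]
[299.3 316.8] [18.1 41.7] 408 pos [0.4727 0.0434 0.0564] tool [-0.0119  0.0519 -0.0028]
[321.9 285.4] [57.5 68. ] 3073 pos [ 0.4665 -0.0089  0.0972] tool [ 0.0025  0.0011 -0.0434]
12 resid mm [0.5 0.6 0.6 3.2 0.2 0.1 0.6 0.7 0.5 0.6 0.4 0.6]
[ 5.85639643e-01  1.68202401e-02 -1.79532727e+02]
```

```bash
python3 go.py 0.552 0.29 0.12 191.4 10
```

```text
G [ 0.4701 -0.0095  0.0922] phi -168.47 tilt [ 0.055 -0.009] j [-0.02  0.27 -0.38  0.87 -0.01 -1.79] w 0.035 F [ 0.5 -0.1 -0.4] t 72.65
d world [0.0819 0.2995 0.0278] dphi -0.1 | d tool total [-0.1414  0.2767 -0.026 ]
[[-0.014, 0.028, -0.003, np.float64(0.0)], [-0.014, 0.028, -0.003, np.float64(0.0)], [-0.014, 0.028, -0.003, np.float64(0.0)], [-0.014, 0.028, -0.003, np.float64(0.0)], [-0.014, 0.028, -0.003, np.float64(0.0)], [-0.014, 0.028, -0.003, np.float64(0.0)], [-0.014, 0.028, -0.003, np.float64(0.0)], [-0.014, 0.028, -0.003, np.float64(0.0)], [-0.014, 0.028, -0.003, np.float64(0.0)], [-0.014, 0.028, -0.003, np.float64(0.0)]]
```

Call:
send_rows([
  [[0,0.004,-0.03,0],[-0.006,0.015,-0.015,0],[-0.014,0.03,-0.003,0],[-0.018,0.037,0,0],[-0.02,0.041,0,0],[-0.02,0.041,0,0],[-0.019,0.037,0,0],[-0.015,0.03,0,0]],
])

```text
clock: 73.45
eef_pos: [0.5341, 0.2472, 0.1022]
tool_rot: [-0.095, 0.995, -0.008, 0.027]
ft_force: [-0.6, -0.2, -1.3]
grip_width: 0.035
```

Call:
send_rows([
  [[-0.012,0.02,0,0],[-0.007,0.01,0.01,0],[-0.003,0.004,0.02,0],[0,0,0.025,0],[0,0,0.02,0],[0,0,0.01,0],[0,0,0,0],[0,0,0,0]],
])

```text
clock: 74.25
eef_pos: [0.5528, 0.2873, 0.0077]
tool_rot: [-0.097, 0.995, -0.01, 0.024]
ft_force: [0.0, 0.1, -0.4]
grip_width: 0.0345
```

```bash
python3 go.py 0.552 0.29 0.025 191.4 1; python3 podz.py w48
```

```text
G [0.5509 0.2879 0.0467] phi -168.82 tilt [ 0.05  -0.014] j [ 0.5   0.59  0.01  0.95 -0.04 -1.27] w 0.0345 F [ 0.   0.1 -0.4] t 74.25
d world [ 0.0011  0.0021 -0.0217] dphi 0.2 | d tool total [-0.0005  0.0024  0.0217]
[[-0.001, 0.002, 0.022, np.float64(-0.2)]]
w 0.0353 z 0.0079 tilt [ 0.05  -0.014]
[322.  285.3] [57.9 68.1] 3092 pos [0.5503 0.2884 0.0546] tool [ 0.0001  0.0004 -0.0468]
```

Call:
send_rows([
  [[0,0.001,0.005,0],[0,0.001,0.006,0],[0,0,0.004,0],[0,0,0.001,0],[0,0,0,0],[0,0,0,0],[0,0,0,0],[0,0,0,0]],
])

```text
clock: 75.1
eef_pos: [0.5561, 0.2904, -0.0053]
tool_rot: [-0.097, 0.995, -0.008, 0.027]
ft_force: [-0.0, -1.0, 0.5]
grip_width: 0.0352
```

Call:
send_rows([
  [[0,0,0,0],[0,0,0,0],[0,0,0,0],[0,0,-0.01,0],[0,0,-0.03,0],[0,0,-0.04,0],[0,0,-0.03,0],[0.005,-0.02,0,0]],
], hand=-0.1)

```text
clock: 75.9
eef_pos: [0.5481, 0.2724, 0.1102]
tool_rot: [-0.098, 0.995, -0.008, 0.027]
ft_force: [0.2, -0.6, -0.1]
grip_width: 0.047
```

```bash
python3 go.py 0.591 -0.2883 0.12 191.4 12; python3 podz.py w49; python3 -c "
from meas import *
c=cam('top','t10');print(drum(c,True))
b,m=blobs(c,(5,120,60),(20,255,255),8,(170,120,460,300))
for p,s in b: print('orange',p.round(1),s[4],onz(c,p,0.032)[0].round(4))"
```

```text
G [0.5459 0.2729 0.1491] phi -168.69 tilt [ 0.055 -0.011] j [ 0.48  0.48  0.1   1.15 -0.04 -1.29] w 0.047 F [ 0.2 -0.6 -0.1] t 75.9
d world [ 0.0451 -0.5612 -0.0291] dphi 0.1 | d tool total [ 0.0673 -0.5584  0.0375]
[[0.006, -0.047, 0.003, np.float64(-0.0)], [0.006, -0.047, 0.003, np.float64(-0.0)], [0.006, -0.047, 0.003, np.float64(-0.0)], [0.006, -0.047, 0.003, np.float64(-0.0)], [0.006, -0.047, 0.003, np.float64(-0.0)], [0.006, -0.047, 0.003, np.float64(-0.0)], [0.006, -0.047, 0.003, np.float64(-0.0)], [0.006, -0.047, 0.003, np.float64(-0.0)], [0.006, -0.047, 0.003, np.float64(-0.0)], [0.006, -0.047, 0.003, np.float64(-0.0)], [0.006, -0.047, 0.003, np.float64(-0.0)], [0.006, -0.047, 0.003, np.float64(-0.0)]]
w 0.0467 z 0.1086 tilt [ 0.052 -0.016]
[390.  254.9] [14.8 33.7] 299 pos [0.4854 0.3053 0.0353] tool [0.0564 0.0508 0.0693]
[315.  224.8] [33.9 36.1] 962 pos [0.5554 0.2925 0.0358] tool [-0.0098  0.0248  0.0727]
12 resid mm [0.6 0.  0.5 0.4 0.4 0.4 0.6 0.5 0.1 0.5 0.3 0.4]
[ 5.85586625e-01  1.67325499e-02 -1.79537301e+02]
orange [385.9 195.2] 70 [ 0.5915 -0.2884  0.032 ]
orange [411.8 194.6] 69 [ 0.596  -0.3774  0.032 ]
orange [216.1 199.7] 58 [0.5598 0.2884 0.032 ]
orange [207.5 219.7] 75 [0.4908 0.3119 0.032 ]
orange [275.7 220.6] 74 [0.494  0.0829 0.032 ]
orange [288.7 226.3] 76 [0.476  0.0384 0.032 ]
orange [294.6 236.1] 61 [0.4437 0.0174 0.032 ]
```

Call:
send_rows([
  [[0.004,-0.03,0,0],[0.006,-0.047,0,0],[0.006,-0.049,0,0],[0.006,-0.049,0,0],[0.006,-0.049,0,0],[0.006,-0.049,0,0],[0.006,-0.049,0,0],[0.006,-0.049,0,0]],
], hand=-0.4)

```text
clock: 76.8
eef_pos: [0.5725, -0.1051, 0.1113]
tool_rot: [-0.103, 0.994, -0.007, 0.023]
ft_force: [1.4, 0.5, -0.3]
grip_width: 0.0598
```

```bash
python3 go.py 0.5915 -0.2884 0.11 191.4 8
```

```text
G [ 0.5706 -0.1047  0.1502] phi -168.15 tilt [ 0.047 -0.009] j [-0.18  0.41  0.01  1.12 -0.   -1.96] w 0.0598 F [ 1.4  0.5 -0.3] t 76.8
d world [ 0.0209 -0.1837 -0.0402] dphi -0.4 | d tool total [ 0.0191 -0.1833  0.0429]
[[0.002, -0.023, 0.005, np.float64(0.1)], [0.002, -0.023, 0.005, np.float64(0.1)], [0.002, -0.023, 0.005, np.float64(0.1)], [0.002, -0.023, 0.005, np.float64(0.1)], [0.002, -0.023, 0.005, np.float64(0.1)], [0.002, -0.023, 0.005, np.float64(0.1)], [0.002, -0.023, 0.005, np.float64(0.1)], [0.002, -0.023, 0.005, np.float64(0.1)]]
```

Call:
send_rows([
  [[0.004,-0.038,0,0],[0.004,-0.036,0.002,0],[0.004,-0.032,0.004,0],[0.003,-0.026,0.006,0],[0.002,-0.018,0.008,0],[0.001,-0.01,0.01,0],[0,-0.004,0.01,0],[0,-0.001,0.006,0]],
])

```text
clock: 77.6
eef_pos: [0.5896, -0.2814, 0.0623]
tool_rot: [-0.099, 0.995, -0.005, 0.022]
ft_force: [-0.3, -0.1, 0.2]
grip_width: 0.0597
```

```bash
python3 go.py 0.5915 -0.2884 0.017 191.4 1;python3 podz.py w50
```

```text
G [ 0.5879 -0.2811  0.1012] phi -168.66 tilt [ 0.044 -0.006] j [-0.45  0.59  0.17  1.1   0.01 -2.22] w 0.0597 F [-0.3 -0.1  0.2] t 77.6
d world [ 0.0036 -0.0073 -0.0842] dphi 0.1 | d tool total [ 0.0014 -0.0066  0.0843]
[[0.001, -0.007, 0.084, np.float64(-0.1)]]
w 0.0601 z 0.0612 tilt [ 0.042 -0.005]
[326.6 213.8] [42.9 45.2] 1524 pos [ 0.5901 -0.2895  0.0343] tool [ 0.0017 -0.0083  0.0269]
[347.6  78. ] [51.4 54.7] 2205 pos [ 0.5961 -0.3775  0.0333] tool [ 0.0131 -0.0959  0.0286]
```

Call:
send_rows([
  [[0,-0.003,0.01,0],[0.001,-0.004,0.016,0],[0,-0.003,0.018,0],[0,-0.001,0.018,0],[0,-0.001,0.012,0],[0,0,0.006,0],[0,0,0.001,0],[0,0,0,0]],
])

```text
clock: 78.45
eef_pos: [0.5962, -0.2866, -0.0235]
tool_rot: [-0.104, 0.994, -0.004, 0.021]
ft_force: [0.1, -0.3, 1.2]
grip_width: 0.0598
```

```bash
python3 go.py 0.5915 -0.2884 0.017 191.4 1;python3 podz.py w51
```

```text
G [ 0.5945 -0.2864  0.0155] phi -168.06 tilt [ 0.043 -0.004] j [-0.46  0.69  0.1   0.94  0.02 -2.23] w 0.0598 F [ 0.1 -0.3  1.2] t 78.45
d world [-0.003  -0.002   0.0015] dphi -0.5 | d tool total [ 0.0033 -0.0013 -0.0016]
[[0.003, -0.001, -0.002, np.float64(0.5)]]
w 0.06 z -0.0232 tilt [ 0.043 -0.004]
[333.8 291.6] [63.8 73.7] 3691 pos [ 0.5892 -0.291   0.0341] tool [ 0.0055 -0.0035 -0.0575]
[334.5 247.7] [17.2 43.6] 364 pos [ 0.5921 -0.3032  0.0167] tool [ 0.0059 -0.0159 -0.04  ]
[374.9  73.6] [91.5 98.3] 7064 pos [ 0.5953 -0.379   0.0333] tool [ 0.0178 -0.0909 -0.0561]
```

Call:
send_rows([
  [[0.002,-0.001,-0.001,0],[0.002,-0.001,0,0],[0,0,0,0],[0,0,0,0],[0,0,0,0],[0,0,0,0],[0,0,0,0],[0,0,0,0]],
], hand=0.6)

```text
clock: 79.3
eef_pos: [0.5946, -0.2909, -0.0187]
tool_rot: [-0.104, 0.994, -0.006, 0.024]
ft_force: [0.1, 0.3, 0.5]
grip_width: 0.0354
```

Call:
send_rows([
  [[0,0,0,0],[0,0,0,0],[0,0,0,0],[0,0,0,0],[0,0,-0.01,0],[0,0,-0.02,0],[0,0,-0.03,0],[0,0,-0.02,0]],
], hand=1)

```text
clock: 80.1
eef_pos: [0.5874, -0.2887, 0.0605]
tool_rot: [-0.104, 0.994, -0.003, 0.02]
ft_force: [1.5, -0.9, -0.3]
grip_width: 0.0353
```

```bash
python3 go.py 0.4727 -0.0066 0.125 191.4 10;python3 podz.py w52
python3 - <<'E'
import cv2,numpy as np
for n in ['w24','w31','w42','w52']:
    im=cv2.imread(f'pics/{n}.png'); hsv=cv2.cvtColor(im,cv2.COLOR_BGR2HSV)
    out=[]
    for y in range(232,268,4):
        r=hsv[y,270:375]; m=(r[:,0]<16)&(r[:,1]>130)&(r[:,2]>25); xs=np.nonzero(m)[0]
        out.append((y,int(xs.max()-xs.min()+1) if len(xs) else 0))
    print(n,out)
E
```

```text
G [ 0.5859 -0.2886  0.0994] phi -168.08 tilt [ 0.04  -0.002] j [-0.46  0.6   0.17  1.11  0.02 -2.24] w 0.0353 F [ 1.5 -0.9 -0.3] t 80.1
d world [-0.1132  0.282   0.0256] dphi -0.5 | d tool total [ 0.0514  0.299  -0.0307]
[[0.005, 0.03, -0.003, np.float64(0.1)], [0.005, 0.03, -0.003, np.float64(0.1)], [0.005, 0.03, -0.003, np.float64(0.1)], [0.005, 0.03, -0.003, np.float64(0.1)], [0.005, 0.03, -0.003, np.float64(0.1)], [0.005, 0.03, -0.003, np.float64(0.1)], [0.005, 0.03, -0.003, np.float64(0.1)], [0.005, 0.03, -0.003, np.float64(0.1)], [0.005, 0.03, -0.003, np.float64(0.1)], [0.005, 0.03, -0.003, np.float64(0.1)]]
w 0.0357 z 0.0641 tilt [ 0.045 -0.005]
[322.  290.6] [62.1 71.7] 3495 pos [ 0.5855 -0.2905  0.1152] tool [ 0.0016 -0.0009 -0.0512]
[327.3 246.7] [13.1 43.2] 299 pos [ 0.5865 -0.3025  0.0953] tool [ 0.004  -0.0125 -0.0312]
[343.   89.3] [51.5 54.2] 2187 pos [ 0.596  -0.3776  0.0333] tool [ 0.0129 -0.0871  0.0315]
w24 [(232, 0), (236, 0), (240, 0), (244, 21), (248, 34), (252, 41), (256, 46), (260, 49), (264, 0)]
w31 [(232, 0), (236, 12), (240, 34), (244, 43), (248, 50), (252, 53), (256, 58), (260, 61), (264, 71)]
w42 [(232, 0), (236, 0), (240, 22), (244, 37), (248, 45), (252, 51), (256, 55), (260, 67), (264, 62)]
w52 [(232, 0), (236, 0), (240, 17), (244, 32), (248, 40), (252, 44), (256, 2), (260, 20), (264, 40)]
```

Call:
send_rows([
  [[0.002,0.015,-0.02,0],[0.005,0.03,-0.012,0],[0.007,0.042,0,0],[0.008,0.046,0,0],[0.008,0.046,0,0],[0.007,0.042,0,0],[0.006,0.034,0,0],[0.004,0.022,0,0]],
])

```text
clock: 80.95
eef_pos: [0.4863, -0.0244, 0.0962]
tool_rot: [-0.1, 0.995, -0.008, 0.03]
ft_force: [-0.1, 0.9, 0.5]
grip_width: 0.0354
```

Call:
send_rows([
  [[0.002,0.01,0.004,0],[0.001,0.004,0.01,0],[0,0,0.012,0],[0,0,0.01,0],[0,0,0.005,0],[0,0,0,0],[0,0,0,0],[0,0,0,0]],
])

```text
clock: 81.75
eef_pos: [0.484, -0.0122, 0.0522]
tool_rot: [-0.1, 0.994, -0.009, 0.031]
ft_force: [-0.2, 0.2, 0.7]
grip_width: 0.0349
```

```bash
python3 go.py 0.4729 -0.0066 0.075 191.4 1; python3 rel.py 180.4 11.25 .0175; python3 podz.py w53
```

```text
G [ 0.4815 -0.0117  0.0911] phi -168.5 tilt [ 0.063 -0.011] j [-0.02  0.29 -0.36  0.86 -0.01 -1.79] w 0.0349 F [-0.2  0.2  0.7] t 81.75
d world [-0.0086  0.0051 -0.0161] dphi -0.1 | d tool total [0.0084 0.0071 0.0155]
[[0.008, 0.007, 0.015, np.float64(0.1)]]
6 pts
corr deg [-0.75 -0.53 -0.58] rms px 2.41
hole [ 0.473  -0.0065  0.05  ] px [[338.4 251.3]]
pod px [321.9 290.7] foil [ 0.4809 -0.0144  0.1087] G [ 0.4816 -0.0117  0.0912] pod in tool [ 0.0002 -0.0029 -0.0565]
move world [-0.0092  0.0081  0.    ] tool [ 0.0074  0.0098 -0.0007]
w 0.0353 z 0.0524 tilt [ 0.063 -0.011]
[292.7 351.6] [22. 42.] 660 pos [0.4871 0.0724 0.0568] tool [-0.02    0.082  -0.0051]
[321.9 290.7] [62.3 72.1] 3528 pos [ 0.4809 -0.0134  0.1073] tool [ 0.0001 -0.002  -0.055 ]
```

Call:
send_rows([
  [[0.003,0.002,0.004,0],[0.003,0.002,0.006,0],[0.003,0.001,0.006,0],[0.002,0.001,0.004,0],[0.001,0,0.002,0],[0,0,0,0],[0,0,0,0],[0,0,0,0]],
])

```text
clock: 82.65
eef_pos: [0.4715, -0.0083, 0.028]
tool_rot: [-0.1, 0.994, -0.009, 0.031]
ft_force: [-0.7, -0.4, -0.5]
grip_width: 0.0351
```

```bash
python3 go.py 0.4729 -0.0066 0.066 191.4 1; python3 podz.py w54
```

```text
G [ 0.469  -0.0079  0.0669] phi -168.45 tilt [ 0.064 -0.011] j [-0.01  0.3  -0.42  0.79 -0.01 -1.78] w 0.0351 F [-0.7 -0.4 -0.5] t 82.65
d world [ 0.0039  0.0013 -0.0009] dphi -0.1 | d tool total [-0.004   0.0005  0.0012]
[[-0.004, 0.0, 0.001, np.float64(0.1)]]
w 0.0352 z 0.0281 tilt [ 0.064 -0.011]
[356.7 330.6] [17.6 33.6] 358 pos [0.4415 0.0302 0.0542] tool [ 0.0202  0.0431 -0.0284]
[303.2 333. ] [33.9 57.2] 1242 pos [0.4712 0.0383 0.0563] tool [-0.0106  0.045  -0.0287]
[321.9 290.7] [62.3 72.1] 3526 pos [ 0.4683 -0.0094  0.0829] tool [ 0.0001 -0.0017 -0.0549]
```

Call:
send_rows([
  [[-0.001,0.001,0,0],[0,0,0,0],[0,0,0,0],[0,0,0,0],[0,0,0,0],[0,0,0,0],[0,0,0,0],[0,0,0,0]],
], hand=-0.1)

```text
clock: 83.5
eef_pos: [0.4735, -0.007, 0.0288]
tool_rot: [-0.1, 0.994, -0.009, 0.032]
ft_force: [-0.2, -0.2, -1.2]
grip_width: 0.0469
```

```bash
python3 go.py 0.4729 -0.0066 0.13 191.4 1; python3 podz.py w55
```

```text
G [ 0.4709 -0.0066  0.0677] phi -168.46 tilt [ 0.066 -0.011] j [-0.01  0.3  -0.42  0.79 -0.01 -1.78] w 0.0469 F [-0.2 -0.2 -1.2] t 83.5
d world [0.002  0.     0.0623] dphi -0.1 | d tool total [-0.0059 -0.0019 -0.062 ]
[[-0.006, -0.002, -0.062, np.float64(0.1)]]
w 0.0469 z 0.0288 tilt [ 0.066 -0.011]
[308.4 325.7] [45.7 55.4] 1986 pos [0.4711 0.0346 0.056 ] tool [-0.0077  0.0407 -0.0277]
[363.5 319. ] [19.  65.2] 732 pos [0.4415 0.0232 0.0542] tool [ 0.0236  0.0354 -0.0278]
[327.7 260.3] [54.1 59.8] 2537 pos [ 0.4693 -0.0088  0.0555] tool [ 0.0028 -0.0015 -0.0268]
```

Call:
send_rows([
  [[-0.001,0,-0.01,0],[-0.002,-0.001,-0.02,0],[-0.002,-0.001,-0.03,0],[0.004,-0.025,0,-2.5],[0.004,-0.04,0,-2.5],[0.002,-0.045,0,-2.5],[0,-0.048,0,-2.5],[-0.002,-0.048,0,-2.5]],
], hand=-0.4)

```text
clock: 84.35
eef_pos: [0.5299, -0.2057, 0.1034]
tool_rot: [-0.218, 0.975, -0.012, 0.033]
ft_force: [1.1, 0.3, 0.1]
grip_width: 0.0601
```

```bash
python3 go.py 0.596 -0.3774 0.12 214 8; python3 -c "
from meas import *
c=cam('top','t11');print(drum(c,True))
b,m=blobs(c,(5,120,60),(20,255,255),8,(170,120,460,300))
for p,s in b: print('orange',p.round(1),s[4],onz(c,p,0.032)[0].round(4))"
```

```text
G [ 0.5272 -0.2053  0.1423] phi -154.75 tilt [ 0.069 -0.01 ] j [-0.38  0.38 -0.07  1.05  0.02 -2.39] w 0.0601 F [1.1 0.3 0.1] t 84.35
d world [ 0.0688 -0.1721 -0.0223] dphi 8.7 | d tool total [ 0.0125 -0.184   0.0287]
[[0.002, -0.023, 0.004, np.float64(-1.1)], [0.002, -0.023, 0.004, np.float64(-1.1)], [0.003, -0.023, 0.004, np.float64(-1.1)], [0.003, -0.023, 0.004, np.float64(-1.1)], [0.004, -0.023, 0.004, np.float64(-1.1)], [0.004, -0.023, 0.004, np.float64(-1.1)], [0.004, -0.023, 0.004, np.float64(-1.1)], [0.005, -0.023, 0.004, np.float64(-1.1)]]
12 resid mm [0.5 0.1 0.5 0.5 0.4 0.2 0.5 0.7 0.1 0.4 0.2 0.3]
[ 5.85541517e-01  1.66985877e-02 -1.79486477e+02]
orange [414.2 195.3] 29 [ 0.5937 -0.3853  0.032 ]
orange [214.7 200.6] 83 [0.5566 0.2929 0.032 ]
orange [206.7 220.1] 88 [0.4893 0.3143 0.032 ]
orange [275.7 220.6] 74 [0.494  0.0829 0.032 ]
orange [288.8 226.4] 77 [0.4758 0.0383 0.032 ]
orange [301.9 227.3] 76 [ 0.4738 -0.0056  0.032 ]
orange [294.6 236.2] 60 [0.4435 0.0177 0.032 ]
```

```bash
python3 -c "
from meas import *
c=cam('top'); im=c['image']
cv2.imwrite('pics/spoon.png',cv2.resize(im[130:260,360:460,::-1],None,fx=5,fy=4.5,interpolation=cv2.INTER_CUBIC))
for p in [(403,174),(403,180),(397,174),(409,174),(408,147)]: print(p,onz(c,p,0.01)[0].round(3))"
```

```text
(403, 174) [ 0.674 -0.354  0.01 ]
(403, 180) [ 0.652 -0.353  0.01 ]
(397, 174) [ 0.674 -0.332  0.01 ]
(409, 174) [ 0.675 -0.375  0.01 ]
(408, 147) [ 0.775 -0.374  0.01 ]
```

Call:
send_rows([
  [[0.002,-0.036,0,-1.5],[0.002,-0.034,0.002,-1.5],[0.003,-0.032,0.003,-1.5],[0.003,-0.025,0.005,-1.5],[0.002,-0.018,0.006,-1],[0.002,-0.01,0.006,-0.5],[0,-0.004,0.006,0],[0,0,0.004,0]],
], hand=-0.25)

```text
clock: 85.25
eef_pos: [0.597, -0.36, 0.0796]
tool_rot: [-0.279, 0.96, -0.015, 0.033]
ft_force: [0.3, 0.4, -0.7]
grip_width: 0.0536
```

```bash
python3 go.py 0.596 -0.3774 0.017 214 1; python3 podz.py w56
```

```text
G [ 0.5942 -0.3596  0.1185] phi -147.48 tilt [ 0.072 -0.011] j [-0.56  0.64  0.31  1.16  0.03 -2.69] w 0.0536 F [ 0.3  0.4 -0.7] t 85.25
d world [ 0.0018 -0.0178 -0.1015] dphi 1.5 | d tool total [ 0.0136 -0.0112  0.1016]
[[0.014, -0.011, 0.102, np.float64(-1.5)]]
w 0.0538 z 0.0788 tilt [ 0.07 -0.01]
[341.6 201.1] [40.9 42. ] 1348 pos [ 0.5941 -0.3768  0.034 ] tool [ 0.0138 -0.0114  0.0447]
```

Call:
send_rows([
  [[0.004,-0.003,0.005,-0.5],[0.004,-0.004,0.01,-0.5],[0.004,-0.003,0.015,-0.5],[0.002,-0.002,0.018,0],[0,-0.001,0.015,0],[0,0,0.008,0],[0,0,0.003,0],[0,0,0,0]],
])

```text
clock: 86.1
eef_pos: [0.5951, -0.3765, -0.0021]
tool_rot: [-0.295, 0.955, -0.013, 0.031]
ft_force: [0.6, -0.5, 0.6]
grip_width: 0.0534
```

```bash
python3 go.py 0.596 -0.3774 0.018 214 1; python3 podz.py w57
```

```text
G [ 0.5925 -0.3762  0.0368] phi -145.66 tilt [ 0.067 -0.007] j [-0.58  0.73  0.24  1.02  0.03 -2.75] w 0.0534 F [ 0.6 -0.5  0.6] t 86.1
d world [ 0.0035 -0.0012 -0.0188] dphi -0.3 | d tool total [-0.0013 -0.0021  0.019 ]
[[-0.001, -0.002, 0.019, np.float64(0.3)]]
w 0.0534 z -0.0017 tilt [ 0.067 -0.007]
[321.6 267. ] [58.  63.7] 2902 pos [ 0.5938 -0.3784  0.0343] tool [ 0.0003 -0.0023 -0.036 ]
```

Call:
send_rows([
  [[0,-0.001,0.005,0],[0,-0.001,0.007,0],[0,0,0.005,0],[0,0,0.002,0],[0,0,0,0],[0,0,0,0],[0,0,0,0],[0,0,0,0]],
])

```text
clock: 86.95
eef_pos: [0.5999, -0.3795, -0.019]
tool_rot: [-0.295, 0.955, -0.015, 0.033]
ft_force: [0.0, 0.0, 0.2]
grip_width: 0.0534
```

Call:
send_rows([
  [[0,0,0,0],[0,0,0,0],[0,0,0,0],[0,0,0,0],[0,0,0,0],[0,0,-0.01,0],[0,0,-0.025,0],[0,0,-0.035,0]],
], hand=1)

```text
clock: 87.75
eef_pos: [0.5907, -0.3759, 0.0466]
tool_rot: [-0.295, 0.955, -0.011, 0.029]
ft_force: [0.7, -0.9, -0.7]
grip_width: 0.0357
```

```bash
python3 go.py 0.490 -0.0482 0.125 214.2 10;python3 podz.py w58
python3 - <<'E'
import cv2,numpy as np
for n in ['w24','w31','w42','w52','w58']:
    im=cv2.imread(f'pics/{n}.png'); hsv=cv2.cvtColor(im,cv2.COLOR_BGR2HSV)
    out=[]
    for y in range(232,268,4):
        r=hsv[y,270:375]; m=(r[:,0]<16)&(r[:,1]>130)&(r[:,2]>25); xs=np.nonzero(m)[0]
        out.append((y,int(xs.max()-xs.min()+1) if len(xs) else 0))
    print(n,out)
E
```

```text
G [ 0.5883 -0.3758  0.0855] phi -145.63 tilt [ 0.061 -0.003] j [-0.58  0.69  0.29  1.12  0.03 -2.75] w 0.0357 F [ 0.7 -0.9 -0.7] t 87.75
d world [-0.0983  0.3276  0.0395] dphi -0.2 | d tool total [-0.1056  0.3244 -0.0464]
[[-0.011, 0.032, -0.005, np.float64(0.0)], [-0.011, 0.032, -0.005, np.float64(0.0)], [-0.011, 0.032, -0.005, np.float64(0.0)], [-0.011, 0.032, -0.005, np.float64(0.0)], [-0.011, 0.032, -0.005, np.float64(0.0)], [-0.011, 0.032, -0.005, np.float64(0.0)], [-0.01, 0.032, -0.005, np.float64(0.0)], [-0.01, 0.032, -0.005, np.float64(0.0)], [-0.01, 0.032, -0.005, np.float64(0.0)], [-0.01, 0.032, -0.005, np.float64(0.0)]]
w 0.0353 z 0.0553 tilt [ 0.071 -0.01 ]
[321.9 293.2] [62.3 70.6] 3452 pos [ 0.5861 -0.3749  0.0994] tool [ 0.0023  0.0054 -0.0446]
w24 [(232, 0), (236, 0), (240, 0), (244, 21), (248, 34), (252, 41), (256, 46), (260, 49), (264, 0)]
w31 [(232, 0), (236, 12), (240, 34), (244, 43), (248, 50), (252, 53), (256, 58), (260, 61), (264, 71)]
w42 [(232, 0), (236, 0), (240, 22), (244, 37), (248, 45), (252, 51), (256, 55), (260, 67), (264, 62)]
w52 [(232, 0), (236, 0), (240, 17), (244, 32), (248, 40), (252, 44), (256, 2), (260, 20), (264, 40)]
w58 [(232, 0), (236, 0), (240, 0), (244, 15), (248, 31), (252, 39), (256, 9), (260, 3), (264, 52)]
```

Call:
send_rows([
  [[-0.005,0.015,-0.025,0],[-0.01,0.032,-0.015,0],[-0.014,0.042,-0.004,0],[-0.015,0.046,0,0],[-0.015,0.046,0,0],[-0.014,0.043,0,0],[-0.012,0.036,0,0],[-0.009,0.025,0,0]],
])

```text
clock: 88.6
eef_pos: [0.512, -0.0874, 0.1006]
tool_rot: [-0.291, 0.956, -0.023, 0.041]
ft_force: [0.7, -0.7, -0.9]
grip_width: 0.0349
```

Call:
send_rows([
  [[-0.004,0.014,0.004,0],[-0.001,0.006,0.01,0],[0,0.002,0.014,0],[0,0,0.012,0],[0,0,0.005,0],[0,0,0,0],[0,0,0,0],[0,0,0,0]],
])

```text
clock: 89.4
eef_pos: [0.5097, -0.0647, 0.0567]
tool_rot: [-0.293, 0.955, -0.024, 0.045]
ft_force: [-0.3, -0.2, 0.1]
grip_width: 0.0354
```

```bash
python3 go.py 0.4905 -0.048 0.075 214.2 1; python3 rel.py 180.5 33.75 .0175; python3 podz.py w59
```

```text
G [ 0.5058 -0.0639  0.0955] phi -145.78 tilt [ 0.1  -0.02] j [-0.12  0.3  -0.32  0.84 -0.01 -2.29] w 0.0354 F [-0.3 -0.2  0.1] t 89.4
d world [-0.0153  0.0159 -0.0205] dphi -0.0 | d tool total [0.0052 0.0232 0.0185]
[[0.005, 0.023, 0.019, np.float64(0.0)]]
8 pts
corr deg [-0.34 -0.74 -0.3 ] rms px 2.03
hole [ 0.4905 -0.048   0.05  ] px [[333.9 274.4]]
pod px [321.9 293.3] foil [ 0.5054 -0.0654  0.1131] G [ 0.5059 -0.0639  0.0956] pod in tool [ 0.     -0.0022 -0.0564]
move world [-0.0169  0.0178  0.    ] tool [ 0.0039  0.0241 -0.0021]
w 0.035 z 0.0569 tilt [ 0.101 -0.02 ]
[325.7 340.9] [31.1 50.2] 1111 pos [ 0.468  -0.0064  0.0554] tool [ 0.0019  0.0716 -0.004 ]
[321.9 293.3] [62.2 70.6] 3448 pos [ 0.5044 -0.0631  0.1088] tool [-0.0001  0.0006 -0.0523]
```

Call:
send_rows([
  [[0.001,0.006,0.001,0],[0.001,0.007,0.002,0],[0.001,0.006,0.003,0],[0.001,0.003,0.004,0],[0,0.001,0.003,0],[0,0,0.002,0],[0,0,0,0],[0,0,0,0]],
])

```text
clock: 90.3
eef_pos: [0.4939, -0.0464, 0.039]
tool_rot: [-0.293, 0.955, -0.025, 0.046]
ft_force: [0.7, 0.3, 0.5]
grip_width: 0.0351
```

```bash
python3 go.py 0.4905 -0.048 0.067 214.2 1; python3 rel.py 180.5 33.75 .0175; python3 podz.py w60
```

```text
G [ 0.4899 -0.0456  0.0777] phi -145.73 tilt [ 0.101 -0.02 ] j [-0.09  0.3  -0.39  0.78 -0.01 -2.25] w 0.0351 F [0.7 0.3 0.5] t 90.3
d world [ 0.0006 -0.0024 -0.0107] dphi -0.1 | d tool total [ 0.0017 -0.0016  0.0108]
[[0.002, -0.002, 0.011, np.float64(0.1)]]
6 pts
corr deg [-0.49 -0.89 -0.5 ] rms px 2.34
hole [ 0.4905 -0.048   0.05  ] px [[328.8 249.5]]
pod px [321.9 293.3] foil [ 0.4894 -0.0465  0.0953] G [ 0.49   -0.0456  0.0778] pod in tool [-0.0003 -0.0018 -0.0564]
move world [-0.0009 -0.0011  0.    ] tool [ 0.0014 -0.0004 -0.0001]
w 0.035 z 0.0391 tilt [ 0.101 -0.02 ]
[214.8 387.9] [20.5 30.3] 476 pos [0.496  0.0769 0.0573] tool [-0.0722  0.0995 -0.0204]
[285.2 354.4] [13.1 28.2] 241 pos [0.4731 0.0242 0.056 ] tool [-0.0237  0.0688 -0.0204]
[349.6 351.1] [17.8 39. ] 462 pos [ 0.4421 -0.0016  0.0538] tool [ 0.0165  0.0649 -0.0208]
[317.9 332.1] [24.6 51.8] 652 pos [ 0.466  -0.0021  0.0556] tool [-0.0031  0.051  -0.0202]
[321.9 293.3] [62.3 70.6] 3450 pos [ 0.4883 -0.0443  0.0912] tool [-0.0003  0.001  -0.0524]
```

Call:
send_rows([
  [[0.001,-0.001,0.002,0],[0.001,-0.001,0.003,0],[0.001,0,0.003,0],[0.001,0,0.001,0],[0,0,0,0],[0,0,0,0],[0,0,0,0],[0,0,0,0]],
])

```text
clock: 91.2
eef_pos: [0.493, -0.0513, 0.0294]
tool_rot: [-0.293, 0.955, -0.025, 0.046]
ft_force: [-0.1, 0.8, 0.6]
grip_width: 0.0352
```

```bash
python3 go.py 0.4905 -0.048 0.067 214.2 1; python3 podz.py w61
```

```text
G [ 0.489  -0.0505  0.0682] phi -145.78 tilt [ 0.102 -0.021] j [-0.1   0.31 -0.41  0.75 -0.01 -2.26] w 0.0352 F [-0.1  0.8  0.6] t 91.2
d world [ 0.0015  0.0025 -0.0012] dphi -0.0 | d tool total [-0.0025  0.0014  0.0013]
[[-0.003, 0.001, 0.001, np.float64(0.0)]]
w 0.035 z 0.0294 tilt [ 0.102 -0.021]
[310.5 341.1] [36.7 59.3] 1556 pos [ 0.4684 -0.0058  0.0555] tool [-0.0071  0.0494 -0.0295]
[321.9 293.3] [62.2 70.6] 3450 pos [ 0.4874 -0.0493  0.0816] tool [-0.0004  0.0009 -0.0526]
```

Call:
send_rows([
  [[0,0,0,0],[0,0,0,0],[0,0,0,0],[0,0,0,0],[0,0,0,0],[0,0,0,0],[0,0,0,0],[0,0,0,0]],
], hand=-0.1)

```text
clock: 92.05
eef_pos: [0.4935, -0.0513, 0.0298]
tool_rot: [-0.293, 0.955, -0.025, 0.046]
ft_force: [-0.5, -0.4, 0.5]
grip_width: 0.0472
```

```bash
python3 podz.py w62; python3 st.py; cat go.py st.py
```

```text
w 0.047 z 0.0297 tilt [ 0.103 -0.021]
[312.  336.7] [46.8 55. ] 2022 pos [ 0.4697 -0.0087  0.0558] tool [-0.0063  0.0464 -0.0293]
[322.8 264.9] [54.5 59.2] 2532 pos [ 0.4902 -0.0492  0.0552] tool [-0.0004  0.0016 -0.0257]
r 0.1144 ang -143.58 phi -145.76 phi+90-ang 87.82 z 0.0297 tilt [ 0.103  -0.0207] F [-0.4  0.1 -0.1] t 92.1 j [-0.1   0.31 -0.41  0.75 -0.01 -2.26]
import sys
from plan import *
# go.py gx gy tipz phi [n] ; G= point on tool axis at fingertips (tool z=-0.039)
T=np.array([0,0,-0.039])
def goto(gx,gy,tz,ph,n=8):
    p,f,o,R=pose(); G=p+R@T
    df=(ph-f+180)%360-180
    print('G',G.round(4),'phi',f.round(2),'tilt',R[:2,2].round(3),'j',o['joint_pos'].round(2),'w',round(o['grip_width'],4),'F',o['ft_force'].round(1),'t',round(o['clock'],2))
    d=np.array([gx,gy,tz])-G; print('d world',d.round(4),'dphi',round(df,1),'| d tool total',(R.T@d).round(4))
    if n:
        rows=[]
        for i in range(n):
            Ri=R@Rot.from_euler('z',-df*(i+.5)/n*1,degrees=True).as_matrix()
            rows.append([round(float(a),3) for a in Ri.T@d/n]+[round(-df/n,1)])
        print(rows)
if __name__=='__main__':
    a=[float(x) for x in sys.argv[1:]]; goto(*a[:4],int(a[4]) if len(a)>4 else 8)
from plan import *
p,f,o,R=pose()
A=np.array([.5855,.0167]); v=p[:2]-A
print('r',np.linalg.norm(v).round(4),'ang',np.degrees(np.arctan2(v[1],v[0])).round(2),'phi',f.round(2),'phi+90-ang',(f+90-np.degrees(np.arctan2(v[1],v[0]))).round(2),'z',p[2].round(4),'tilt',R[:2,2].round(4),'F',o['ft_force'].round(1),'t',o['clock'],'j',o['joint_pos'].round(2))
```

View pics/w62.png

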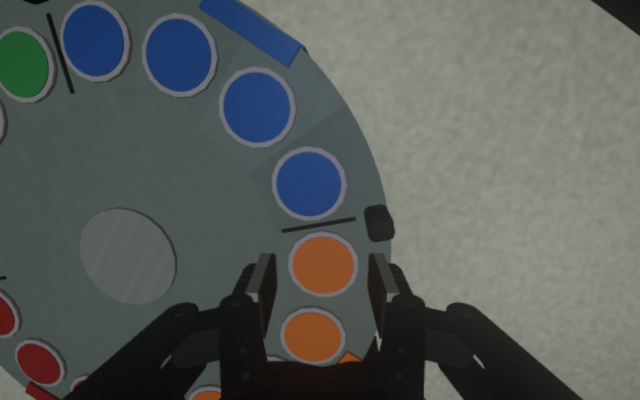

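The wrist picture shows the fourth pod at (323,265) seated, with its foil at z 0.0552. Next I lift and turn toward the grip at 225.5°.

```bash
python3 go.py 0.489 -0.0505 0.13 214.2 3; python3 go.py 0.485 -0.0857 0.13 135.5 12
```

```text
G [ 0.4894 -0.0504  0.0685] phi -145.76 tilt [ 0.103 -0.021] j [-0.1   0.31 -0.41  0.75 -0.01 -2.26] w 0.047 F [-0.4  0.1 -0.1] t 92.1
d world [-0.0004 -0.0001  0.0615] dphi -0.0 | d tool total [-0.0042 -0.0044 -0.0612]
[[-0.001, -0.001, -0.02, np.float64(0.0)], [-0.001, -0.001, -0.02, np.float64(0.0)], [-0.001, -0.001, -0.02, np.float64(0.0)]]
G [ 0.4894 -0.0504  0.0685] phi -145.76 tilt [ 0.103 -0.021] j [-0.1   0.31 -0.41  0.75 -0.01 -2.26] w 0.047 F [-0.4  0.1 -0.1] t 92.1
d world [-0.0044 -0.0353  0.0615] dphi -78.7 | d tool total [ 0.0189 -0.0313 -0.0609]
[[0.001, -0.003, -0.005, np.float64(6.6)], [0.001, -0.003, -0.005, np.float64(6.6)], [0.001, -0.003, -0.005, np.float64(6.6)], [0.0, -0.003, -0.005, np.float64(6.6)], [0.0, -0.003, -0.005, np.float64(6.6)], [-0.0, -0.003, -0.005, np.float64(6.6)], [-0.001, -0.003, -0.005, np.float64(6.6)], [-0.001, -0.003, -0.005, np.float64(6.6)], [-0.001, -0.003, -0.005, np.float64(6.6)], [-0.002, -0.003, -0.005, np.float64(6.6)], [-0.002, -0.002, -0.005, np.float64(6.6)], [-0.002, -0.002, -0.005, np.float64(6.6)]]
```

Call:
send_rows([
  [[-0.001,-0.001,-0.015,0],[-0.001,-0.001,-0.02,0],[0,-0.001,-0.02,0],[0,-0.003,-0.005,8],[0,-0.003,-0.002,8],[0,-0.003,0,8],[0,-0.003,0,8],[0,-0.003,0,8]],
])

```text
clock: 92.9
eef_pos: [0.4943, -0.0654, 0.095]
tool_rot: [0.065, 0.997, -0.007, 0.052]
ft_force: [0.7, 0.1, 0.2]
grip_width: 0.0468
```

```bash
python3 - <<'E'
import cv2
from h import *; from meas import *
c=cam('top'); cv2.imwrite('pics/t12.png',cv2.cvtColor(c['image'],cv2.COLOR_RGB2BGR))
print(drum(c,False))
E
python3 go.py 0.485 -0.0857 0.10 135.5 8
```

```text
[ 5.85866416e-01  1.65322860e-02 -1.79356304e+02]
G [ 0.4903 -0.065   0.1338] phi 172.36 tilt [ 0.102 -0.021] j [-0.13  0.23 -0.31  0.93 -0.01 -1.56] w 0.0472 F [ 0.1 -0.  -0.1] t 92.95
d world [-0.0053 -0.0207 -0.0338] dphi -36.9 | d tool total [ 0.0059 -0.021   0.0335]
[[0.001, -0.003, 0.004, np.float64(4.6)], [0.0, -0.003, 0.004, np.float64(4.6)], [0.0, -0.003, 0.004, np.float64(4.6)], [-0.0, -0.003, 0.004, np.float64(4.6)], [-0.0, -0.003, 0.004, np.float64(4.6)], [-0.0, -0.003, 0.004, np.float64(4.6)], [-0.001, -0.003, 0.004, np.float64(4.6)], [-0.001, -0.003, 0.004, np.float64(4.6)]]
```

View pics/t12.png

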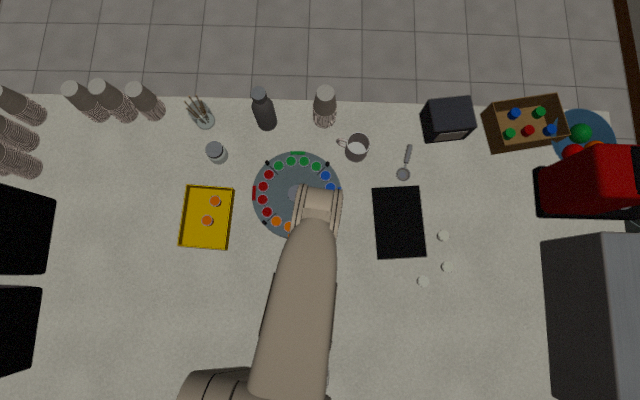

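The top view shows the mat (398,222) empty, two pods in the tray (215,202) and (207,221), and mug, jar and spoon undisturbed. Going to the grip.

Call:
send_rows([
  [[0.001,-0.003,0,7],[0,-0.003,0,8],[0,-0.003,0,8],[0,-0.003,0,7],[0,-0.003,0.008,4],[0,-0.002,0.01,2],[-0.001,-0.001,0.006,1],[0,0,0,0]],
], hand=0.3)

```text
clock: 93.75
eef_pos: [0.4884, -0.0829, 0.0699]
tool_rot: [0.383, 0.922, 0.01, 0.051]
ft_force: [-0.2, 0.2, -0.2]
grip_width: 0.0299
```

```bash
python3 podz.py w63; python3 go.py 0.485 -0.0857 0.062 135.5 6;python3 st.py
```

```text
w 0.0303 z 0.0703 tilt [ 0.103 -0.021]
[419.8 284.1] [36.9 47.1] 1352 pos [ 0.4709 -0.012   0.0545] tool [0.0639 0.0366 0.0124]
[470.8 277.8] [17.3 81.3] 953 pos [0.4427 0.008  0.0523] tool [0.098  0.0308 0.0113]
[356.5 262.5] [34.5 44.1] 654 pos [ 0.4669 -0.0802  0.1121] tool [ 0.0134 -0.011  -0.0438]
G [ 0.4845 -0.0821  0.1091] phi 134.73 tilt [ 0.103 -0.021] j [-0.17  0.25 -0.35  0.86 -0.   -0.95] w 0.0303 F [-0.   0.4 -0.7] t 93.8
d world [ 0.0005 -0.0036 -0.0471] dphi 0.8 | d tool total [ 0.0012 -0.005   0.0469]
[[0.0, -0.001, 0.008, np.float64(-0.1)], [0.0, -0.001, 0.008, np.float64(-0.1)], [0.0, -0.001, 0.008, np.float64(-0.1)], [0.0, -0.001, 0.008, np.float64(-0.1)], [0.0, -0.001, 0.008, np.float64(-0.1)], [0.0, -0.001, 0.008, np.float64(-0.1)]]
r 0.139 ang -134.24 phi 134.73 phi+90-ang 358.97 z 0.0703 tilt [ 0.103  -0.0206] F [-0.   0.4 -0.7] t 93.8 j [-0.17  0.25 -0.35  0.86 -0.   -0.95]
```

View pics/w63.png

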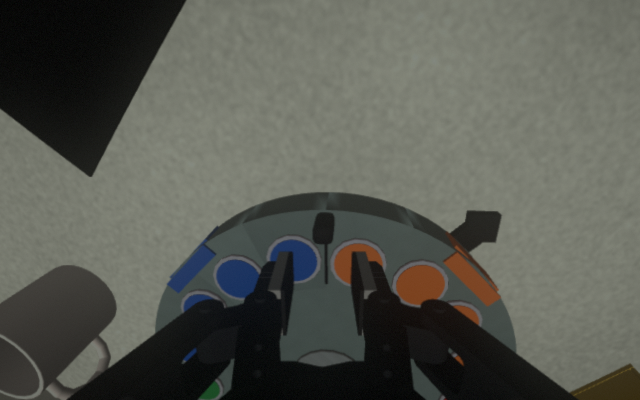

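Call:
send_rows([
  [[0,-0.001,0.01,0],[0,-0.001,0.012,0],[0,-0.001,0.012,0],[0,-0.001,0.007,0],[0,0,0.003,0],[0,0,0.001,0],[0,0,0,0],[0,0,0,0]],
])

```text
clock: 94.6
eef_pos: [0.4929, -0.0869, 0.0251]
tool_rot: [0.381, 0.923, 0.011, 0.054]
ft_force: [-1.8, -0.4, 1.4]
grip_width: 0.0303
```

```bash
python3 go.py 0.485 -0.0857 0.062 135.5 4;python3 st.py
```

```text
G [ 0.4887 -0.0861  0.0639] phi 135.04 tilt [ 0.108 -0.021] j [-0.17  0.32 -0.41  0.74 -0.   -0.96] w 0.0303 F [-1.8 -0.4  1.4] t 94.6
d world [-0.0037  0.0004 -0.0019] dphi 0.5 | d tool total [ 0.003  -0.0024  0.0015]
[[0.001, -0.001, 0.0, np.float64(-0.1)], [0.001, -0.001, 0.0, np.float64(-0.1)], [0.001, -0.001, 0.0, np.float64(-0.1)], [0.001, -0.001, 0.0, np.float64(-0.1)]]
r 0.139 ang -131.8 phi 135.04 phi+90-ang 356.84 z 0.0251 tilt [ 0.1077 -0.0214] F [-1.8 -0.4  1.4] t 94.6 j [-0.17  0.32 -0.41  0.74 -0.   -0.96]
```

Call:
send_rows([
  [[0.004,-0.002,0,0],[0.008,-0.001,0,3],[0.015,0.001,0,6],[0.015,0.001,0,6],[0.015,0.001,0,6],[0.015,0.001,0,6],[0.015,0.001,0,6],[0.008,0.0,0,3]],
])

```text
clock: 95.4
eef_pos: [0.4493, -0.01, 0.0242]
tool_rot: [0.659, 0.75, 0.026, 0.056]
ft_force: [-1.2, -1.1, 2.6]
grip_width: 0.0299
```

```bash
cat > gs.py <<'E'
from plan import *
p,f,o,R=pose(); G=p+R@np.array([0,0,-.039]); A=np.array([.5857,.0167]); v=G[:2]-A
print('G r',np.hypot(*v).round(4),'ang',np.degrees(np.arctan2(v[1],v[0])).round(1),'tipz',G[2].round(4))
E
python3 gs.py; python3 st.py
python3 - <<'E'
import cv2
from h import *; from meas import *
c=cam('top');print(drum(c,False))
E
```

```text
G r 0.1432 ang -169.8 tipz 0.0629
r 0.1388 ang -168.9 phi 97.23 phi+90-ang 356.12 z 0.0242 tilt [ 0.1176 -0.0354] F [-1.2 -1.1  2.6] t 95.4 j [ 0.    0.23 -0.54  0.68 -0.04 -0.13]
[5.85495305e-01 1.61564176e-02 1.47618589e+02]
```

Call:
send_rows([
  [[0.012,0.001,0,4],[0.015,0.001,0,6],[0.015,0.001,0,6],[0.015,0.001,0,6],[0.015,0.001,0,6],[0.015,0.001,0,6],[0.015,0.001,0,6],[0.008,0.0,0,3]],
])

```text
clock: 96.25
eef_pos: [0.4741, 0.0944, 0.0237]
tool_rot: [0.893, 0.445, 0.042, 0.044]
ft_force: [-1.7, -4.3, 1.4]
grip_width: 0.0302
```

```bash
python3 gs.py; python3 st.py
python3 - <<'E'
import cv2
from h import *; from meas import *
c=cam('top');print(drum(c,False))
E
```

```text
G r 0.1406 ang 145.7 tipz 0.0624
r 0.1358 ang 145.13 phi 53.13 phi+90-ang -2.0 z 0.0237 tilt [ 0.1138 -0.0406] F [-1.7 -4.3  1.4] t 96.25 j [ 0.24  0.3  -0.44  0.73 -0.07  0.88]
[5.85484282e-01 1.67099078e-02 1.02838944e+02]
```

Call:
send_rows([
  [[0.012,0.0,0,4],[0.015,0.0,0,6],[0.015,0.0,0,6],[0.015,0.001,0,6],[0.015,0.0,0,6],[0.015,0.001,0,6],[0.015,0.0,0,6],[0.008,0.0,0,3]],
])

```text
clock: 97.1
eef_pos: [0.5575, 0.1494, 0.0255]
tool_rot: [0.995, 0.079, 0.047, 0.028]
ft_force: [-3.2, -0.0, 1.3]
grip_width: 0.03
```

```bash
python3 gs.py; python3 st.py
python3 - <<'E'
import cv2
from h import *; from meas import *
c=cam('top');print(drum(c,False))
E
```

```text
G r 0.1383 ang 103.4 tipz 0.0642
r 0.1356 ang 101.91 phi 9.29 phi+90-ang -2.62 z 0.0255 tilt [ 0.0977 -0.0478] F [-3.2 -0.   1.3] t 97.1 j [ 0.3   0.47 -0.17  0.86 -0.08  1.71]
[5.85456233e-01 1.66300274e-02 6.03341061e+01]
```

Call:
send_rows([
  [[0.012,-0.001,0,3],[0.015,-0.001,0,6],[0.015,-0.001,0,6],[0.015,0,0,6],[0.015,0,0,6],[0.012,0,0,5],[0.006,0.0,0,2],[0.0,0.0,0,0]],
])

```text
clock: 97.95
eef_pos: [0.6387, 0.1407, 0.0275]
tool_rot: [0.975, -0.217, 0.044, 0.016]
ft_force: [-0.2, 0.1, -0.7]
grip_width: 0.0298
```

```bash
python3 gs.py; python3 st.py
python3 - <<'E'
import cv2
from h import *; from meas import *
c=cam('top');print(drum(c,False))
E
```

```text
G r 0.1355 ang 68.4 tipz 0.0663
r 0.1349 ang 66.76 phi -25.06 phi+90-ang -1.82 z 0.0275 tilt [ 0.0799 -0.0502] F [-0.2  0.1 -0.7] t 97.95 j [ 0.25  0.61  0.09  0.99 -0.07  2.26]
[5.85545979e-01 1.64827202e-02 2.52517490e+01]
```

Call:
send_rows([
  [[0.006,-0.002,0.001,2],[0.012,-0.002,0.001,4],[0.012,-0.001,0.001,4],[0.012,-0.001,0,4],[0.008,0,0,3],[0.004,0,0,1],[0,0.0,0,0],[0.0,0.0,0,0]],
])

```text
clock: 98.8
eef_pos: [0.6826, 0.1167, 0.0276]
tool_rot: [0.928, -0.37, 0.042, 0.011]
ft_force: [-1.3, 0.4, 1.1]
grip_width: 0.0301
```

```bash
python3 gs.py; python3 st.py
python3 - <<'E'
import cv2
from h import *; from meas import *
c=cam('top');print(drum(c,False))
E
```

```text
G r 0.1388 ang 47.3 tipz 0.0665
r 0.1394 ang 45.86 phi -43.51 phi+90-ang 0.64 z 0.0276 tilt [ 0.0709 -0.0513] F [-1.3  0.4  1.1] t 98.8 j [ 0.2   0.68  0.23  1.06 -0.06  2.53]
[0.58601574 0.01616903 4.71410365]
```

Call:
send_rows([
  [[0.003,0,0,1],[0.003,0,0,1],[0.002,0,0,1],[0.002,0,0,0],[0.001,0,0,0],[0,0,0,0],[0,0.0,0,0],[0.0,0.0,0,0]],
])

```text
clock: 99.65
eef_pos: [0.6894, 0.1099, 0.0283]
tool_rot: [0.918, -0.395, 0.042, 0.009]
ft_force: [0.6, -0.4, -0.3]
grip_width: 0.0301
```

```bash
python3 gs.py; python3 st.py
python3 - <<'E'
import cv2
from h import *; from meas import *
for i in range(2):
  c=cam('top');print(drum(c,False))
E
```

```text
G r 0.1387 ang 43.3 tipz 0.0671
r 0.1395 ang 41.89 phi -46.62 phi+90-ang 1.48 z 0.0283 tilt [ 0.0688 -0.05  ] F [ 0.6 -0.4 -0.3] t 99.65 j [ 0.19  0.69  0.25  1.07 -0.06  2.57]
[0.58583722 0.01576428 1.1220742 ]
[0.58588302 0.01568415 1.13883522]
```

Call:
send_rows([
  [[0.002,0,0,0],[0.001,0,0,0],[0,0,0,0],[0,0,0,0],[-0.003,0,0,0],[-0.002,0,0,0],[0,0.0,0,0],[0.0,0.0,0,0]],
])

```text
clock: 100.55
eef_pos: [0.6887, 0.1109, 0.0288]
tool_rot: [0.918, -0.395, 0.043, 0.009]
ft_force: [0.3, 0.2, 0.4]
grip_width: 0.0299
```

```bash
python3 gs.py; python3 st.py; python3 go.py 0.685 0.116 0.14 -46.6 8; python3 podz.py w64
python3 - <<'E'
import cv2
from h import *; from meas import *
for i in range(2):
  c=cam('top');print(drum(c,False))
E
```

```text
G r 0.1389 ang 43.8 tipz 0.0677
r 0.1397 ang 42.41 phi -46.65 phi+90-ang 0.95 z 0.0288 tilt [ 0.0708 -0.051 ] F [0.3 0.2 0.4] t 100.55 j [ 0.19  0.69  0.25  1.07 -0.06  2.57]
G [0.6859 0.1129 0.0677] phi -46.65 tilt [ 0.071 -0.051] j [ 0.19  0.69  0.25  1.07 -0.06  2.57] w 0.0299 F [0.3 0.2 0.4] t 100.55
d world [-0.0009  0.0031  0.0723] dphi 0.0 | d tool total [ 0.0033 -0.0027 -0.0723]
[[0.0, -0.0, -0.009, np.float64(-0.0)], [0.0, -0.0, -0.009, np.float64(-0.0)], [0.0, -0.0, -0.009, np.float64(-0.0)], [0.0, -0.0, -0.009, np.float64(-0.0)], [0.0, -0.0, -0.009, np.float64(-0.0)], [0.0, -0.0, -0.009, np.float64(-0.0)], [0.0, -0.0, -0.009, np.float64(-0.0)], [0.0, -0.0, -0.009, np.float64(-0.0)]]
w 0.0299 z 0.0288 tilt [ 0.071 -0.051]
[342.4 310. ] [26.5 48.9] 894 pos [0.6701 0.0821 0.0551] tool [ 0.0104  0.0329 -0.026 ]
[478.2 308.8] [19.4 82.9] 1084 pos [0.7229 0.0171 0.0519] tool [ 0.0934  0.0393 -0.0158]
[ 0.58581486  0.01586394 -0.11992711]
[ 0.58590848  0.01584597 -0.1579969 ]
```

View pics/w64.png

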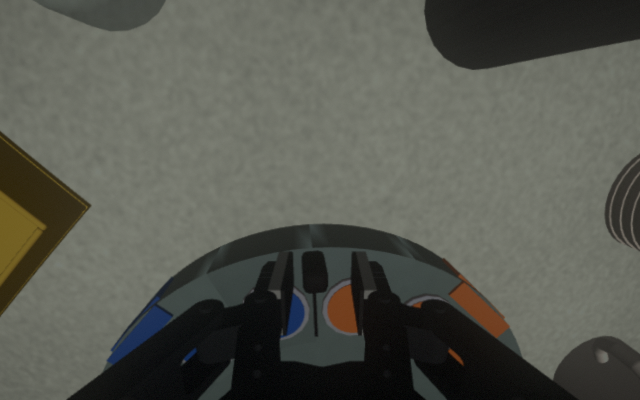

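The grip (315,270) stands free between the jaws. Lifting and backing off for a clear view.

Call:
send_rows([
  [[0,0,-0.01,0],[0,0,-0.015,0],[0,0,-0.02,0],[0,0,-0.03,0],[0,0,-0.03,0],[0,0,-0.03,0],[0,0,-0.03,0],[0,0,-0.02,0]],
])

```text
clock: 101.5
eef_pos: [0.6728, 0.1197, 0.2201]
tool_rot: [0.917, -0.396, 0.04, 0.011]
ft_force: [1.6, -0.2, -0.2]
grip_width: 0.0302
```

```bash
python3 go.py 0.42 0.20 0.27 -46.6 8
```

```text
G [0.6702 0.1217 0.259 ] phi -46.68 tilt [ 0.064 -0.052] j [ 0.21  0.58  0.55  1.49 -0.06  2.59] w 0.0302 F [ 1.6 -0.2 -0.2] t 101.5
d world [-0.2502  0.0783  0.011 ] dphi 0.1 | d tool total [-0.2269  0.128  -0.0312]
[[-0.028, 0.016, -0.004, np.float64(-0.0)], [-0.028, 0.016, -0.004, np.float64(-0.0)], [-0.028, 0.016, -0.004, np.float64(-0.0)], [-0.028, 0.016, -0.004, np.float64(-0.0)], [-0.028, 0.016, -0.004, np.float64(-0.0)], [-0.028, 0.016, -0.004, np.float64(-0.0)], [-0.028, 0.016, -0.004, np.float64(-0.0)], [-0.028, 0.016, -0.004, np.float64(-0.0)]]
```

Call:
send_rows([
  [[-0.02,0.01,-0.004,0],[-0.035,0.02,-0.005,0],[-0.04,0.022,-0.005,0],[-0.04,0.022,-0.005,0],[-0.04,0.022,-0.005,0],[-0.035,0.018,-0.005,0],[-0.02,0.01,0,0],[0,0,0,0]],
])

```text
clock: 102.3
eef_pos: [0.4187, 0.2054, 0.2386]
tool_rot: [0.916, -0.397, 0.048, 0.004]
ft_force: [0.4, -0.4, 0.6]
grip_width: 0.03
```

Call:
send_rows([
  [[-0.03,-0.01,0,0],[-0.03,-0.01,0,0],[-0.03,-0.01,0,0],[-0.02,0,0,0],[-0.01,0,0,0],[0,0,0,0],[0,0,0,0],[0,0,0,0]],
])

```text
clock: 103.1
eef_pos: [0.3705, 0.3097, 0.2342]
tool_rot: [0.917, -0.395, 0.05, -0.003]
ft_force: [-0.4, -0.2, -0.3]
grip_width: 0.0297
```

```bash
python3 gs.py
python3 - <<'E'
import cv2,numpy as np
from h import *; from meas import *
c=cam('top'); cv2.imwrite('pics/t13.png',cv2.cvtColor(c['image'],cv2.COLOR_RGB2BGR))
for i in range(2): print(drum(c,True)); c=cam('top')
# zoom crop of drum + tray
im=cv2.cvtColor(c['image'],cv2.COLOR_RGB2BGR)[130:270,160:440]
cv2.imwrite('pics/t13z.png',cv2.resize(im,None,fx=2.8,fy=2.8,interpolation=cv2.INTER_CUBIC))
s=cam('scene'); cv2.imwrite('pics/s11.png',cv2.cvtColor(s['image'],cv2.COLOR_RGB2BGR))
E
```

```text
G r 0.3668 ang 126.6 tipz 0.273
12 resid mm [0.3 0.1 0.3 0.7 0.4 0.1 0.3 0.4 0.2 0.2 0.6 0.4]
[0.58542458 0.01656714 0.11383969]
12 resid mm [0.  0.1 0.2 0.7 0.4 0.3 0.3 0.4 0.3 0.2 0.5 0.3]
[0.58544601 0.01659949 0.12837489]
```

View pics/t13z.png

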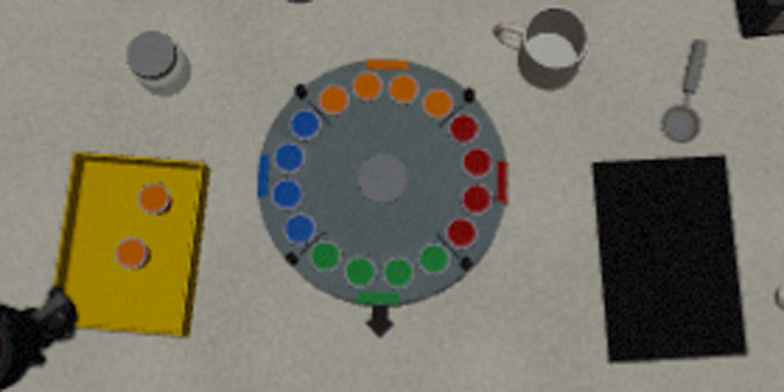

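View pics/s11.png

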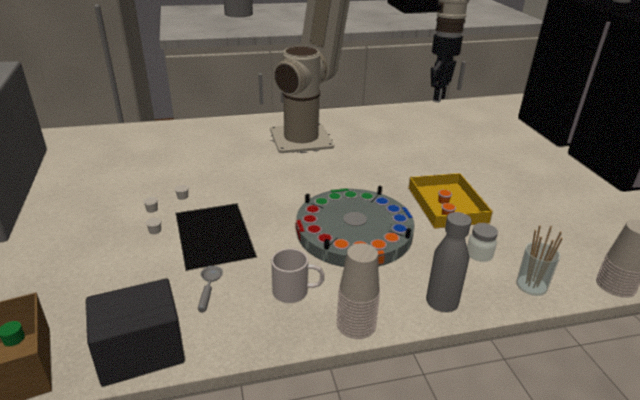

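In the zoomed top view the green mark (379,298) is at the pointer (380,320). All four orange holes are filled, two pods are in the tray and the mat is empty. The scene view agrees, and the gripper is clear of everything.

```bash
python3 -c "
from workcell import order
print(order.job_done())"
```

```text
the job is handed in; nothing more can be done
None
```

The job is done and handed in at about 103 s of the 210 s allowed.

- **What I did:** I turned the orange section to the pointer and tried all six loose orange pods. The four right ones are in the section's holes. The two wide ones stuck and went into the yellow tray. Then I pushed the drum round by a thumb grip until the green section faced the pointer.
- **Last checks:** Each right pod's foil read z ≈ 0.055–0.056 m just after its release, so all four were seated; after the final turn I saw them only in the camera pictures. The mat is empty, and both wide pods stand upright in the tray. The mug, jar, spoon and the white look-alike pods look undisturbed in the pictures.
- **Final alignment:** The drum's orange mark reads 0.12°, against 0.2° for dead square. Readings with the arm in the way were less steady (−0.12° and −0.16°), so I relied on the clear view. No check failed.

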